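Make the sensor test fixture ready: chuck the probe, load the modules, latch the contacts

ROBOT

A 7-joint arm with a two-finger parallel gripper is mounted at the origin on the work surface. World frame = base frame: x ahead of the robot, y to its left, z up, the work surface at z = 0. Lengths are in m, angles in rad, forces in N, time in s.
With the tool pointing down it reaches from about 0.4 to 0.875 m from the base axis. Payload 19.3 kg.
Tool frame: the origin (TCP) lies between the finger pads; the fingertips stand ahead of it and the grasp point (between the pads) lies 8 mm behind it (bot.tip_extent is the x of the fingertips in the tool frame, in m); x points along the fingers, y is the direction in which the jaws open and shut, and the axes are right-handed (so a half turn about x gives the same grasp; the last joint's range is limited). The gripper opens to 85 mm and grips with 20 to 120 N. Pads are 22 mm wide; open, the fingers measure 114 mm over their backs; the gripper's body (76 mm by 85 mm) begins 54 mm behind the grasp point. The pads swing forward as they close: fully open they stand 13 mm farther back than shut.
Start: joints at [1.047, 0.521, -0.036, 1.599, 0.021, 1.021, -0.113], TCP at [0.274, -0.562, 0.242] pointing down, gripper open.
Joint ranges: [-2.91, 2.91], [-0.3, 2.13], [-1.5, 1.42], [0.17, 2.43], [-1.26, 4.41], [0.16, 1.93], [-2.52, 2.52]. Speed limits (rad/s): [1.89, 1.89, 2.39, 2.39, 3.01, 3.01, 3.01].

INTERFACE

Orientations are given as [roll, pitch, yaw] about the fixed x, y, z axes, in that order (R = Rz(yaw) Ry(pitch) Rx(roll)).
In Python, from workcell import observe, grab_frame, camera_info, bot, nets gives the robot as it stands.
- The arm moves only by the tool jog_arm, never from a script. Its argument "commands" is a list of rows, each a list of 6 numbers: the shift along the tool's x, y, z in mm, then the turn, a rotation vector about the tool's x, y, z in rad. A call has 1 to 20 rows; each row shifts and turns the pose as measured when the row begins, along the tool's axes as they then stand; what a row does not reach is not made up. A row lasts 1/10 s, in which the tool goes at most 50 mm and 8.59 degrees, less where a joint would pass 70% of its speed; a pose out of reach is approached as far as the arm can. A call is refused whole if a number of a shift passes 50 or a number of a turn 0.15, either way. A call with a gripper value outside its range is refused whole. "gripper" is the closure in counts, from 0 (fully open) to 255 (shut), set as the call begins (left out, the last holds). The fingers move at their own pace and stop on an object; "newtons" is the grip in N (left out, the last holds). Time passes only in rows, so rows that do not move let the fingers close. It gives the time, the measured TCP pose, the force and the opening at its end, in the units of the state.
- observe(): the state, without advancing time (a new reading comes with each control period).
- grab_frame(name): name is "scene" or "top" or "wrist"; returns the picture (400x640x3 uint8, red, green, blue); there is no depth.
- camera_info(name): a dict with "fov_y" (degrees; the focal length in pixels is half the picture's height over the tangent of half this angle, whatever the lens; pixels are square), "cx", "cy" (the principal point, pixels), "distortion" ([k1, k2, p1, p2, k3] as OpenCV has them; the pictures are not rectified), "R" (3x3) and "t" (3): a world point X has camera coordinates R X + t; the wrist camera has in their place "tool_from_camera" (4x4, takes a point from camera to tool coordinates, whose origin is the TCP and whose axes are the tool frame's). Camera axes: x right, y down, z forward; pixel columns grow to the right and rows downward; lengths in m; the calibration is good to about 2 mm. A picture is of the moment at which its call begins: read the wrist's pose just before it. camera_info takes no time and is no camera call.
- bot.job_done(): hands the job in, once; it reports no verdict.
Trained networks look in the newest picture that a camera, given by its name, has taken for a name from the list of things; names that differ only in an ending like _2 or _b are one class to them, and where a whole thing is asked for, a point or a joint stands for the part that bears it (a point fixed in the world has none). Each returns a list of dicts, best first, with "p" (0 to 1); they miss things now and then, are a little off and sometimes report something else, mostly with a low value. They report only what shows in the picture. A call takes as long as a camera call. They do not tell look-alikes from the thing itself.
- nets.find_in(camera, name): "rect" ([left, top, right, bottom] in pixels, round what is visible of it).
- nets.silhouettes(camera, name): "mask" (400x640 bool, what is visible of it) and "rect" ([left, top, right, bottom] in pixels, round what is visible of it).
- nets.pinpoint(camera, name): "location" ([column, row] in pixels: a listed point, or the origin of a listed thing).
The state is a dict: "clock": time; "qpos": joint angles; "qd": joint speeds; "joint_efforts": joint torques, N m; "position": TCP position; "tool_rot": TCP orientation; "force": force on the tool from outside, world axes, zero at the start; "moment": the same for the moment, N m; "grip_width": finger opening in m.
Only numpy, scipy, OpenCV 4.12 (cv2) and the standard library are available. Lean on these libraries where they do the work, as an engineer would, in place of code of your own. Each camera call takes 0.05 s, during which the arm holds its last target.

TASK

Get the test station ready to run. Put the slim contact probe from the stand upright into the open chuck, foot on the chuck's floor, and turn the chuck's sleeve clockwise (seen from above) until the jaws are tight on it; also lay every sensor module fully down, upright, in a pocket of its own in the fixture's nest. Only when all that is done, press the fixture's sprung contact lever all the way down until it snaps and stays down; leave the thick probe in the stand and the other things on the bench where they are.

Things in the scene. Friction and masses are not known exactly. Their poses are not given: they have to be found in the camera images.
- slim_probe: slim steel contact probe: upright cylinder 14 mm in diameter and 56 mm high with a small brass tip above it (64 mm in all, the tip is thinner); 70 g; origin at the centre of its foot, z up along the probe. It starts upright in the small hole of the stand, 20 mm deep in it (foot 10 mm above the bench)
- thick_probe: thick probe of the same height, 26 mm in diameter, too big for the chuck; starts in the other hole of the stand, 60 mm from the slim one; stays there
- stand: fixed aluminium block 115 (x) by 45 (y) by 30 mm high; origin at the centre of its underside; hole for the slim probe at x = -30 mm, for the thick one at x = +30 mm, both y = 0, 20 mm deep, 3 mm wider than the probes
- chuck: fixed upright three-jaw chuck on a 90 mm square foot 10 mm high; origin at the centre of its underside, z up = the chuck's axis. The probe stands inside on a floor 30 mm above the origin; the jaws reach from 44 to 68 mm above the origin, and the opening between them is 22 mm across when the sleeve reads 0
- sleeve_grip (a point): point on the chuck's axis at the height at which to grip the sleeve, 55 mm above the bench. The sleeve is a knurled steel ring 50 mm in outer diameter, from 28 to 62 mm above the bench, to be gripped across from above at any yaw
- sleeve (a joint): turn of the chuck's sleeve in rad: starts between 0 and 0.3; grows as the sleeve is turned clockwise seen from above; every rad closes each jaw 1.3 mm. The jaws meet a 14 mm probe near 3.1 and the sleeve stops at 3.7; it is tight from about 3.4. It stays where it is left (friction 0.2 N m), so it can be turned in several grasps
- jaw1: one of the chuck's three coupled jaws (origin on the chuck's axis at its foot when open; moves inwards)
- jaw2: second jaw, as jaw1
- jaw3: third jaw, as jaw1
- module1: aluminium-cased sensor module with a low black connector on top, a block 28 (own x) by 36 (own y) by 26 mm high, connector 4 mm more; 60 g; origin at the centre of its underside, z up; the same after a half turn. Three to five modules are present in a run (None = absent)
- module2: aluminium-cased sensor module with a low black connector on top, a block 28 (own x) by 36 (own y) by 26 mm high, connector 4 mm more; 60 g; origin at the centre of its underside, z up; the same after a half turn. Three to five modules are present in a run (None = absent)
- module3: aluminium-cased sensor module with a low black connector on top, a block 28 (own x) by 36 (own y) by 26 mm high, connector 4 mm more; 60 g; origin at the centre of its underside, z up; the same after a half turn. Three to five modules are present in a run (None = absent)
- module4: aluminium-cased sensor module with a low black connector on top, a block 28 (own x) by 36 (own y) by 26 mm high, connector 4 mm more; 60 g; origin at the centre of its underside, z up; the same after a half turn. Three to five modules are present in a run (None = absent)
- module5: aluminium-cased sensor module with a low black connector on top, a block 28 (own x) by 36 (own y) by 26 mm high, connector 4 mm more; 60 g; origin at the centre of its underside, z up; the same after a half turn. Three to five modules are present in a run (None = absent)
- fixture: fixed test fixture: steel base plate 8 mm thick, from -65 to +85 mm in x and -190 to +180 mm in y; origin on the bench. On it a black nest strip with five pockets in a row along y; at its +y end the contact lever
- pocket1 (a point): centre of the floor of the first pocket, 20 mm above the bench, at fixture x = 0, y = -150 mm; the others at y = -100, -50, 0 and +50 mm. Each opening is 34 mm (x) by 42 mm (y), rims 28 mm above the bench: a module lies in it with its own y along the fixture's y (either way round)
- lever_hinge (a point): the hinge axis of the contact lever, 50 mm above the bench; the axis is along the fixture's y
- lever (a joint): contact lever, rad: 0 = raised (arm 0.7 rad above level, spring pushes it back up), 0.7 = fully down, level, against its stop. Pressing takes up to about 9 N at the paddle; past about 0.52 it snaps over centre and stays down by itself
- paddle (a point): centre of the upper face of the lever's black paddle (45 mm along the arm by 32 mm across, 12 mm thick), 125 mm from the hinge; raised it is about 135 mm above the bench, down 56 mm; the arm points from the hinge to the fixture's -x
- wrench: small wrench lying on the bench, 120 mm, origin on its underside; leave alone
- tape: roll of tape, 76 mm across, 20 mm high, origin at the centre of its underside; leave alone
- spray: white bottle 110 mm high, 44 mm across, origin at the centre of its underside; leave alone
- driver: screwdriver with a red handle lying on the bench, 170 mm long; leave alone
- weight: brass disc 36 mm across, 20 mm high, origin at the centre of its underside; leave alone
Things that resemble listed ones, but are neither listed nor needed, are in the scene too. What is shaped like the module4 but green or purple is not meant. What is shaped like the module1 but green or red is not meant.

How it is judged:
On the way, in this order (a step that is already met when the one before it is completed fails the run):
1. with the lever still up: the slim probe stands in the chuck with all three jaws tight on it, and every module lies home in the nest (horizontal distance between slim_probe and chuck below 0.003 m and z of slim_probe in the frame of chuck between 0.027 and 0.033 m and angle between slim_probe's own z axis and vertical below 0.07 rad and contact force between slim_probe and jaw1 above 1 N and contact force between slim_probe and jaw2 above 1 N and contact force between slim_probe and jaw3 above 1 N and value of joint sleeve above 3.3 rad and z of module1 in the frame of fixture between 0.017 and 0.0225 m and x of module1 in the frame of fixture between -0.008 and 0.008 m and y of module1 in the frame of fixture between -0.16 and 0.06 m and angle between each of module1, module2, module3, module4, module5's own z axis and vertical below 0.1 rad and linear speed of each of module1, module2, module3, module4, module5 below 0.02 m/s and z of module2 in the frame of fixture between 0.017 and 0.0225 m and x of module2 in the frame of fixture between -0.008 and 0.008 m and y of module2 in the frame of fixture between -0.16 and 0.06 m and z of module3 in the frame of fixture between 0.017 and 0.0225 m and x of module3 in the frame of fixture between -0.008 and 0.008 m and y of module3 in the frame of fixture between -0.16 and 0.06 m and z of module4 in the frame of fixture between 0.017 and 0.0225 m and x of module4 in the frame of fixture between -0.008 and 0.008 m and y of module4 in the frame of fixture between -0.16 and 0.06 m and z of module5 in the frame of fixture between 0.017 and 0.0225 m and x of module5 in the frame of fixture between -0.008 and 0.008 m and y of module5 in the frame of fixture between -0.16 and 0.06 m and value of joint lever below 0.2 rad), for 0.2 s.
2. then the contact lever is pressed down until it stays (value of joint lever above 0.64 rad), for 0.3 s.
At the end, for the whole second after the job is handed in: Slim probe upright (4 degrees), within 3 mm of the axis, on the chuck's floor, sleeve past 3.3 rad, each jaw pressing it with over 1 N; every module present level in a nest pocket, underside within 2.5 mm of its floor, at rest; lever stays down by itself, over 0.64 rad (horizontal distance between slim_probe and chuck below 0.003 m and z of slim_probe in the frame of chuck between 0.027 and 0.033 m and angle between slim_probe's own z axis and vertical below 0.07 rad and contact force between slim_probe and jaw1 above 1 N and contact force between slim_probe and jaw2 above 1 N and contact force between slim_probe and jaw3 above 1 N and value of joint sleeve above 3.3 rad and z of module1 in the frame of fixture between 0.017 and 0.0225 m and x of module1 in the frame of fixture between -0.008 and 0.008 m and y of module1 in the frame of fixture between -0.16 and 0.06 m and angle between each of module1, module2, module3, module4, module5's own z axis and vertical below 0.1 rad and linear speed of each of module1, module2, module3, module4, module5 below 0.02 m/s and z of module2 in the frame of fixture between 0.017 and 0.0225 m and x of module2 in the frame of fixture between -0.008 and 0.008 m and y of module2 in the frame of fixture between -0.16 and 0.06 m and z of module3 in the frame of fixture between 0.017 and 0.0225 m and x of module3 in the frame of fixture between -0.008 and 0.008 m and y of module3 in the frame of fixture between -0.16 and 0.06 m and z of module4 in the frame of fixture between 0.017 and 0.0225 m and x of module4 in the frame of fixture between -0.008 and 0.008 m and y of module4 in the frame of fixture between -0.16 and 0.06 m and z of module5 in the frame of fixture between 0.017 and 0.0225 m and x of module5 in the frame of fixture between -0.008 and 0.008 m and y of module5 in the frame of fixture between -0.16 and 0.06 m and value of joint lever above 0.64 rad and velocity of joint lever below 0.05 rad/s); the robot touches nothing.
It fails at once if the thick probe is taken out of the stand (moved more than 20 mm) (distance of thick_probe from where it was at the start of the episode above 0.02 m).
It fails at once if another thing on the bench is moved more than 40 mm (distance of any of wrench, tape, spray, weight, driver from where it was at the start of the episode above 0.04 m).
Of module1, module2, module3, module4, module5 only 3 to 5 are there at a start; the rules pass over those that are not, and their reading is None.
At some moment in a run one of module1, module2, module3, module4, module5 may be knocked a few centimetres aside while the robot is not near it.
It also fails if it takes over 208 s, if anything falls off the work surface, if the arm or the gripper's body presses on something with over 40 N, if the wrist force passes 120 N, or if a joint passes its speed limit or range.

## Working session

There is one attempt and no reset: what is moved stays moved. The work goes in short steps, Python scripts to look and compute and a tool call to move; the robot and the scene stay as the last step left them, time stands still between calls to the robot, and variables do not carry over. Pictures are saved under pics/ and viewed, and the job is handed in when it is done.

Besides the shell and the picture viewer there is one more tool, called after "Emit:" by a JSON object that holds its "fn" and its "kwargs", one argument or row to a line. jog_arm: Moves the arm, as the interface text tells. Its arguments: {"type":"object","properties":{"commands":{"type":"array","items":{"type":"array","items":{"type":"number"}}},"gripper":{"type":"number"},"newtons":{"type":"number"}},"required":["commands"]}

```bash
ls; mkdir -p pics
python3 - <<'E'
from workcell import observe, grab_frame, camera_info, bot, nets
import cv2,numpy as np
s=observe();print(s)
print(bot.tip_extent)
for c in ["scene","top","wrist"]:
    im=grab_frame(c);cv2.imwrite(f"pics/{c}0.png",im[:,:,::-1]);print(c,camera_info(c))
E
```

```text
pics
{'clock': 0.0, 'qpos': array([ 1.0468129 ,  0.52205495, -0.03634355,  1.60000972,  0.02119181,
        1.02109088, -0.11279732]), 'qd': array([ 0.00013011, -0.00216731, -0.00071209, -0.00122823, -0.00014007,
        0.0012304 ,  0.00120049]), 'joint_efforts': array([-1.76423114e-04, -9.27102757e+01,  1.98024720e+00, -3.69935632e+01,
        1.79134874e-02,  8.18618399e-03, -4.34278388e-05]), 'position': array([ 0.27381367, -0.56146113,  0.24169942]), 'tool_rot': array([-1.51215236,  1.56961806,  2.08322618]), 'force': array([-0.09701485, -0.24388113, -0.61723069]), 'moment': array([ 0.04574042,  0.00372904, -0.03633817]), 'grip_width': 0.08548131617758332}
0.011
scene {'fov_y': 43.52974702808085, 'cx': 317.3453865328213, 'cy': 196.66335925500886, 'distortion': array([0.00481762, 0.        , 0.        , 0.        , 0.        ]), 'R': array([[ 1.27548623e-02,  9.99807253e-01, -1.49255130e-02],
       [ 6.49171219e-01, -1.96330681e-02, -7.60388895e-01],
       [-7.60535365e-01,  9.44216752e-06, -6.49296510e-01]]), 't': array([-0.05404076, -0.25409293,  1.79104914])}
top {'fov_y': 4
[... 219 characters left out ...]
     [-9.98058380e-01,  8.33355789e-04, -6.22798114e-02],
       [ 6.22841177e-02,  6.97062238e-03, -9.98034117e-01]]), 't': array([0.0496202 , 0.53040607, 1.62573253])}
wrist {'fov_y': 61.97447389197916, 'cx': 313.9757776281029, 'cy': 206.11876309135627, 'distortion': array([-0.0475492,  0.       ,  0.       ,  0.       ,  0.       ]), 'tool_from_camera': array([[-2.44381763e-04, -2.76171685e-01,  9.61108288e-01,
        -1.31569847e-01],
       [ 9.99999963e-01,  4.78094596e-05,  2.68008690e-04,
        -7.33384470e-04],
       [-1.19966479e-04,  9.61108317e-01,  2.76171663e-01,
        -7.03611777e-02],
       [ 0.00000000e+00,  0.00000000e+00,  0.00000000e+00,
         1.00000000e+00]])}
```

View pics/scene0.png

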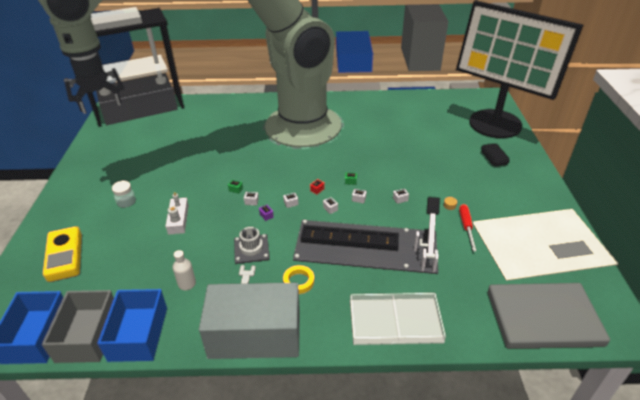

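View pics/top0.png

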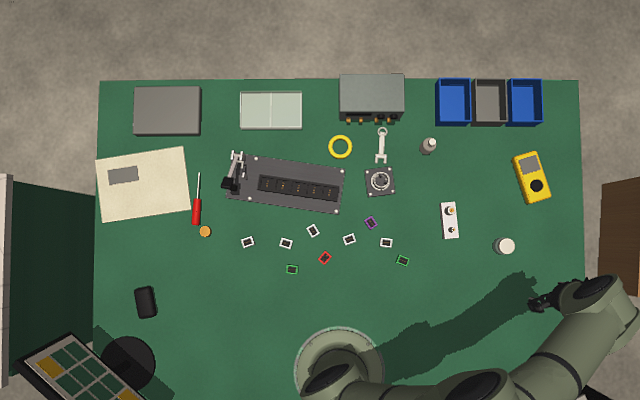

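View pics/wrist0.png

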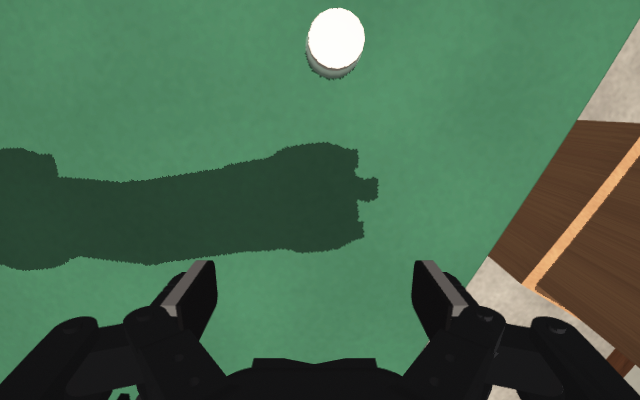

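```bash
cat > h.py <<'E'
from workcell import observe, grab_frame, camera_info, bot, nets
import cv2,numpy as np
from scipy.spatial.transform import Rotation as Ro
def K(i):
    f=200/np.tan(np.radians(i['fov_y'])/2);return np.array([[f,0,i['cx']],[0,f,i['cy']],[0,0,1.]])
def pose(c,s=None):
    i=camera_info(c)
    if c!='wrist': return i,np.array(i['R']),np.array(i['t'])
    s=s or observe();T=np.eye(4);T[:3,:3]=Ro.from_euler('xyz',s['tool_rot']).as_matrix();T[:3,3]=s['position']
    M=np.linalg.inv(T@i['tool_from_camera']);return i,M[:3,:3],M[:3,3]
def ray(c,p,s=None):
    i,R,t=pose(c,s);u=cv2.undistortPoints(np.array([[p]],float),K(i),np.array(i['distortion']))[0,0]
    return -R.T@t,R.T@np.array([u[0],u[1],1])
def at(c,p,z,s=None):
    o,d=ray(c,p,s);return o+d*(z-o[2])/d[2]
def proj(c,X,s=None):
    i,R,t=pose(c,s);return cv2.projectPoints(np.array(X,float).reshape(-1,1,3),cv2.Rodrigues(R)[0],t,K(i),np.array(i['distortion']))[0][:,0]
def Rt(s): return Ro.from_euler('xyz',s['tool_rot']).as_matrix()
def grab(c,n=None):
    s=observe();im=grab_frame(c)
    if n: cv2.imwrite(f'pics/{n}.png',im[:,:,::-1])
    return s,im
E
python3 - <<'E'
from h import *
H=dict(slim_probe=.01,thick_probe=.01,stand=0,chuck=0,sleeve_grip=.055,module1=0,fixture=0,pocket1=.02,lever_hinge=.05,paddle=.135,wrench=0,tape=0,spray=0,driver=0,weight=0)
for c in ['top','scene']:
    for n,z in H.items():
        for d in nets.pinpoint(c,n)[:8]:
            if d['p']>.3: print(c,n,round(d['p'],2),np.round(d['location'],1),np.round(at(c,d['location'],z),4)[:2])
print(observe()['clock'])
E
```

```text
top slim_probe 0.62 [451.1 228.3] [ 0.455  -0.3603]
top thick_probe 0.51 [446.7 211.3] [ 0.5094 -0.3469]
top stand 0.89 [445.1 218.5] [ 0.4867 -0.3437]
top chuck 0.95 [380.5 188.2] [ 0.5847 -0.136 ]
top chuck 0.42 [310.1 231.5] [0.4454 0.0908]
top module1 0.64 [383.1 242.3] [ 0.4107 -0.1432]
top module1 0.61 [353.  237.6] [ 0.4258 -0.0467]
top module1 0.57 [248.5 241. ] [0.4149 0.2887]
top module1 0.57 [402.3 262.1] [ 0.3473 -0.2043]
top module1 0.54 [311.9 226.3] [0.4621 0.085 ]
top module1 0.54 [321.1 254.6] [0.3716 0.0555]
top module1 0.52 [285.9 246.9] [0.3961 0.1683]
top module1 0.49 [369.6 225.2] [ 0.4655 -0.1002]
top fixture 0.63 [285.6 185.1] [0.595  0.1701]
top fixture 0.55 [206.5 232.6] [0.4418 0.425 ]
top pocket1 0.62 [330.9 189.9] [0.5775 0.0241]
top lever_hinge 0.97 [235.2 155.6] [0.6837 0.3256]
top lever_hinge 0.58 [310.5 230.1] [0.4493 0.088 ]
top lever_hinge 0.58 [339.4 146.1] [ 0.713  -0.0026]
top lever_hinge 0.42 [384.2 240. ] [ 0.4183 -0.1412]
top paddle 0.59 [226.6 181.9] [0.5913 0.3352]
top wrench 0.6 [380.3 144.1] [ 0.7284 -0.1366]
top tape 0.64 [336.4 147.2] [0
[... 957 characters left out ...]
0.0417]
scene fixture 0.95 [369.9 246.4] [0.601  0.1863]
scene fixture 0.33 [430.5 256.3] [0.6407 0.3403]
scene pocket1 0.81 [313.8 234.1] [0.5707 0.0376]
scene lever_hinge 0.55 [428.6 256.6] [0.6874 0.3205]
scene paddle 0.57 [432.8 205.9] [0.5952 0.3367]
scene wrench 0.57 [244.9 285.6] [ 0.7261 -0.1344]
scene wrench 0.53 [288.7 204.6] [ 0.4261 -0.0353]
scene tape 0.61 [299.4 283.1] [7.216e-01 3.000e-04]
scene tape 0.54 [314.6 232.9] [0.5459 0.0395]
scene spray 0.59 [187.7 280.3] [ 0.7055 -0.2795]
scene driver 0.6 [312.8 232.3] [0.5434 0.0346]
scene driver 0.59 [469.3 230.1] [0.5468 0.4641]
scene weight 0.71 [449.8 204. ] [0.4374 0.434 ]
scene weight 0.63 [178.5 218.2] [ 0.4755 -0.3481]
1.65
```

```bash
cat >> h.py <<'E'
def plan(x,y,z=None,yd=None):
    """delta to target in tool axes (mm); yd = desired world heading (deg) of the tool y axis (mod 180)"""
    s=observe();R=Rt(s);p=s['position'];z=p[2] if z is None else z
    d=R.T@(np.array([x,y,z])-p)*1e3
    h=np.degrees(np.arctan2(R[1,1],R[0,1]))
    # levelling rotation: target x=-z
    print('t',round(s['clock'],2),'pos',np.round(p,4),'yhead',round(h,1),'q7',round(s['qpos'][6],2),'F',np.round(s['force'],1),'w',round(s['grip_width']*1e3,1))
    print('delta tool mm',np.round(d,1),'n50',int(np.ceil(np.abs(d).max()/50)))
    hh=np.radians(yd if yd is not None else h)
    best=None
    for k in ([0,np.pi] if yd is not None else [0]):
        Y=np.array([np.cos(hh+k),np.sin(hh+k),0]);X=np.array([0,0,-1.]);T=np.c_[X,Y,np.cross(X,Y)]
        r=Ro.from_matrix(R.T@T).as_rotvec()
        print('rotvec',np.round(r,3))
        # delta after rotation
        print('  delta after rot',np.round(T.T@(np.array([x,y,z])-p)*1e3,1))
E
python3 - <<'E'
from h import *
print(np.round(Rt(observe()),3)); plan(.455,-.355,.25,90)
E
```

```text
[[-0.     0.438 -0.899]
 [ 0.    -0.899 -0.438]
 [-1.    -0.     0.   ]]
t 1.65 pos [ 0.2739 -0.5618  0.2423] yhead -64.0 q7 -0.11 F [ 0.4  0.1 -0.4] w 85.3
delta tool mm [  -7.7 -106.5 -253.4] n50 6
rotvec [-2.688 -0.     0.   ]
  delta after rot [ -7.7 206.8 181.1]
rotvec [0.454 0.    0.   ]
  delta after rot [  -7.7 -206.8 -181.1]
```

Emit:
{"fn": "jog_arm", "kwargs": {
  "commands": [
    [0,0,0,0.114,0,0],
    [0,0,0,0.114,0,0],
    [0,0,0,0.114,0,0],
    [0,0,0,0.114,0,0],
    [0,-42,-37,0,0,0],
    [0,-42,-37,0,0,0],
    [0,-42,-37,0,0,0],
    [0,-42,-37,0,0,0],
    [0,-42,-37,0,0,0],
    [0,0,0,0,0,0],
    [0,0,0,0,0,0]
  ]
}}

```text
clock: 2.75
position: [0.4498, -0.3703, 0.2418]
tool_rot: [2.047, 1.57, -1.119]
force: [-0.8, -1.2, -0.3]
grip_width: 0.0856
```

Run:
```python
from h import *
s,im=grab('wrist','w1'); plan(.455,-.355,.2,90)
for n,z in dict(slim_probe=.01,thick_probe=.01,stand=0).items():
    for d in nets.pinpoint('wrist',n)[:3]: print(n,round(d['p'],2),d['location'],at('wrist',d['location'],z,s)[:2].round(4))
```

```text
t 2.8 pos [ 0.4501 -0.37    0.2418] yhead -91.4 q7 -0.99 F [0.5 1.5 0.1] w 85.2
delta tool mm [ 41.8 -15.1  -4.5] n50 1
rotvec [ 3.118e+00 -1.000e-03  2.000e-03]
  delta after rot [41.8 15.   4.9]
rotvec [-0.024 -0.001 -0.001]
  delta after rot [ 41.8 -15.   -4.9]
slim_probe 0.56 [298.1, 176.3] [ 0.4504 -0.3522]
thick_probe 0.73 [290.6, 117.6] [ 0.5136 -0.3466]
thick_probe 0.67 [291.6, 148.2] [ 0.4814 -0.3463]
thick_probe 0.5 [81.6, 34.6] [ 0.6039 -0.1356]
stand 0.9 [295.9, 149.7] [ 0.4786 -0.3504]
```

View pics/w1.png

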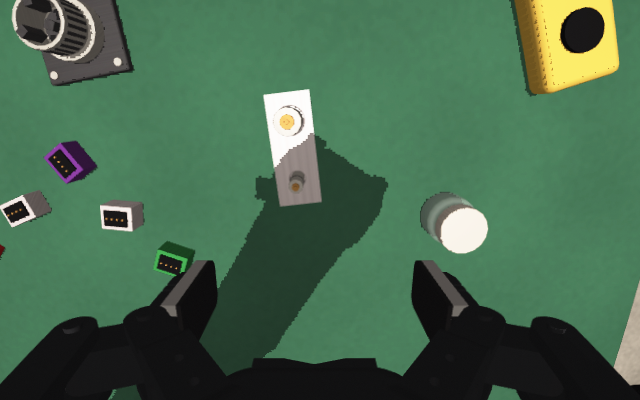

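Run:
```python
from h import *
s=observe()
C=np.array([at('wrist',p,.03,s) for p in [(263.5,95),(309,90),(321.5,202),(279,206)]]);print(C.round(4));c=C.mean(0);print('c',c, 'len',np.linalg.norm(C[0]-C[3]),np.linalg.norm(C[1]-C[2]),np.linalg.norm(C[0]-C[1]))
a=(C[0]+C[1]-C[2]-C[3]);a/=np.linalg.norm(a);print('yaw',np.degrees(np.arctan2(a[1],a[0])), 'slim',c-.03*a)
print('tip',at('wrist',(296,187.5),.074,s),'thick tip',at('wrist',(288,121.5),.074,s))
```

```text
[[ 0.5352 -0.324   0.03  ]
 [ 0.5385 -0.3689  0.03  ]
 [ 0.4244 -0.3787  0.03  ]
 [ 0.4212 -0.3331  0.03  ]]
c [ 0.47982513 -0.35117145  0.03      ] len 0.11435383013630142 0.11458761746744589 0.04505961867905359
yaw 4.729101535047352 slim [ 0.44992727 -0.3536448   0.03      ]
tip [ 0.45092887 -0.3548148   0.074     ] thick tip [ 0.51022042 -0.35026774  0.074     ]
```

Run:
```python
from h import *
plan(.4506,-.3543,.063,94.7)
```

```text
t 2.95 pos [ 0.4486 -0.3718  0.2418] yhead -91.6 q7 -0.99 F [-0.7  0.6  0.8] w 85.3
delta tool mm [178.8 -17.8  -1.5] n50 4
rotvec [ 3.032e+00 -2.000e-03  1.000e-03]
  delta after rot [178.8  17.3   3.5]
rotvec [-0.109 -0.    -0.001]
  delta after rot [178.8 -17.3  -3.5]
```

Emit:
{"fn": "jog_arm", "kwargs": {
  "commands": [
    [0,-8,-2,-0.109,0,0],
    [35,-9,-2,0,0,0],
    [35,0,0,0,0,0],
    [35,0,0,0,0,0],
    [20,0,0,0,0,0],
    [0,0,0,0,0,0],
    [0,0,0,0,0,0]
  ]
}}

```text
clock: 3.65
position: [0.4474, -0.3626, 0.1144]
tool_rot: [1.889, 1.565, -1.179]
force: [1.2, -0.5, 0.2]
grip_width: 0.0853
```

Run:
```python
from h import *
for k in range(3):
    s,im=grab('wrist','w2'); plan(.4506,-.3543,.063,94.7)
```

```text
t 3.7 pos [ 0.4475 -0.3626  0.1146] yhead -85.8 q7 -0.92 F [-0.6 -0.  -0.5] w 85.4
delta tool mm [51.6 -8.4 -3.6] n50 2
rotvec [ 3.133e+00 -8.000e-03  3.000e-03]
  delta after rot [51.6  8.   3.8]
rotvec [-0.009 -0.002 -0.005]
  delta after rot [51.6 -8.  -3.8]
t 3.75 pos [ 0.4479 -0.3626  0.115 ] yhead -85.8 q7 -0.92 F [-1.  -0.6  0.8] w 85.5
delta tool mm [52.  -8.3 -3.2] n50 2
rotvec [ 3.133 -0.009  0.004]
  delta after rot [52.   8.   3.4]
rotvec [-0.009 -0.003 -0.006]
  delta after rot [52.  -8.  -3.4]
t 3.8 pos [ 0.4482 -0.3624  0.1152] yhead -85.8 q7 -0.92 F [ 0.7 -0.4  0.1] w 85.5
delta tool mm [52.2 -8.2 -2.8] n50 2
rotvec [ 3.133 -0.01   0.005]
  delta after rot [52.2  7.9  3.1]
rotvec [-0.008 -0.003 -0.006]
  delta after rot [52.2 -7.9 -3.1]
```

View pics/w2.png

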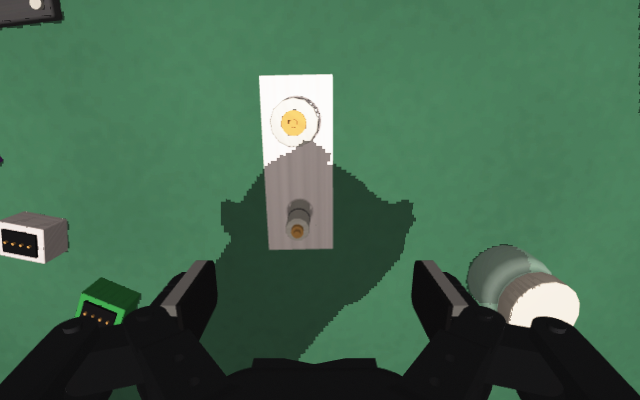

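Run:
```python
from h import *
s=observe()
print(at('wrist',(297,231),.074,s), at('wrist',(293.5,122),.074,s))
```

```text
[ 0.45373121 -0.35215649  0.074     ] [ 0.51195588 -0.34686446  0.074     ]
```

Emit:
{"fn": "jog_arm", "kwargs": {
  "commands": [
    [10,-8,-3,0,0,0],
    [20,-2,-1,0,0,0],
    [20,0,0,0,0,0],
    [8,0,0,0,0,0],
    [0,0,0,0,0,0],
    [0,0,0,0,0,0]
  ]
}}

```text
clock: 4.4
position: [0.4549, -0.351, 0.0582]
tool_rot: [2.342, 1.557, -0.725]
force: [-0.3, -0.3, -0.5]
grip_width: 0.0852
```

Run:
```python
from h import *
s,im=grab('wrist','w3'); plan(.4506,-.3543,.063,94.7)
```

```text
t 4.45 pos [ 0.455  -0.351   0.0583] yhead -85.7 q7 -0.95 F [-1.4 -0.5  0. ] w 85.4
delta tool mm [-4.7  3.   4.6] n50 1
rotvec [ 3.134 -0.015  0.015]
  delta after rot [-4.7 -2.9 -4.7]
rotvec [-0.007 -0.009 -0.01 ]
  delta after rot [-4.7  2.9  4.7]
```

View pics/w3.png

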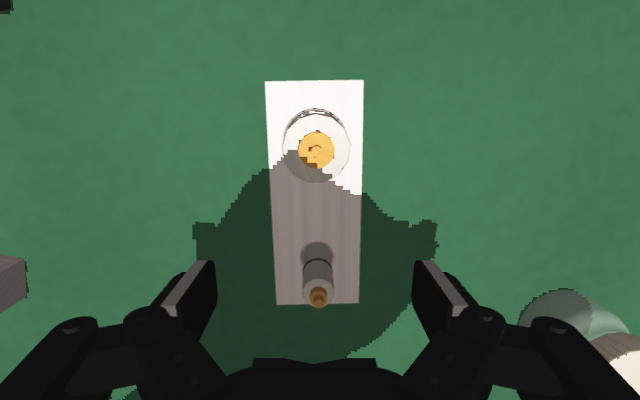

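Run:
```python
from h import *
s=observe()
p=at('wrist',(318.5,294),.074,s);print(p); p[2]=.074; print(Rt(s).T@(p-s['position']))
print(Rt(s).round(3))
```

```text
[ 0.45572542 -0.35188808  0.074     ]
[-0.01563723  0.00110372 -0.00080947]
[[ 0.01   0.075 -0.997]
 [-0.009 -0.997 -0.075]
 [-1.     0.01  -0.01 ]]
```

Emit:
{"fn": "jog_arm", "kwargs": {
  "commands": [
    [-5,1,0,0,-0.01,-0.01],
    [0,0,0,0,0,0]
  ]
}}

```text
clock: 4.65
position: [0.4555, -0.3523, 0.0649]
tool_rot: [2.443, 1.57, -0.624]
force: [0.6, -0.3, -0.4]
grip_width: 0.0852
```

Emit:
{"fn": "jog_arm", "kwargs": {
  "commands": [
    [0,0,0,0,0,0],
    [0,0,0,0,0,0],
    [0,0,0,0,0,0],
    [0,0,0,0,0,0],
    [0,0,0,0,0,0],
    [0,0,0,0,0,0],
    [0,0,0,0,0,0],
    [0,0,0,0,0,0],
    [0,0,0,0,0,0],
    [0,0,0,0,0,0]
  ],
  "gripper": 255,
  "newtons": 40
}}

```text
clock: 5.65
position: [0.4558, -0.3525, 0.0659]
tool_rot: [2.443, 1.567, -0.624]
force: [-0.3, -0.2, 2.6]
grip_width: 0.0121
```

Run:
```python
from h import *
s,im=grab('wrist','w4'); plan(.455,-.352,.15,94.7)
```

```text
t 5.7 pos [ 0.4559 -0.3525  0.0659] yhead -85.7 q7 -0.94 F [-0.9  0.4  2.4] w 11.9
delta tool mm [-84.1  -0.3   0.6] n50 2
rotvec [ 3.134 -0.004  0.004]
  delta after rot [-84.1   0.5  -0.8]
rotvec [-0.008 -0.003 -0.002]
  delta after rot [-84.1  -0.5   0.8]
```

View pics/w4.png

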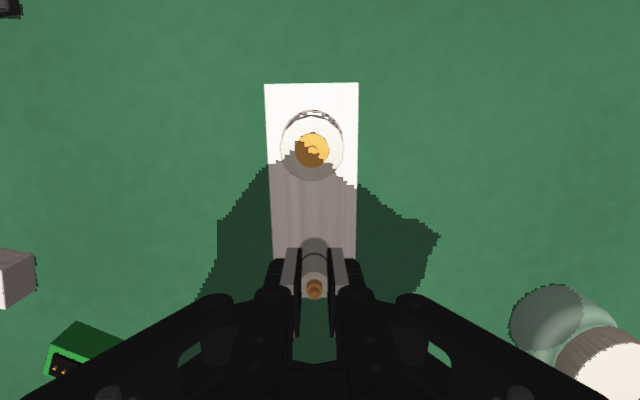

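Emit:
{"fn": "jog_arm", "kwargs": {
  "commands": [
    [-20,0,0,0,0,0],
    [-40,0,0,0,0,0],
    [-40,0,0,0,0,0],
    [-40,0,0,0,0,0],
    [0,0,0,0,0,0]
  ]
}}

```text
clock: 6.2
position: [0.4544, -0.3514, 0.209]
tool_rot: [-0.61, 1.57, 2.607]
force: [1.7, 0.2, -0.8]
grip_width: 0.0117
```

Run:
```python
from h import *
s,im=grab('wrist','w5'); plan(.53,-.136,.2,94.7)
```

```text
t 6.25 pos [ 0.4536 -0.3508  0.2066] yhead -85.7 q7 -0.94 F [-0.5  0.4 -0.5] w 11.5
delta tool mm [   6.8 -208.5  -92.2] n50 5
rotvec [ 3.134  0.004 -0.005]
  delta after rot [  6.6 207.8  93.7]
rotvec [-0.007  0.003  0.002]
  delta after rot [   6.6 -207.8  -93.7]
```

View pics/w5.png

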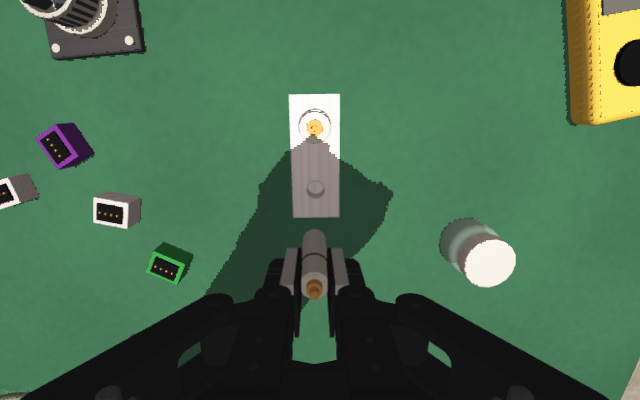

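Emit:
{"fn": "jog_arm", "kwargs": {
  "commands": [
    [0,-25,-10,0,0,0],
    [0,-45,-20,0,0,0],
    [0,-45,-20,0,0,0],
    [0,-45,-20,0,0,0],
    [0,-45,-20,0,0,0],
    [0,0,0,0,0,0],
    [0,0,0,0,0,0]
  ]
}}

```text
clock: 6.95
position: [0.5267, -0.1324, 0.1985]
tool_rot: [-0.388, 1.557, 2.827]
force: [-0.1, -1.3, -0.6]
grip_width: 0.0117
```

Run:
```python
from h import *
s,im=grab('wrist','w6'); plan(.53,-.136,.2,94.7)
for n,z in dict(chuck=0,sleeve_grip=.055).items():
    for d in nets.pinpoint('wrist',n)[:3]: print(n,round(d['p'],2),d['location'],at('wrist',d['location'],z,s)[:2].round(4))
```

```text
t 7.0 pos [ 0.5268 -0.132   0.1984] yhead -85.8 q7 -1.38 F [ 0.1  1.7 -1.2] w 11.7
delta tool mm [-1.6  4.2 -2.9] n50 1
rotvec [ 3.132  0.009 -0.019]
  delta after rot [-1.6 -4.2  2.8]
rotvec [-0.009  0.012  0.006]
  delta after rot [-1.6  4.2 -2.8]
chuck 0.89 [316.8, 95.7] [ 0.608  -0.1274]
sleeve_grip 0.74 [318.6, 97.2] [ 0.6054 -0.1288]
sleeve_grip 0.19 [318.5, 96.1] [ 0.6062 -0.1287]
```

View pics/w6.png

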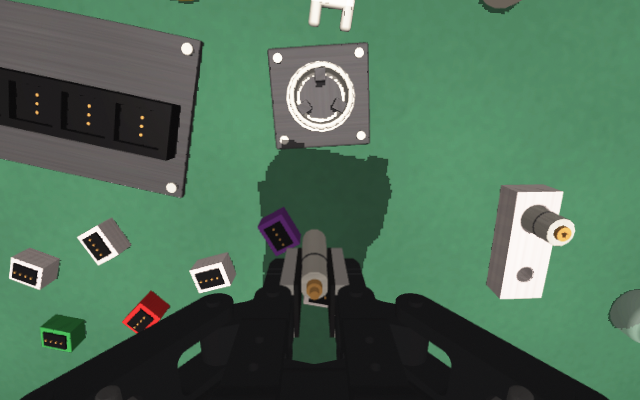

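Run:
```python
from h import *
s=observe()
C=np.array([at('wrist',p,.010,s) for p in [(277.5,58),(359,52),(361,135.5),(284,140.5)]]);print(C.round(4));print(C.mean(0), np.linalg.norm(C[0]-C[2]),np.linalg.norm(C[1]-C[3]))
C=np.array([at('wrist',p,.010,s) for p in [(268,50),(368,43),(370,143.5),(275.5,150)]]);print(C.mean(0), np.linalg.norm(C[0]-C[2]),np.linalg.norm(C[1]-C[3]))
im=cv2.imread('pics/w6.png');cv2.imwrite('pics/w6z.png',cv2.resize(im[30:160,240:400],None,fx=5,fy=4.6,interpolation=cv2.INTER_CUBIC))
print(at('wrist',(320.5,96.5),.062,s),at('wrist',(320.5,96.5),.068,s))
```

```text
[[ 0.6377 -0.0918  0.01  ]
 [ 0.6478 -0.1639  0.01  ]
 [ 0.5749 -0.1734  0.01  ]
 [ 0.5651 -0.1011  0.01  ]]
[ 0.60636966 -0.13254988  0.01      ] 0.1029332648580736 0.10382035354492518
[ 0.60581084 -0.13257225  0.01      ] 0.12516574019265958 0.12680485410105793
[ 0.60585021 -0.13200777  0.062     ] [ 0.60567648 -0.13193833  0.068     ]
```

View pics/w6z.png

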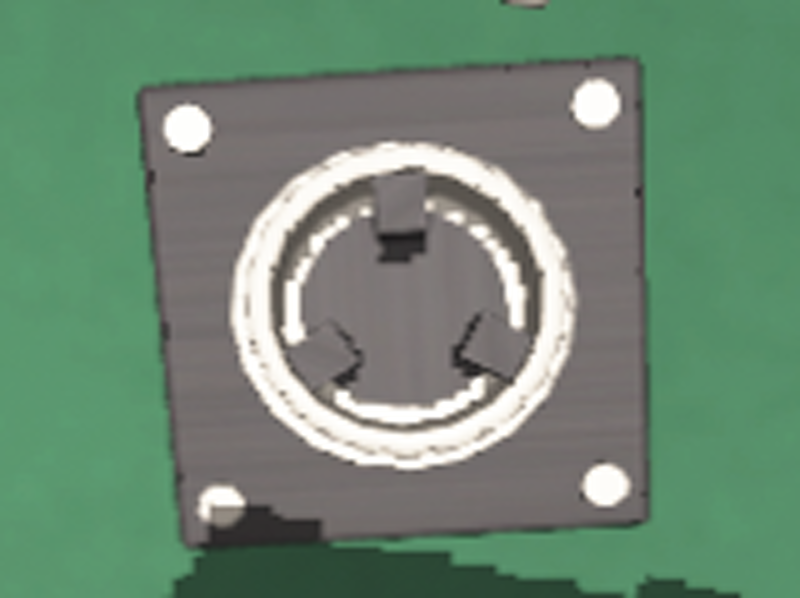

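Run:
```python
from h import *
plan(.606,-.1323,.15,94.7)
```

```text
t 7.1 pos [ 0.5267 -0.1339  0.199 ] yhead -86.0 q7 -1.38 F [-1.3 -0.7 -0.3] w 11.3
delta tool mm [ 48.1   4.2 -79.8] n50 2
rotvec [ 3.13   0.008 -0.018]
  delta after rot [49.  -4.9 79.2]
rotvec [-0.012  0.012  0.005]
  delta after rot [ 49.    4.9 -79.2]
```

Emit:
{"fn": "jog_arm", "kwargs": {
  "commands": [
    [0,2,-20,0,0.012,0.005],
    [0,2,-30,0,0,0],
    [10,0,-30,0,0,0],
    [20,0,0,0,0,0],
    [15,0,0,0,0,0],
    [0,0,0,0,0,0],
    [0,0,0,0,0,0],
    [0,0,0,0,0,0]
  ]
}}

```text
clock: 7.9
position: [0.606, -0.1432, 0.1518]
tool_rot: [1.281, 1.568, -1.805]
force: [0.3, 0.0, -0.9]
grip_width: 0.0116
```

Run:
```python
from h import *
s,im=grab('wrist','w7'); plan(.606,-.1323,.15,94.7)
s,im=grab('scene');cv2.imwrite('pics/s7.png',cv2.resize(im[180:280,200:320,::-1],None,fx=6,fy=6,interpolation=cv2.INTER_CUBIC))
```

```text
t 7.95 pos [ 0.6061 -0.1433  0.1521] yhead -86.8 q7 -1.4 F [ 0.5  0.1 -0.8] w 11.8
delta tool mm [  2.  -11.   -0.5] n50 1
rotvec [ 3.115e+00 -5.000e-03 -1.000e-03]
  delta after rot [ 2.1 10.9  0.8]
rotvec [-0.026  0.001 -0.003]
  delta after rot [  2.1 -10.9  -0.8]
```

View pics/w7.png

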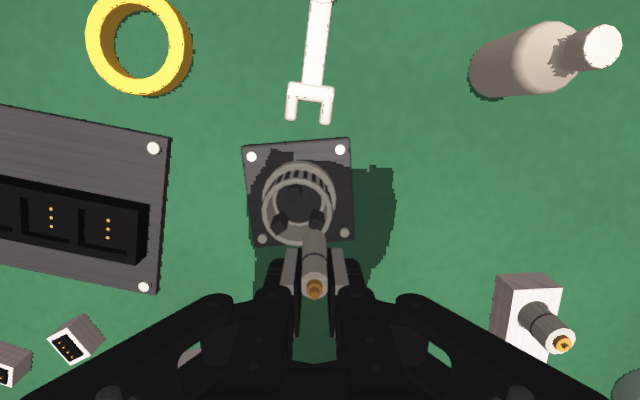

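View pics/s7.png

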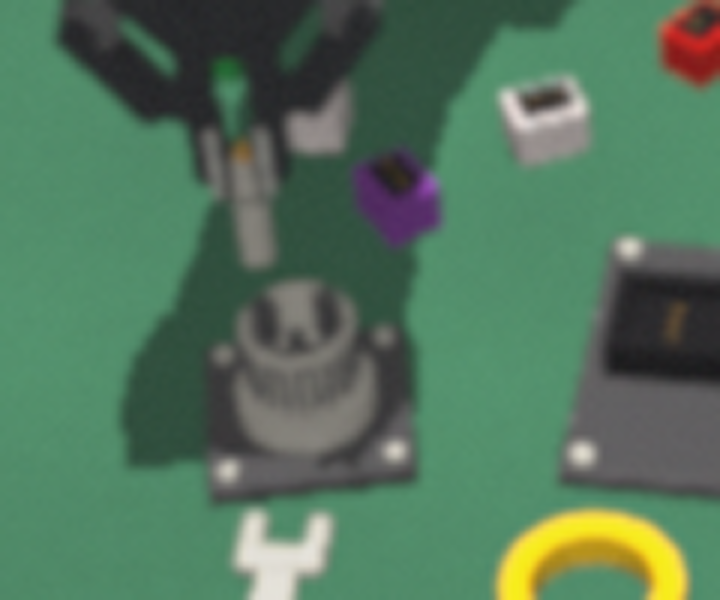

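```bash
cat >> h.py <<'E'
def tf(X,s): 
    return (Rt(s).T@(np.array(X)-s['position'])*1e3).round(1)
E
python3 - <<'E'
from h import *
s=observe()
C=np.array([at('wrist',p,.010,s) for p in [(251.5,157),(340.5,150),(345,232.5),(262,238.5)]]);c=C.mean(0);print(c,np.linalg.norm(C[0]-C[2]),np.linalg.norm(C[1]-C[3]))
print(tf(c,s))
im=cv2.imread('pics/w7.png');cv2.imwrite('pics/w7z.png',cv2.resize(im[130:310,220:380],None,fx=5,fy=3.33,interpolation=cv2.INTER_CUBIC))
E
```

```text
[ 0.60601286 -0.13069466  0.01      ] 0.10267179886622943 0.10262766023539238
[142.1 -12.8  -0.4]
```

View pics/w7z.png

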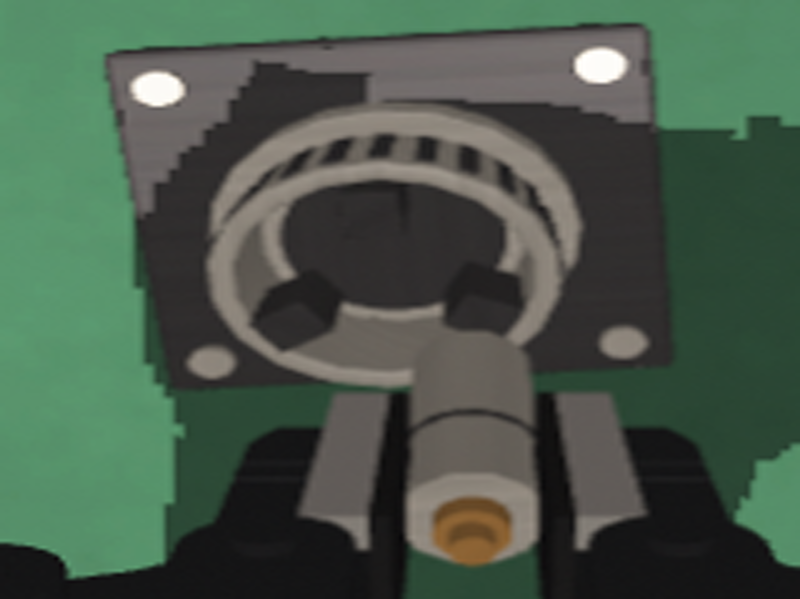

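Run:
```python
from h import *
s=observe()
c=at('wrist',(296.9,211.7),.062,s);print(c,tf(c,s))
t=at('wrist',(314.4,287.6),s['position'][2]+.008,s);print(tf(t,s))
```

```text
[ 0.60791661 -0.13063653  0.062     ] [ 90.1 -12.6  -2.3]
[-8.  -0.5  0.7]
```

Emit:
{"fn": "jog_arm", "kwargs": {
  "commands": [
    [0,-12,-2,0,0,0],
    [0,0,0,0,0,0],
    [0,0,0,0,0,0]
  ]
}}

```text
clock: 8.3
position: [0.6081, -0.1295, 0.1535]
tool_rot: [2.122, 1.567, -0.963]
force: [0.0, 0.1, -1.5]
grip_width: 0.0116
```

Run:
```python
from h import *
s,im=grab('wrist','w8');plan(.607,-.1308,.12)
cv2.imwrite('pics/w8z.png',cv2.resize(im[130:310,220:380,::-1],None,fx=5,fy=3.33,interpolation=cv2.INTER_CUBIC))
```

```text
t 8.35 pos [ 0.6083 -0.1292  0.1536] yhead -86.7 q7 -1.42 F [ 0.8  0.9 -0.9] w 11.7
delta tool mm [33.6  1.5  1.4] n50 1
rotvec [ 0.    -0.002 -0.003]
  delta after rot [33.6  1.6  1.3]
```

View pics/w8z.png

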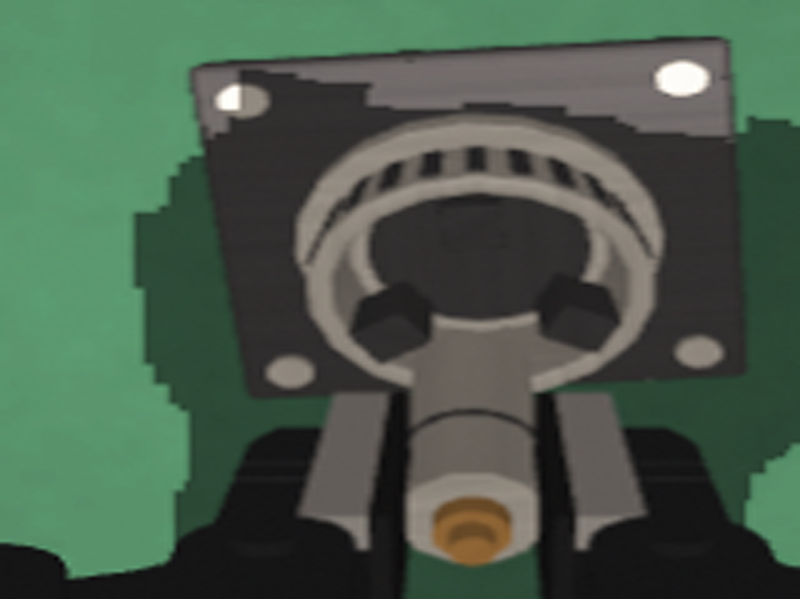

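Run:
```python
from h import *
s=observe()
Z=lambda x,y:(220+x/5,130+y/3.333)
C=np.array([at('wrist',Z(*p),.010,s) for p in [(243,100),(682,78),(699,352),(290,371)]]);c=C.mean(0);print(c,tf(c,s))
c=at('wrist',Z(481,284),.062,s);print(c,tf(c,s))
```

```text
[ 0.60597497 -0.13045499  0.01      ] [143.6   0.8   2.6]
[ 0.60781891 -0.13029441  0.062     ] [91.6  0.9  0.7]
```

Emit:
{"fn": "jog_arm", "kwargs": {
  "commands": [
    [0,1,1,0,0,0],
    [10,0,0,0,0,0],
    [10,0,0,0,0,0],
    [10,0,0,0,0,0],
    [0,0,0,0,0,0],
    [0,0,0,0,0,0]
  ]
}}

```text
clock: 8.95
position: [0.6067, -0.1308, 0.1198]
tool_rot: [1.738, 1.568, -1.347]
force: [0.3, 0.7, -0.5]
grip_width: 0.0114
```

Run:
```python
from h import *
s,im=grab('wrist','w9');plan(.6069,-.1303,.088,93.3)
cv2.imwrite('pics/w9z.png',cv2.resize(im[130:310,220:380,::-1],None,fx=5,fy=3.33,interpolation=cv2.INTER_CUBIC))
```

```text
t 9.0 pos [ 0.6066 -0.1307  0.1198] yhead -86.8 q7 -1.42 F [-0.3 -0.3 -1.7] w 11.7
delta tool mm [31.8 -0.5 -0.3] n50 1
rotvec [ 3.141e+00 -4.000e-03  1.000e-03]
  delta after rot [31.8  0.4  0.3]
rotvec [-0.001 -0.    -0.003]
  delta after rot [31.8 -0.4 -0.3]
```

View pics/w9z.png

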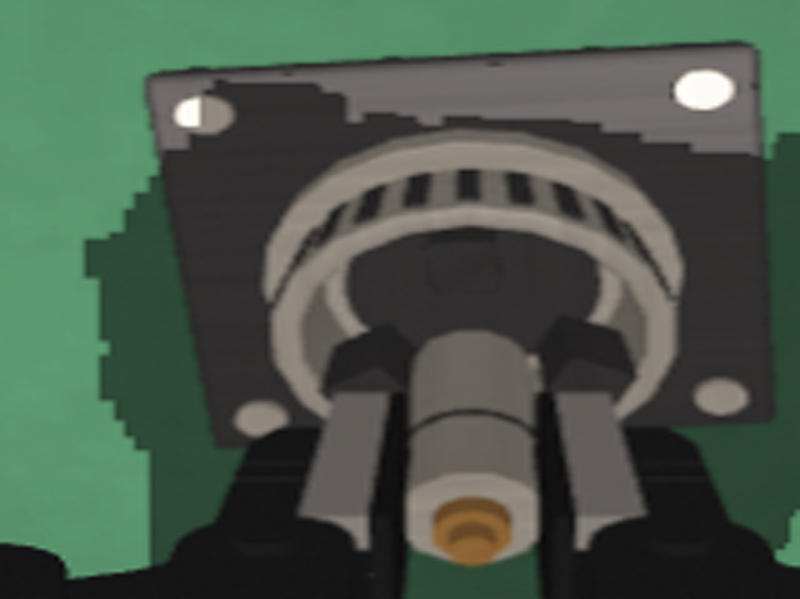

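Emit:
{"fn": "jog_arm", "kwargs": {
  "commands": [
    [6,-0.5,0,0,0,0],
    [6,0,0,0,0,0],
    [6,0,0,0,0,0],
    [4,0,0,0,0,0],
    [0,0,0,0,0,0],
    [0,0,0,0,0,0]
  ]
}}

```text
clock: 9.6
position: [0.6069, -0.1303, 0.0962]
tool_rot: [1.927, 1.568, -1.158]
force: [0.4, -0.2, -0.1]
grip_width: 0.0118
```

Emit:
{"fn": "jog_arm", "kwargs": {
  "commands": [
    [3,0,0,0,0,0],
    [2,0,0,0,0,0],
    [0,0,0,0,0,0]
  ]
}}

```text
clock: 9.9
position: [0.6071, -0.1303, 0.0912]
tool_rot: [2.082, 1.568, -1.003]
force: [0.8, 0.4, -1.2]
grip_width: 0.0115
```

Run:
```python
from h import *
s,im=grab('wrist','w10');plan(.6069,-.1303,.086,93.3)
cv2.imwrite('pics/w10z.png',cv2.resize(im[130:310,220:380,::-1],None,fx=5,fy=3.33,interpolation=cv2.INTER_CUBIC))
```

```text
t 9.95 pos [ 0.6071 -0.1303  0.0913] yhead -86.8 q7 -1.42 F [ 0.1 -0.7  0.3] w 11.7
delta tool mm [ 5.3 -0.   0.2] n50 1
rotvec [ 3.141e+00 -5.000e-03  3.000e-03]
  delta after rot [ 5.3  0.  -0.2]
rotvec [-0.001 -0.002 -0.003]
  delta after rot [ 5.3 -0.   0.2]
```

View pics/w10z.png

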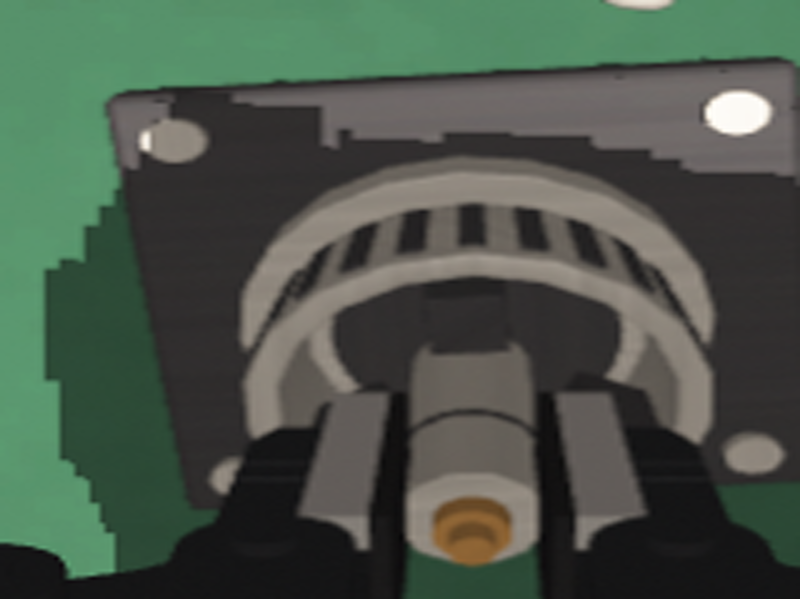

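Emit:
{"fn": "jog_arm", "kwargs": {
  "commands": [
    [2,0,0,0,0,0],
    [2,0,0,0,0,0],
    [0,0,0,0,0,0]
  ]
}}

```text
clock: 10.25
position: [0.6072, -0.1304, 0.0872]
tool_rot: [2.162, 1.567, -0.923]
force: [-0.5, -0.0, -1.4]
grip_width: 0.0114
```

Emit:
{"fn": "jog_arm", "kwargs": {
  "commands": [
    [1.5,0,0,0,0,0],
    [1,0,0,0,0,0]
  ]
}}

```text
clock: 10.45
position: [0.6082, -0.1305, 0.0857]
tool_rot: [2.488, 1.565, -0.597]
force: [-1.2, 1.2, 20.2]
grip_width: 0.0118
```

Emit:
{"fn": "jog_arm", "kwargs": {
  "commands": [
    [-0.5,0,0,0,0,0],
    [0,0,0,0,0,0],
    [0,0,0,0,0,0],
    [0,0,0,0,0,0],
    [0,0,0,0,0,0],
    [0,0,0,0,0,0]
  ],
  "gripper": 0
}}

```text
clock: 11.05
position: [0.6084, -0.1305, 0.0862]
tool_rot: [2.508, 1.565, -0.577]
force: [-0.1, -0.5, -0.0]
grip_width: 0.0849
```

Run:
```python
from h import *
s,im=grab('wrist','w11');plan(.6069,-.1303,.055,93.3)
cv2.imwrite('pics/w11z.png',cv2.resize(im[130:310,220:380,::-1],None,fx=5,fy=3.33,interpolation=cv2.INTER_CUBIC))
```

```text
t 11.1 pos [ 0.6084 -0.1305  0.0862] yhead -86.8 q7 -1.42 F [ 0.8 -0.2 -0.6] w 85.6
delta tool mm [31.2 -0.4  1.6] n50 1
rotvec [ 3.14  -0.005  0.007]
  delta after rot [31.2  0.3 -1.5]
rotvec [-0.001 -0.005 -0.003]
  delta after rot [31.2 -0.3  1.5]
```

View pics/w11z.png

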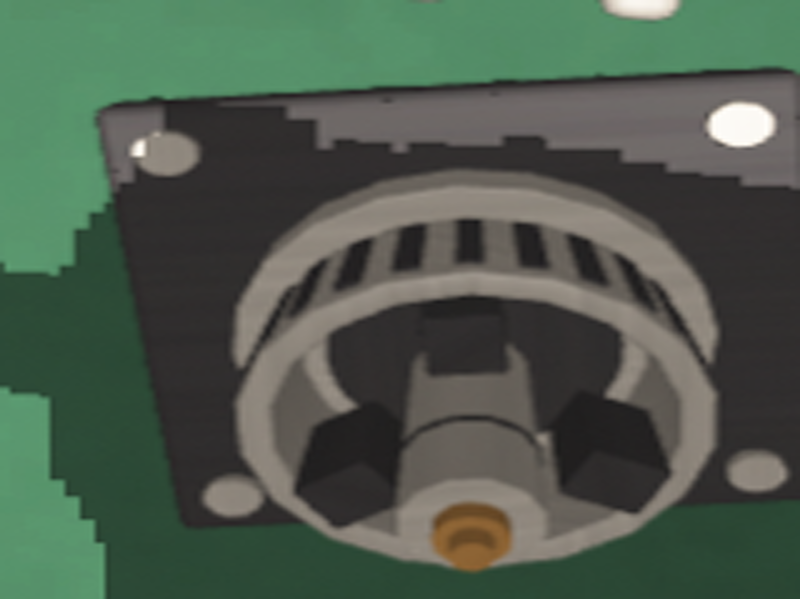

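Emit:
{"fn": "jog_arm", "kwargs": {
  "commands": [
    [-20,0,2,0,0,0],
    [-20,0,0,-0.15,0,0],
    [-5,0,0,-0.15,0,0],
    [0,0,0,-0.15,0,0],
    [0,0,0,-0.15,0,0],
    [0,0,0,-0.15,0,0],
    [0,0,0,-0.15,0,0],
    [0,0,0,-0.15,0,0],
    [0,0,0,-0.15,0,0],
    [0,0,0,-0.15,0,0],
    [0,0,0,-0.15,0,0],
    [0,0,0,-0.15,0,0],
    [0,0,0,-0.15,0,0],
    [0,0,0,-0.15,0,0],
    [0,0,0,-0.15,0,0]
  ]
}}

```text
clock: 12.6
position: [0.6056, -0.131, 0.133]
tool_rot: [0.104, 1.564, -0.875]
force: [0.3, -1.6, 0.0]
grip_width: 0.0853
```

Run:
```python
from h import *
plan(.6069,-.1303,.12)
print(observe()['qpos'].round(2))
```

```text
t 12.6 pos [ 0.6056 -0.131   0.133 ] yhead 33.9 q7 0.32 F [ 0.3 -1.6  0. ] w 85.3
delta tool mm [13.   1.4  0. ] n50 1
rotvec [-0.     0.007 -0.001]
  delta after rot [13.   1.4  0.1]
[ 0.49  0.7  -0.57  1.69  0.47  0.89  0.32]
```

Emit:
{"fn": "jog_arm", "kwargs": {
  "commands": [
    [0,0,0,-0.15,0,0],
    [0,0,0,-0.15,0,0],
    [0,0,0,-0.15,0,0],
    [0,0,0,-0.15,0,0],
    [0,0,0,-0.15,0,0],
    [0,0,0,-0.15,0,0],
    [0,0,0,-0.15,0,0],
    [0,0,0,-0.15,0,0],
    [0,0,0,-0.15,0,0],
    [0,0,0,-0.15,0,0],
    [0,0,0,-0.15,0,0],
    [0,0,0,0,0,0]
  ]
}}

```text
clock: 13.8
position: [0.6049, -0.1333, 0.1322]
tool_rot: [-1.789, 1.564, -1.116]
force: [-0.0, -0.7, -0.0]
grip_width: 0.0853
```

Run:
```python
from h import *
plan(.6069,-.1303,.12)
print(observe()['qpos'].round(2))
s,im=grab('wrist','w12')
```

```text
t 13.8 pos [ 0.6049 -0.1333  0.1322] yhead 128.6 q7 1.76 F [-0.  -0.7 -0. ] w 85.3
delta tool mm [12.2  1.2  3.4] n50 1
rotvec [-0.    -0.002  0.007]
  delta after rot [12.2  1.1  3.4]
[ 0.71  0.82 -0.94  1.68  0.76  1.05  1.76]
```

View pics/w12.png

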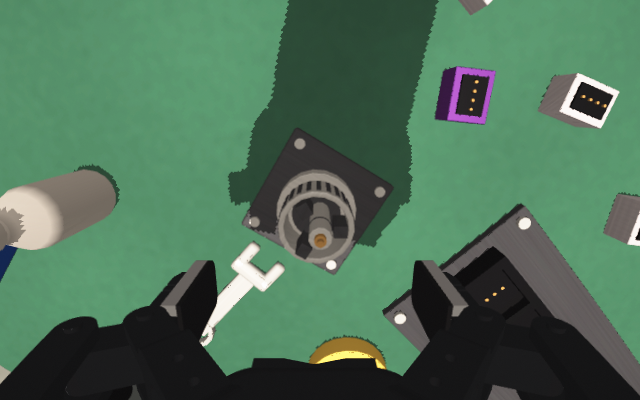

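Run:
```python
from h import *
s=observe()
p=at('wrist',(320.5,239.5),.094,s);print(p,tf(p,s))
C=np.array([at('wrist',q,.010,s) for q in [(300,144),(380,192),(331.5,265),(254.5,222)]]);c=C.mean(0);print(c,tf(c,s))
```

```text
[ 0.6008008 -0.1314378  0.094    ] [38.2  4.2 -2.1]
[ 0.6071449  -0.12925981  0.01      ] [122.2   2.6   4.4]
```

Emit:
{"fn": "jog_arm", "kwargs": {
  "commands": [
    [0,1.5,3.5,0,0,0.007],
    [10,0,0,0,0,0],
    [15,0,0,0,0,0],
    [20,0,0,0,0,0],
    [10,0,0,0,0,0],
    [0,0,0,0,0,0]
  ]
}}

```text
clock: 14.45
position: [0.6061, -0.1295, 0.0711]
tool_rot: [2.811, 1.567, -2.816]
force: [-0.2, 0.5, 0.2]
grip_width: 0.0856
```

Run:
```python
from h import *
plan(.6069,-.1300,.047)
s,im=grab('wrist','w13')
```

```text
t 14.45 pos [ 0.6061 -0.1295  0.0711] yhead 127.6 q7 1.69 F [-0.2  0.5  0.2] w 85.6
delta tool mm [24.1 -0.9  0.4] n50 1
rotvec [ 0.    -0.003 -0.001]
  delta after rot [24.1 -0.9  0.3]
```

View pics/w13.png

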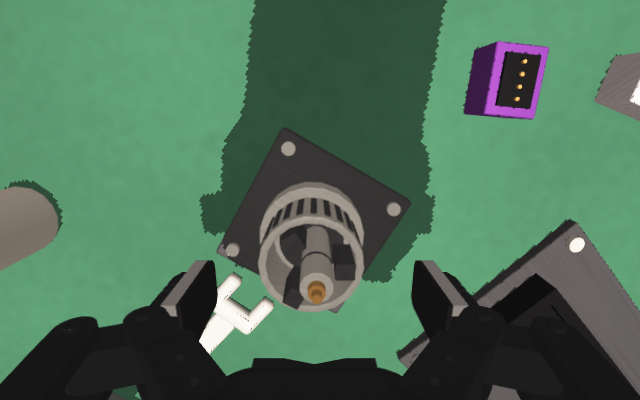

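Emit:
{"fn": "jog_arm", "kwargs": {
  "commands": [
    [10,-1,0,0,0,0],
    [10,0,0,0,0,0],
    [3,0,0,0,0,0],
    [0,0,0,0,0,0],
    [0,0,0,0,0,0]
  ]
}}

```text
clock: 15.0
position: [0.6075, -0.1304, 0.0475]
tool_rot: [3.101, 1.569, -2.526]
force: [-0.4, 0.3, -0.1]
grip_width: 0.0853
```

Emit:
{"fn": "jog_arm", "kwargs": {
  "commands": [
    [0,0,0,0,0,0],
    [0,0,0,0,0,0],
    [0,0,0,0,0,0],
    [0,0,0,0,0,0],
    [0,0,0,0,0,0],
    [0,0,0,0,0,0]
  ],
  "gripper": 255,
  "newtons": 80
}}

```text
clock: 15.6
position: [0.6077, -0.1303, 0.049]
tool_rot: [-2.707, 1.569, -2.051]
force: [-0.0, 0.8, -1.4]
grip_width: 0.0478
```

Run:
```python
from h import *
plan(.6069,-.1300,.047)
s,im=grab('wrist','w14')
```

```text
t 15.6 pos [ 0.6077 -0.1303  0.049 ] yhead 127.6 q7 1.67 F [-0.   0.8 -1.4] w 47.8
delta tool mm [ 2.   0.7 -0.4] n50 1
rotvec [-0.    -0.001  0.001]
  delta after rot [ 2.   0.7 -0.4]
```

View pics/w14.png

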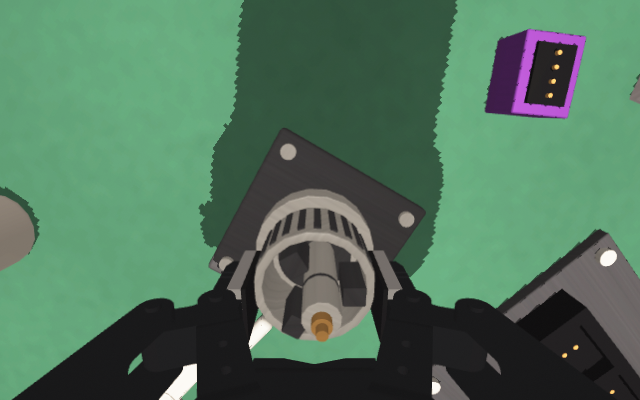

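Emit:
{"fn": "jog_arm", "kwargs": {
  "commands": [
    [0,0,0,0.15,0,0],
    [0,0,0,0.15,0,0],
    [0,0,0,0.15,0,0],
    [0,0,0,0.15,0,0],
    [0,0,0,0.15,0,0],
    [0,0,0,0.15,0,0],
    [0,0,0,0.15,0,0],
    [0,0,0,0.15,0,0]
  ]
}}

```text
clock: 16.45
position: [0.6078, -0.1317, 0.049]
tool_rot: [-1.022, 1.568, -1.573]
force: [-1.4, -0.3, -2.3]
grip_width: 0.0483
```

Run:
```python
from h import *
plan(.6069,-.1300,.047)
print(observe()['qpos'].round(2),observe()['moment'])
```

```text
t 16.45 pos [ 0.6078 -0.1317  0.049 ] yhead 58.5 q7 0.62 F [-1.4 -0.3 -2.3] w 48.3
delta tool mm [ 2.   1.  -1.7] n50 1
rotvec [0.    0.001 0.002]
  delta after rot [ 2.   1.  -1.7]
[ 0.52  0.84 -0.61  1.71  0.64  0.8   0.62] [0.09890204 0.1978629  0.21560743]
```

Emit:
{"fn": "jog_arm", "kwargs": {
  "commands": [
    [0,1,-1,0.15,0,0],
    [0,0,0,0.15,0,0],
    [0,0,0,0.15,0,0],
    [0,0,0,0.15,0,0],
    [0,0,0,0.15,0,0],
    [0,0,0,0.15,0,0],
    [0,0,0,0.15,0,0],
    [0,0,0,0.15,0,0],
    [0,0,0,0.15,0,0],
    [0,0,0,0.15,0,0],
    [0,0,0,0.15,0,0]
  ]
}}

```text
clock: 17.55
position: [0.6059, -0.1322, 0.049]
tool_rot: [0.219, 1.565, -1.981]
force: [-1.2, -0.1, -1.7]
grip_width: 0.0483
```

Run:
```python
from h import *
plan(.6069,-.1300,.047)
print(observe()['qpos'].round(2),observe()['moment'])
grab('wrist','w15')
```

```text
t 17.55 pos [ 0.6059 -0.1322  0.049 ] yhead -36.0 q7 -0.71 F [-1.2 -0.1 -1.7] w 48.3
delta tool mm [ 2.  -0.5 -2.4] n50 1
rotvec [-0.     0.006 -0.001]
  delta after rot [ 2.  -0.5 -2.4]
[ 0.26  0.77 -0.21  1.73  0.24  0.67 -0.71] [0.10966166 0.35799343 0.21312089]
```

View pics/w15.png

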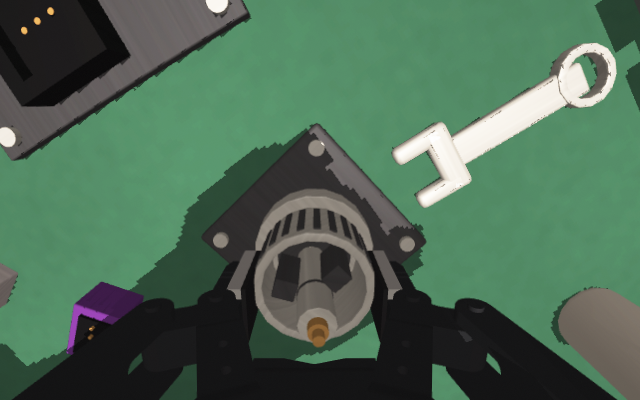

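Emit:
{"fn": "jog_arm", "kwargs": {
  "commands": [
    [0,0,-2,0.1,0,0],
    [0,0,0,0.1,0,0],
    [0,0,0,0.1,0,0],
    [0,0,0,0,0,0]
  ]
}}

```text
clock: 18.0
position: [0.6056, -0.1319, 0.049]
tool_rot: [0.318, 1.561, -2.191]
force: [-1.1, -1.7, -1.3]
grip_width: 0.0481
```

Run:
```python
from h import *
plan(.6069,-.1300,.047)
print(observe()['qpos'].round(2),observe()['moment'])
```

```text
t 18.0 pos [ 0.6056 -0.1319  0.049 ] yhead -53.7 q7 -0.95 F [-1.1 -1.7 -1.3] w 48.1
delta tool mm [ 2.  -0.8 -2.2] n50 1
rotvec [-0.     0.009 -0.003]
  delta after rot [ 2.  -0.8 -2.2]
[ 0.2   0.76 -0.13  1.73  0.16  0.66 -0.95] [-0.27896606  0.0116357  -0.19176612]
```

Emit:
{"fn": "jog_arm", "kwargs": {
  "commands": [
    [0,0,0,0.1,0,0],
    [0,0,0,0.1,0,0],
    [0,0,0,0,0,0]
  ]
}}

```text
clock: 18.3
position: [0.6055, -0.1317, 0.049]
tool_rot: [0.455, 1.561, -2.243]
force: [-0.9, -1.8, -0.8]
grip_width: 0.0478
```

Run:
```python
from h import *
plan(.6069,-.1300,.047)
print(observe()['qpos'].round(2),observe()['moment'])
```

```text
t 18.3 pos [ 0.6055 -0.1317  0.049 ] yhead -64.6 q7 -1.1 F [-0.9 -1.8 -0.8] w 47.8
delta tool mm [ 2.  -0.9 -2. ] n50 1
rotvec [-0.     0.009 -0.004]
  delta after rot [ 2.  -0.9 -2. ]
[ 0.17  0.76 -0.08  1.73  0.1   0.65 -1.1 ] [-0.15058545  0.10480665 -0.17018606]
```

Emit:
{"fn": "jog_arm", "kwargs": {
  "commands": [
    [0,0,0,0.1,0,0],
    [0,0,0,0.1,0,0]
  ]
}}

```text
clock: 18.5
position: [0.6054, -0.1314, 0.049]
tool_rot: [0.579, 1.561, -2.309]
force: [-1.8, 0.3, 0.5]
grip_width: 0.048
```

Run:
```python
from h import *
plan(.6069,-.1300,.047)
print(observe()['moment'])
grab('wrist','w16')
```

```text
t 18.5 pos [ 0.6054 -0.1314  0.049 ] yhead -75.5 q7 -1.24 F [-1.8  0.3  0.5] w 48.0
delta tool mm [ 2.  -1.  -1.8] n50 1
rotvec [-0.     0.008 -0.005]
  delta after rot [ 2.  -1.  -1.8]
[0.35774284 0.24882728 0.19283697]
```

View pics/w16.png

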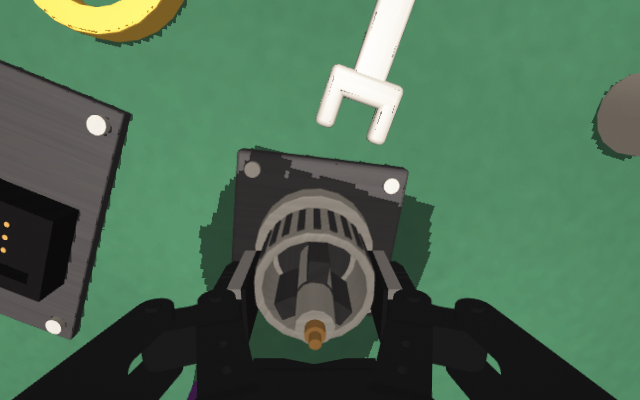

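Emit:
{"fn": "jog_arm", "kwargs": {
  "commands": [
    [0,0,0,0.08,0,0],
    [0,0,0,0.08,0,0]
  ]
}}

```text
clock: 18.75
position: [0.606, -0.1312, 0.0491]
tool_rot: [0.832, 1.562, -2.211]
force: [22.0, -0.6, -16.3]
grip_width: 0.0477
```

Run:
```python
from h import *
plan(.6069,-.1300,.047)
print(observe()['moment'])
s,im=grab('wrist','w17')
cv2.imwrite('pics/w17z.png',cv2.resize(im[170:360,220:400,::-1],None,fx=4,fy=3,interpolation=cv2.INTER_CUBIC))
```

```text
t 18.75 pos [ 0.606  -0.1312  0.0491] yhead -84.3 q7 -1.36 F [ 22.   -0.6 -16.3] w 47.7
delta tool mm [ 2.1 -1.1 -1. ] n50 1
rotvec [-0.     0.006 -0.006]
  delta after rot [ 2.1 -1.1 -1. ]
[ 0.06868421 -4.36237667  0.59191055]
```

View pics/w17z.png

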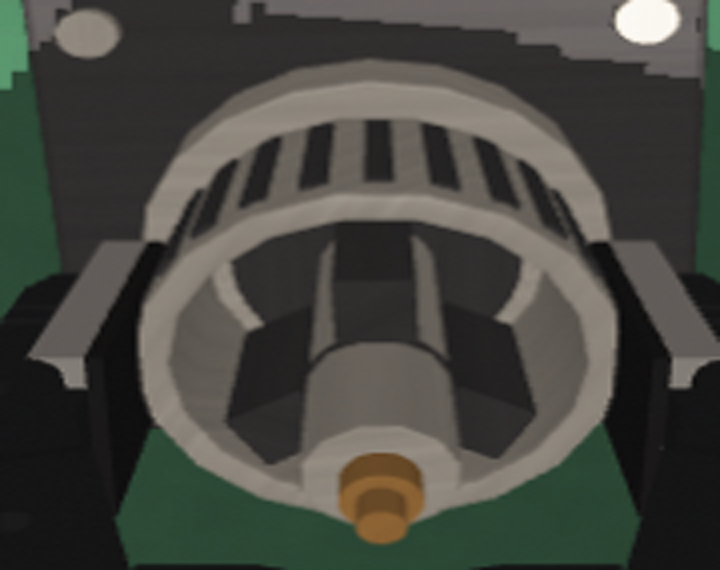

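Emit:
{"fn": "jog_arm", "kwargs": {
  "commands": [
    [0,0,0,0,0,0],
    [0,0,0,0,0,0],
    [0,0,0,0,0,0],
    [0,0,0,0,0,0],
    [0,0,0,0,0,0],
    [0,0,0,0,0,0],
    [-20,0,0,0,0,0],
    [-35,0,0,0,0,0],
    [-35,0,0,0,0,0],
    [-35,0,0,0,0,0],
    [0,0,0,0,0,0]
  ],
  "gripper": 0
}}

```text
clock: 19.9
position: [0.6063, -0.13, 0.1776]
tool_rot: [0.606, 1.561, -2.42]
force: [0.6, 0.2, 0.1]
grip_width: 0.0853
```

Run:
```python
from h import *
s,im=grab('wrist','w18');plan(.42,-.05,.2,90)
s,im=grab('top');cv2.imwrite('pics/t18.png',cv2.resize(im[140:290,180:440,::-1],None,fx=3,fy=3,interpolation=cv2.INTER_CUBIC))
```

```text
t 19.95 pos [ 0.6054 -0.1298  0.1754] yhead -83.4 q7 -1.34 F [-0.5 -0.1 -0.7] w 85.1
delta tool mm [ -23.3 -100.6  175.2] n50 4
rotvec [-3.026  0.008  0.015]
  delta after rot [ -24.6   79.8 -185.4]
rotvec [ 0.116  0.01  -0.005]
  delta after rot [-24.6 -79.8 185.4]
```

View pics/w18.png

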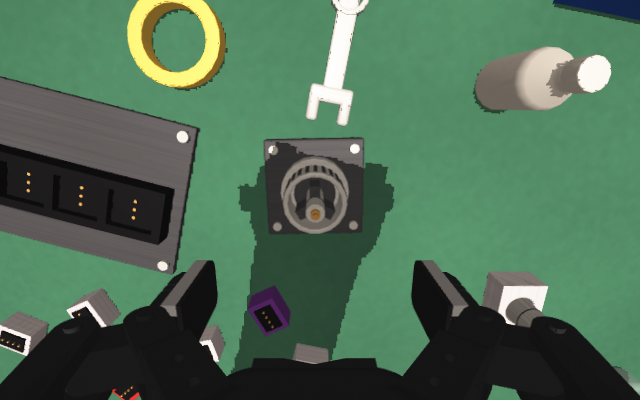

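View pics/t18.png

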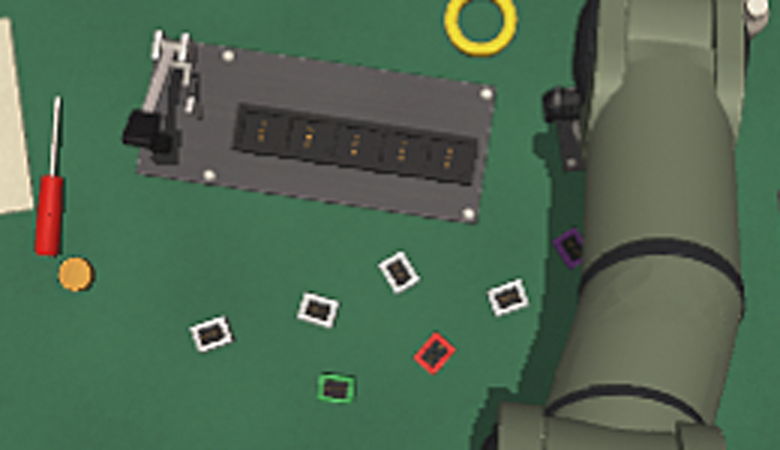

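Run:
```python
from h import *
plan(.53,.1,.27,90)
```

```text
t 20.0 pos [ 0.6046 -0.1296  0.1737] yhead -83.4 q7 -1.34 F [ 0.4 -0.9 -0.7] w 85.4
delta tool mm [ -96.6 -236.3   48.8] n50 5
rotvec [-3.026  0.007  0.019]
  delta after rot [-96.3 229.6 -74.6]
rotvec [ 0.116  0.012 -0.005]
  delta after rot [ -96.3 -229.6   74.6]
```

Emit:
{"fn": "jog_arm", "kwargs": {
  "commands": [
    [-20,0,0,0.116,0.01,0],
    [-20,-40,14,0,0,0],
    [-20,-45,14,0,0,0],
    [-20,-45,14,0,0,0],
    [-10,-45,14,0,0,0],
    [0,-45,14,0,0,0],
    [0,0,0,0,0,0],
    [0,0,0,0,0,0],
    [0,0,0,0,0,0]
  ]
}}

```text
clock: 20.9
position: [0.5295, 0.0974, 0.2544]
tool_rot: [0.366, 1.552, -2.78]
force: [-0.5, -0.3, 0.3]
grip_width: 0.0856
```

Run:
```python
from h import *
s,im=grab('wrist','w19');plan(.53,.1,.27,90)
for n,z in dict(module1=0,pocket1=.02,lever_hinge=.05,paddle=.135).items():
    for d in nets.pinpoint('wrist',n)[:9]: print(n,round(d['p'],2),np.round(d['location'],1),at('wrist',d['location'],z,s)[:2].round(4))
```

```text
t 20.95 pos [0.5296 0.097  0.2544] yhead -90.3 q7 -1.87 F [ 0.2 -0.1  0.1] w 85.2
delta tool mm [-15.6  -2.9  -0.1] n50 1
rotvec [ 3.136 -0.011 -0.027]
  delta after rot [-15.6   3.    0.4]
rotvec [-0.005  0.017 -0.007]
  delta after rot [-15.6  -3.   -0.4]
module1 0.93 [413.8 250.4] [ 0.4244 -0.0298]
module1 0.88 [535.2 297.7] [ 0.3514 -0.2046]
module1 0.86 [501.6 256.5] [ 0.4143 -0.146 ]
module1 0.86 [326.5 233.6] [0.4483 0.0813]
module1 0.82 [176.  284.6] [0.3773 0.2784]
module1 0.73 [352.9 293.7] [0.3627 0.0458]
module1 0.69 [473.4 209.1] [ 0.479  -0.0993]
module1 0.68 [275.  318.4] [0.3251 0.1502]
module1 0.64 [255.7 261.3] [0.4109 0.1713]
pocket1 0.64 [69.3 17.6] [0.6909 0.3432]
pocket1 0.56 [373.2 132.5] [0.5727 0.0326]
lever_hinge 0.72 [70.7 16. ] [0.6849 0.3215]
paddle 0.5 [542.1 102.2] [ 0.6045 -0.0714]
paddle 0.21 [254. 261.] [0.4782 0.1472]
```

View pics/w19.png

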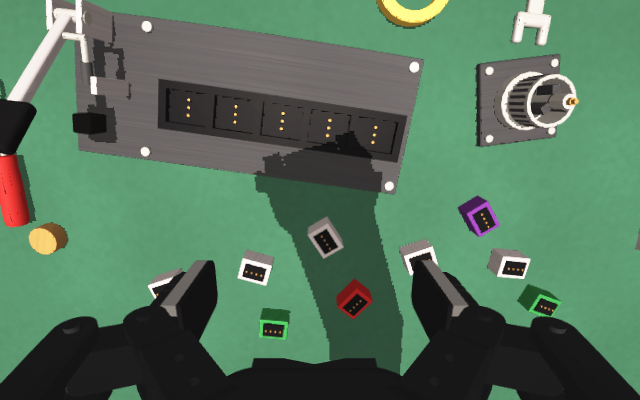

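Run:
```python
from h import *
s=observe()
P=np.array([at('wrist',p,.02,s) for p in [(188,106.5),(235,113.5),(282,120.5),(329,127.5),(376,134)]]);print(P.round(4))
d=P[0]-P[4];print(np.linalg.norm(d),np.degrees(np.arctan2(d[1],d[0]))-90)
C=np.array([at('wrist',p,.008,s) for p in [(424,59),(393,194),(79,150)]]);print(C.round(4))
u=(C[2]-C[1]);print(np.linalg.norm(u),np.degrees(np.arctan2(u[1],u[0]))-90,np.linalg.norm(C[0]-C[1]))
yv=u/np.linalg.norm(u);xv=np.array([yv[1],-yv[0],0]);
o=np.mean([C[0]-.085*xv+.19*yv,C[1]+.065*xv+.19*yv,C[2]+.065*xv-.18*yv],0);print('origin',o,[ (o+yv*k).round(4)[:2] for k in (.05,0,-.05,-.1,-.15)])
```

```text
[[0.6021 0.2289 0.02  ]
 [0.5942 0.1793 0.02  ]
 [0.5864 0.1296 0.02  ]
 [0.5788 0.0794 0.02  ]
 [0.5717 0.0284 0.02  ]]
0.2027471773015308 -8.645725990937066
[[ 0.6491 -0.0217  0.008 ]
 [ 0.5012  0.0029  0.008 ]
 [ 0.5567  0.366   0.008 ]]
0.36738172880800707 -8.69632933298648 0.15000083016674345
origin [0.59391778 0.17936507 0.008     ] [array([0.6015, 0.2288]), array([0.5939, 0.1794]), array([0.5864, 0.1299]), array([0.5788, 0.0805]), array([0.5712, 0.0311])]
```

Emit:
{"fn": "jog_arm", "kwargs": {
  "commands": [
    [15,0,25,-0.14,0,0],
    [15,0,25,-0.14,0.01,0],
    [15,0,25,-0.14,0,0],
    [10,0,0,-0.14,0,0],
    [10,0,0,-0.14,0,0],
    [0,0,0,-0.14,0,0],
    [0,0,0,-0.14,0,0],
    [0,0,0,-0.14,0,0],
    [0,0,0,-0.14,0,0],
    [0,0,0,-0.14,0,0],
    [0,0,0,-0.14,0,0],
    [0,0,0,0,0,0],
    [0,0,0,0,0,0]
  ]
}}

```text
clock: 22.45
position: [0.4546, 0.0789, 0.1884]
tool_rot: [-0.762, 1.564, -2.324]
force: [0.5, -0.1, 0.5]
grip_width: 0.0854
```

```bash
cat >> h.py <<'E'
def bird(c,im,s,x0,y0,w,z=.026,res=2000):
    """bird's-eye, plane z, centred x0,y0, half-width w m; rows: world x up, cols: world y left"""
    n=int(2*w*res);g=np.arange(n)
    X=x0+w-(g+.5)/res;Y=y0+w-(g+.5)/res
    G=np.stack([np.repeat(X[:,None],n,1),np.repeat(Y[None],n,0),np.full((n,n),z)],-1)
    p=proj(c,G.reshape(-1,3),s).reshape(n,n,2).astype(np.float32)
    return cv2.remap(im,p[...,0],p[...,1],cv2.INTER_LINEAR)
def modules(c,im,s,x0,y0,w=.06,name=None,z=.026,res=2000,tv=120):
    b=bird(c,im,s,x0,y0,w,z,res);hsv=cv2.cvtColor(b,cv2.COLOR_RGB2HSV)
    m=((hsv[...,1]<70)).astype(np.uint8)*255
    out=[]
    if name: cv2.imwrite(f'pics/{name}.png',cv2.resize(b[:,:,::-1],(480,480)))
    return b
E
python3 - <<'E'
from h import *
s,im=grab('wrist','w20');plan(.45,.083,.2,-8.7)
b=modules('wrist',im,s,.44,.1,.15,'b20')
E
```

```text
t 22.5 pos [0.4546 0.079  0.1884] yhead 0.5 q7 -0.48 F [-0.9 -0.5  0.1] w 85.2
delta tool mm [-11.6  -4.6  -4. ] n50 1
rotvec [0.161 0.005 0.004]
  delta after rot [-11.6  -5.2  -3.3]
rotvec [-2.981 -0.006  0.008]
  delta after rot [-11.6   5.2   3.3]
```

View pics/w20.png

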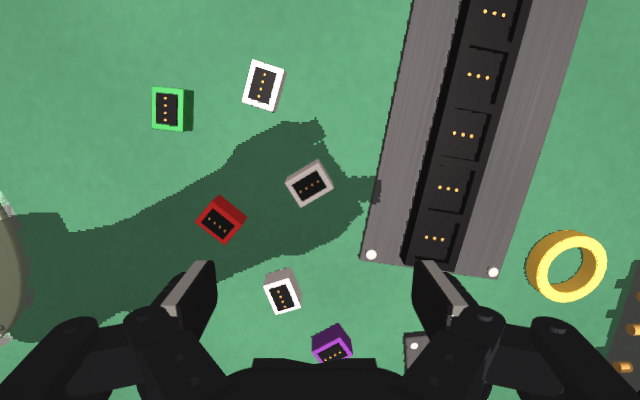

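View pics/b20.png

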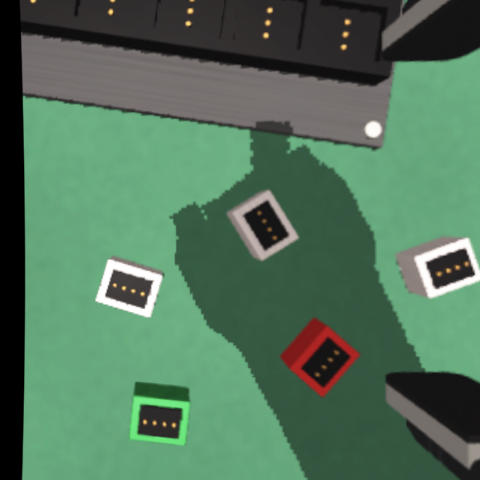

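Run:
```python
from h import *
plan(.4101,.1689,.12,-14)
```

```text
t 22.5 pos [0.4546 0.079  0.1884] yhead 0.5 q7 -0.48 F [-0.9 -0.5  0.1] w 85.2
delta tool mm [ 68.1 -43.4 -90.7] n50 2
rotvec [0.253 0.006 0.004]
  delta after rot [ 68.4 -64.9 -76.5]
rotvec [-2.888 -0.006  0.008]
  delta after rot [68.4 64.9 76.5]
```

Emit:
{"fn": "jog_arm", "kwargs": {
  "commands": [
    [0,0,0,0.126,0.006,0.004],
    [20,0,0,0.126,0,0],
    [20,-21,-25,0,0,0],
    [20,-21,-25,0,0,0],
    [5,-21,-25,0,0,0],
    [0,0,0,0,0,0],
    [0,0,0,0,0,0]
  ]
}}

```text
clock: 23.2
position: [0.4135, 0.1697, 0.1215]
tool_rot: [1.857, 1.568, 0.005]
force: [0.6, -0.0, -0.1]
grip_width: 0.0853
```

Run:
```python
from h import *
s,im=grab('wrist','w21');plan(.4101,.1689,.022,-14)
b=modules('wrist',im,s,.41,.169,.06,'b21')
```

```text
t 23.25 pos [0.4136 0.1698 0.1216] yhead -16.1 q7 -1.02 F [-0.5  1.   0. ] w 85.3
delta tool mm [99.6 -3.4  2. ] n50 2
rotvec [-0.036 -0.001 -0.003]
  delta after rot [99.6 -3.2  1.7]
rotvec [ 3.105e+00 -5.000e-03  2.000e-03]
  delta after rot [99.6  3.2 -1.7]
```

View pics/b21.png

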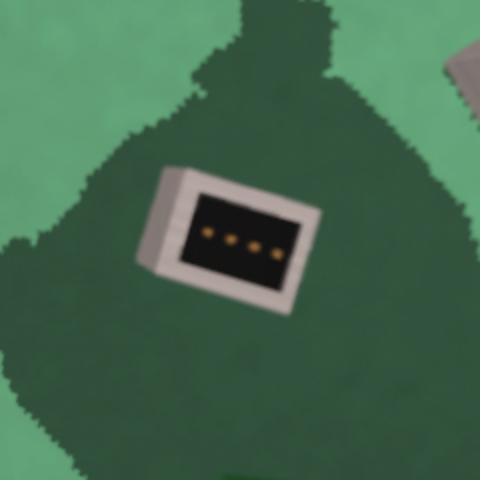

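Emit:
{"fn": "jog_arm", "kwargs": {
  "commands": [
    [10,-3.5,1.5,0,0,0],
    [25,0,0,0,0,0],
    [25,0,0,0,0,0],
    [22,0,0,0,0,0],
    [10,0,0,0,0,0],
    [4,0,0,0,0,0],
    [0,0,0,0,0,0]
  ]
}}

```text
clock: 23.95
position: [0.4123, 0.1648, 0.0221]
tool_rot: [1.957, 1.563, 0.092]
force: [0.9, 0.2, 0.8]
grip_width: 0.0854
```

Run:
```python
from h import *
s,im=grab('wrist','w22');plan(.4097,.1694,.022,-16.5)
```

```text
t 24.0 pos [0.4125 0.1649 0.0225] yhead -16.8 q7 -1.12 F [ 0.8 -0.3 -0.3] w 85.4
delta tool mm [ 0.4 -4.  -3.5] n50 1
rotvec [-0.006 -0.003 -0.007]
  delta after rot [ 0.5 -4.  -3.6]
rotvec [ 3.136 -0.011  0.005]
  delta after rot [0.5 4.  3.6]
```

View pics/w22.png

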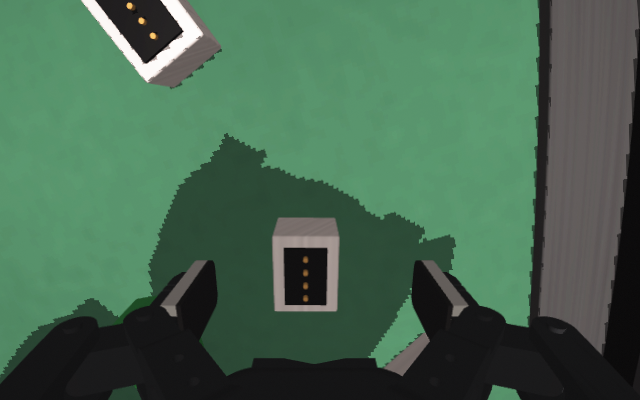

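Emit:
{"fn": "jog_arm", "kwargs": {
  "commands": [
    [0,-4,-3.5,0,0,0],
    [0,0,0,0,0,0]
  ]
}}

```text
clock: 24.2
position: [0.4102, 0.1699, 0.0237]
tool_rot: [2.073, 1.561, 0.208]
force: [-0.5, 0.4, 0.2]
grip_width: 0.0857
```

Emit:
{"fn": "jog_arm", "kwargs": {
  "commands": [
    [0,0,0,0,0,0],
    [0,0,0,0,0,0],
    [0,0,0,0,0,0],
    [0,0,0,0,0,0],
    [0,0,0,0,0,0],
    [0,0,0,0,0,0]
  ],
  "gripper": 255,
  "newtons": 40
}}

```text
clock: 24.8
position: [0.4109, 0.1704, 0.0253]
tool_rot: [2.121, 1.558, 0.256]
force: [0.6, -0.7, -0.4]
grip_width: 0.0269
```

Emit:
{"fn": "jog_arm", "kwargs": {
  "commands": [
    [-20,0,0,0,0,0],
    [-35,0,0,0,0,0],
    [-30,0,0,0,0,0],
    [0,0,0,0,0,0]
  ]
}}

```text
clock: 25.2
position: [0.409, 0.1698, 0.1122]
tool_rot: [2.036, 1.562, 0.171]
force: [-0.6, 0.5, -1.7]
grip_width: 0.0268
```

Run:
```python
from h import *
s,im=grab('wrist','w23');plan(.594,.1793,.1,-8.7)
```

```text
t 25.25 pos [0.4086 0.1695 0.1109] yhead -16.9 q7 -1.06 F [ 0.   0.2 -0.5] w 27.0
delta tool mm [ 12.3 174.5 -63.1] n50 4
rotvec [-0.142 -0.003 -0.008]
  delta after rot [ 10.9 181.8 -37.7]
rotvec [ 2.999 -0.011  0.004]
  delta after rot [  10.9 -181.8   37.7]
```

View pics/w23.png

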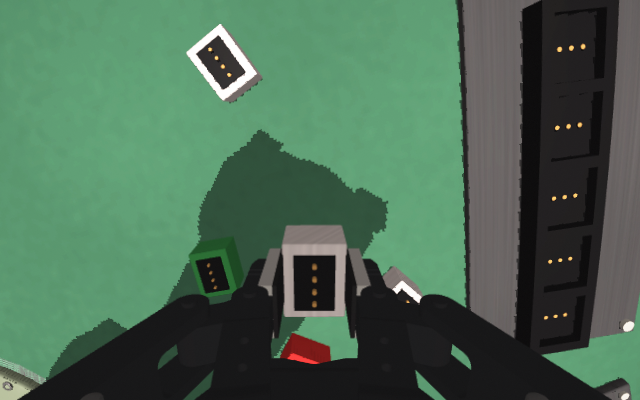

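Emit:
{"fn": "jog_arm", "kwargs": {
  "commands": [
    [0,0,0,-0.142,0,-0.008],
    [0,25,-5,0,0,0],
    [0,45,-9,0,0,0],
    [0,45,-9,0,0,0],
    [0,45,-9,0,0,0],
    [0,20,-5,0,0,0],
    [0,0,0,0,0,0],
    [0,0,0,0,0,0]
  ]
}}

```text
clock: 26.05
position: [0.595, 0.1777, 0.1008]
tool_rot: [-1.199, 1.561, -2.915]
force: [-0.3, -0.6, -0.7]
grip_width: 0.0267
```

Run:
```python
from h import *
s,im=grab('wrist','w24');plan(.594,.1793,.08,-8.7)
```

```text
t 26.1 pos [0.5947 0.1777 0.1008] yhead -8.3 q7 -0.75 F [-0.8 -0.8 -0.8] w 27.0
delta tool mm [20.8 -0.8 -1.6] n50 1
rotvec [0.007 0.004 0.01 ]
  delta after rot [20.8 -1.  -1.5]
rotvec [-3.135 -0.015  0.006]
  delta after rot [20.8  1.   1.5]
```

View pics/w24.png

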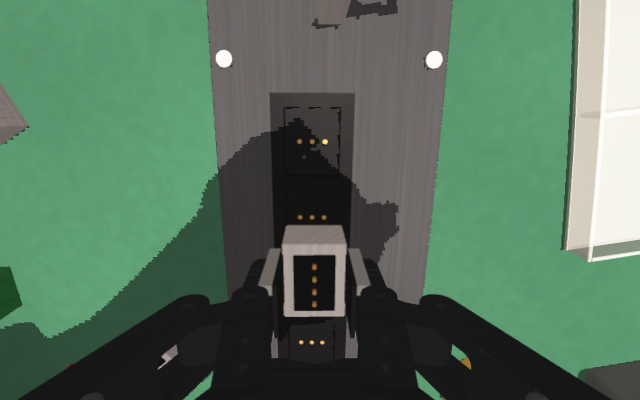

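Run:
```python
from h import *
s=observe()
for q in [(312,142),(312,217),(311.5,342)]:
    p=at('wrist',q,.02,s);print(p.round(4),tf(p,s))
im=cv2.imread('pics/w24.png')[:,:,::-1]
b=modules('wrist',im,s,.594,.18,.08,'b24',z=.028)
```

```text
[0.6   0.229 0.02 ] [ 80.7  -1.5 -51.8]
[0.5927 0.1799 0.02  ] [80.8 -1.5 -2.2]
[0.5778 0.0809 0.02  ] [81.2 -2.1 97.9]
```

View pics/b24.png

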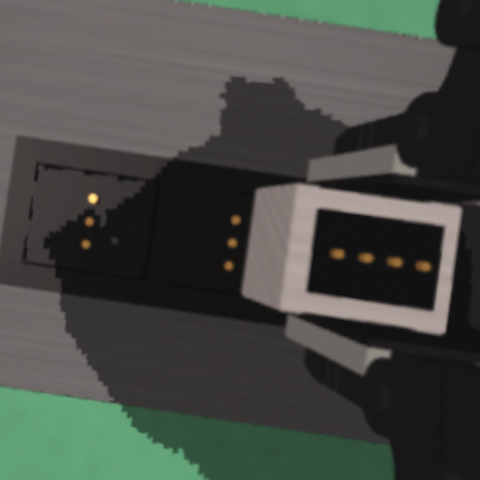

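Run:
```python
from h import *
s=observe();z=s['position'][2]
Q=[(284,246),(346,246),(344.5,315),(285,315)]
P=np.array([at('wrist',q,z+.001,s) for q in Q]);print(np.linalg.norm(P[0]-P[1]),np.linalg.norm(P[1]-P[2]));print(tf(P.mean(0),s))
plan(.5933,.1795,.075,-8.7)
```

```text
0.02621979474392972 0.03384292380520999
[-1.   0.1  1.1]
t 26.1 pos [0.5947 0.1777 0.1008] yhead -8.3 q7 -0.75 F [-0.8 -0.8 -0.8] w 27.0
delta tool mm [25.8 -1.4 -1.7] n50 1
rotvec [0.007 0.004 0.01 ]
  delta after rot [25.8 -1.7 -1.6]
rotvec [-3.135 -0.015  0.006]
  delta after rot [25.8  1.7  1.6]
```

Emit:
{"fn": "jog_arm", "kwargs": {
  "commands": [
    [5,-1.5,-2.8,0,0.004,0.01],
    [15,0,0,0,0,0],
    [15,0,0,0,0,0],
    [6,0,0,0,0,0],
    [0,0,0,0,0,0],
    [0,0,0,0,0,0]
  ]
}}

```text
clock: 26.7
position: [0.5901, 0.1811, 0.0548]
tool_rot: [-0.934, 1.569, -2.647]
force: [-0.1, 0.3, -1.0]
grip_width: 0.0264
```

Run:
```python
from h import *
s,im=grab('wrist','w25');plan(.5933-.0002,.1795+.0011,.0453,-8.7)
cv2.imwrite('pics/w25z.png',cv2.resize(im[60:400,220:410,::-1],None,fx=3,fy=1.75,interpolation=cv2.INTER_CUBIC))
```

```text
t 26.75 pos [0.5902 0.1812 0.0549] yhead -8.2 q7 -0.78 F [-0.2 -0.2 -1.6] w 27.0
delta tool mm [9.6 3.  0.1] n50 1
rotvec [0.009 0.001 0.001]
  delta after rot [9.6 3.  0.1]
rotvec [-3.132e+00 -2.000e-03  2.000e-03]
  delta after rot [ 9.6 -3.  -0.1]
```

View pics/w25z.png

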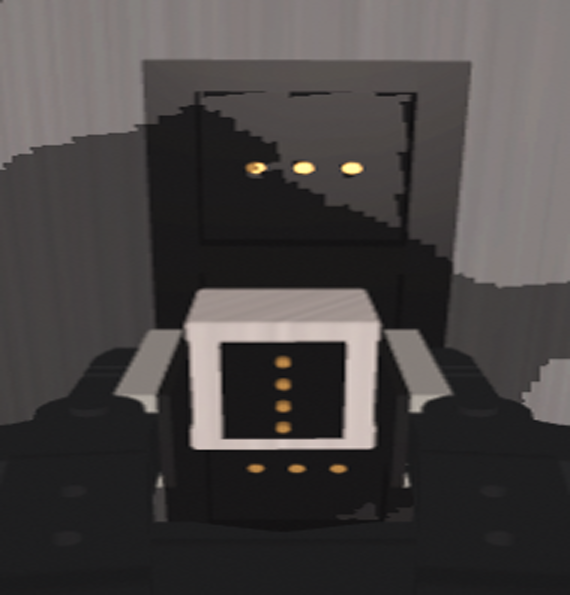

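Emit:
{"fn": "jog_arm", "kwargs": {
  "commands": [
    [0,3,0,0,0,0],
    [3,0,0,0,0,0],
    [3,0,0,0,0,0],
    [2,0,0,0,0,0],
    [0,0,0,0,0,0]
  ]
}}

```text
clock: 27.25
position: [0.5944, 0.1807, 0.0475]
tool_rot: [1.369, 1.57, -0.345]
force: [-0.3, 0.1, -0.9]
grip_width: 0.027
```

Run:
```python
from h import *
s,im=grab('wrist','w25');plan(.5933-.0002,.1795+.0011,.0453,-8.7)
cv2.imwrite('pics/w26z.png',cv2.resize(im[60:400,220:410,::-1],None,fx=3,fy=1.75,interpolation=cv2.INTER_CUBIC))
```

```text
t 27.3 pos [0.5944 0.1807 0.0476] yhead -8.2 q7 -0.78 F [-0.8  0.4  0.5] w 26.7
delta tool mm [ 2.3 -1.3  0.3] n50 1
rotvec [ 0.009  0.    -0.001]
  delta after rot [ 2.3 -1.3  0.3]
rotvec [-3.133e+00  1.000e-03  0.000e+00]
  delta after rot [ 2.3  1.3 -0.3]
```

View pics/w26z.png

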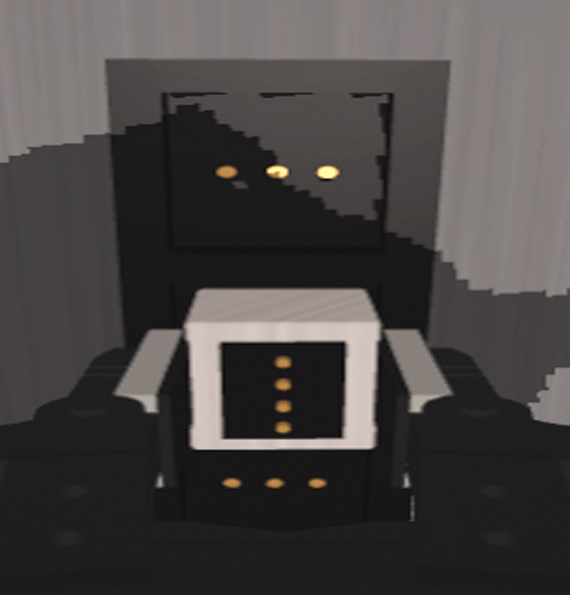

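Emit:
{"fn": "jog_arm", "kwargs": {
  "commands": [
    [1,-1,0,0,0,0],
    [1,0,0,0,0,0],
    [0,0,0,0,0,0]
  ]
}}

```text
clock: 27.6
position: [0.5933, 0.1809, 0.0456]
tool_rot: [1.552, 1.57, -0.162]
force: [-0.1, -0.4, -1.3]
grip_width: 0.0265
```

Emit:
{"fn": "jog_arm", "kwargs": {
  "commands": [
    [0,0,0,0,0,0],
    [0,0,0,0,0,0],
    [0,0,0,0,0,0],
    [0,0,0,0,0,0],
    [-20,0,0,0,0,0],
    [-40,0,0,0,0,0],
    [-40,0,0,0,0,0],
    [-20,0,0,0,0,0],
    [0,0,0,0,0,0]
  ],
  "gripper": 0
}}

```text
clock: 28.5
position: [0.5927, 0.1809, 0.1694]
tool_rot: [-0.945, 1.57, -2.658]
force: [-0.3, 0.5, -0.6]
grip_width: 0.0857
```

Run:
```python
from h import *
s,im=grab('wrist','w27');plan(.42,.27,.2,-8.7)
```

```text
t 28.55 pos [0.5923 0.1808 0.1682] yhead -8.2 q7 -0.73 F [ 0.7 -0.5  1. ] w 85.4
delta tool mm [ -31.5 -183.3  -63.8] n50 4
rotvec [0.009 0.001 0.002]
  delta after rot [ -31.8 -183.8  -62.1]
rotvec [-3.132e+00 -3.000e-03  2.000e-03]
  delta after rot [-31.8 183.8  62.1]
```

View pics/w27.png

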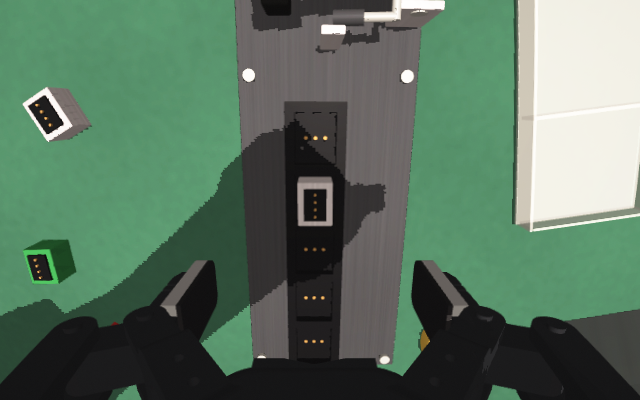

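Run:
```python
from h import *
s=observe()
P=np.array([at('wrist',q,.026,s) for q in [(23,102),(55,88),(74,125),(40,140)]]);print(P.round(4),P.mean(0))
for a,b in ((0,1),(1,2)): d=P[b]-P[a];print(np.linalg.norm(d),np.degrees(np.arctan2(d[1],d[0])))
```

```text
[[0.3676 0.2945 0.026 ]
 [0.3988 0.3002 0.026 ]
 [0.4054 0.2696 0.026 ]
 [0.3715 0.2626 0.026 ]] [0.38580637 0.28171661 0.026     ]
0.0317484077070133 10.356258328764403
0.03133880378790468 -77.89088731922728
```

Emit:
{"fn": "jog_arm", "kwargs": {
  "commands": [
    [0,-25,-8,0,0,0],
    [0,-45,-15,0,0,0],
    [0,-45,-15,0,0,0],
    [0,-45,-15,0,0,0],
    [0,-20,-7,0,0,0],
    [0,0,0,0,0,0],
    [0,0,0,0,0,0]
  ]
}}

```text
clock: 29.25
position: [0.4144, 0.2657, 0.1613]
tool_rot: [-0.914, 1.56, -2.629]
force: [0.1, 0.4, -0.0]
grip_width: 0.0855
```

Run:
```python
from h import *
s,im=grab('wrist','w28');plan(.40,.27,.12,-8.7)
b=modules('wrist',im,s,.40,.28,.06,'b28')
```

```text
t 29.3 pos [0.4145 0.2656 0.1612] yhead -8.3 q7 -1.05 F [-1.4  0.7 -0.3] w 85.1
delta tool mm [ 41.3 -14.7  -2.5] n50 1
rotvec [0.008 0.006 0.008]
  delta after rot [ 41.2 -15.   -2.1]
rotvec [-3.134 -0.013  0.01 ]
  delta after rot [41.2 15.   2.1]
```

View pics/b28.png

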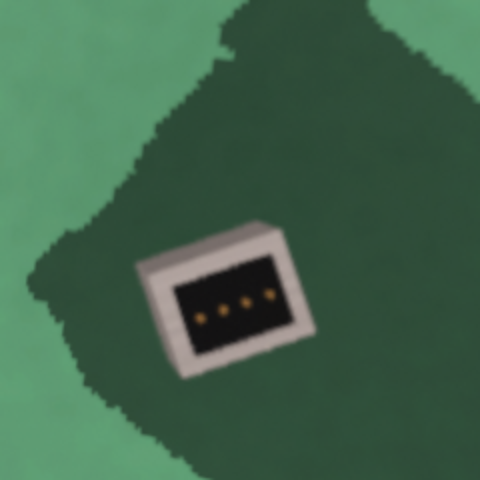

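View pics/w28.png

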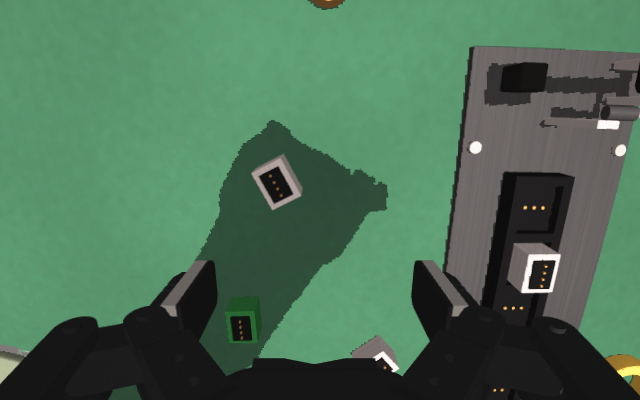

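Run:
```python
from h import *
plan(.3843,.2825,.025,17)
```

```text
t 29.3 pos [0.4145 0.2656 0.1612] yhead -8.3 q7 -1.05 F [-1.4  0.7 -0.3] w 85.1
delta tool mm [136.4 -31.2 -13.2] n50 3
rotvec [-0.441  0.004  0.01 ]
  delta after rot [136.2 -24.  -25. ]
rotvec [ 2.701  0.013 -0.006]
  delta after rot [136.2  24.   25. ]
```

Emit:
{"fn": "jog_arm", "kwargs": {
  "commands": [
    [0,0,0,-0.147,0.004,0.01],
    [0,0,0,-0.147,0,0],
    [0,0,0,-0.147,0,0],
    [20,-12,-12,0,0,0],
    [30,-12,-13,0,0,0],
    [25,0,0,0,0,0],
    [0,0,0,0,0,0],
    [0,0,0,0,0,0]
  ]
}}

```text
clock: 30.1
position: [0.391, 0.2775, 0.0813]
tool_rot: [-0.193, 1.568, -1.462]
force: [0.0, -0.3, 0.3]
grip_width: 0.0852
```

Run:
```python
from h import *
s,im=grab('wrist','w29');plan(.3843,.2825,.023,17)
b=modules('wrist',im,s,.385,.28,.06,'b29')
```

```text
t 30.15 pos [0.3911 0.2773 0.0814] yhead 17.3 q7 -0.83 F [-0.6 -1.2 -0.4] w 85.5
delta tool mm [58.4 -5.  -7.1] n50 2
rotvec [0.004 0.002 0.   ]
  delta after rot [58.4 -5.  -7. ]
rotvec [-3.137 -0.     0.004]
  delta after rot [58.4  5.   7. ]
```

View pics/b29.png

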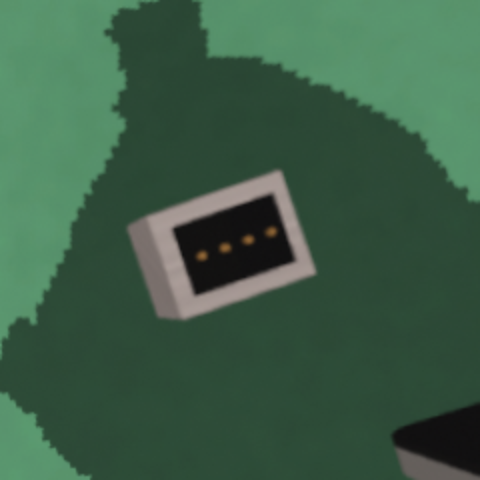

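Emit:
{"fn": "jog_arm", "kwargs": {
  "commands": [
    [5,-5,-7,0,0,0],
    [20,0,0,0,0,0],
    [20,0,0,0,0,0],
    [10,0,0,0,0,0],
    [0,0,0,0,0,0],
    [0,0,0,0,0,0]
  ]
}}

```text
clock: 30.75
position: [0.3867, 0.285, 0.029]
tool_rot: [1.655, 1.563, 0.382]
force: [0.2, 0.8, -0.2]
grip_width: 0.0852
```

Run:
```python
from h import *
s,im=grab('wrist','w30');plan(.3842,.2821,.023,17)
```

```text
t 30.8 pos [0.3867 0.285  0.029 ] yhead 17.1 q7 -0.92 F [ 0.4 -0.   0.4] w 85.5
delta tool mm [ 6.  -3.3  2. ] n50 1
rotvec [ 0.001 -0.001 -0.008]
  delta after rot [ 6.  -3.2  2. ]
rotvec [-3.141e+00  1.200e-02 -1.000e-03]
  delta after rot [ 6.   3.2 -2. ]
```

View pics/w30.png

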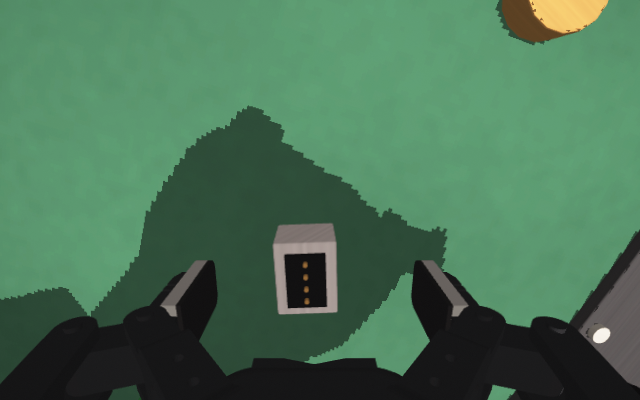

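Emit:
{"fn": "jog_arm", "kwargs": {
  "commands": [
    [5,-3.5,2,0,0,-0.008],
    [0,0,0,0,0,0]
  ]
}}

```text
clock: 31.0
position: [0.3843, 0.2822, 0.0249]
tool_rot: [2.647, 1.569, 1.373]
force: [-0.5, -0.2, -0.3]
grip_width: 0.0854
```

Emit:
{"fn": "jog_arm", "kwargs": {
  "commands": [
    [0,0,0,0,0,0],
    [0,0,0,0,0,0],
    [0,0,0,0,0,0],
    [0,0,0,0,0,0],
    [0,0,0,0,0,0],
    [0,0,0,0,0,0]
  ],
  "gripper": 255
}}

```text
clock: 31.6
position: [0.3848, 0.2822, 0.0258]
tool_rot: [2.301, 1.568, 1.027]
force: [0.3, 1.1, -0.4]
grip_width: 0.027
```

Run:
```python
from h import *
plan(.6018,.2288,.12,-8.7)
```

```text
t 31.6 pos [0.3848 0.2822 0.0258] yhead 17.0 q7 -0.92 F [ 0.3  1.1 -0.4] w 27.0
delta tool mm [-94.1 192.1 114.3] n50 4
rotvec [ 0.449 -0.002 -0.001]
  delta after rot [-94.2 222.6  19.9]
rotvec [-2.693e+00  2.000e-03 -3.000e-03]
  delta after rot [ -94.2 -222.6  -19.9]
```

Emit:
{"fn": "jog_arm", "kwargs": {
  "commands": [
    [-20,0,0,0,0,0],
    [-35,0,0,0.15,0,0],
    [-35,0,0,0.15,0,0],
    [-4,0,0,0.15,0,0],
    [0,40,4,0,0,0],
    [0,45,4,0,0,0],
    [0,45,4,0,0,0],
    [0,45,4,0,0,0],
    [0,45,4,0,0,0],
    [0,0,0,0,0,0],
    [0,0,0,0,0,0]
  ]
}}

```text
clock: 32.7
position: [0.6049, 0.2245, 0.1226]
tool_rot: [-2.807, 1.568, 1.742]
force: [-0.7, 1.2, -0.2]
grip_width: 0.0267
```

Run:
```python
from h import *
s,im=grab('wrist','w31');plan(.6018,.2288,.07,-8.7)
```

```text
t 32.75 pos [0.6051 0.2242 0.1227] yhead -9.4 q7 -0.81 F [ 0.1 -1.3 -1.3] w 27.3
delta tool mm [52.7 -4.  -3.9] n50 2
rotvec [-0.012 -0.002  0.   ]
  delta after rot [52.7 -3.9 -4.1]
rotvec [3.13e+00 0.00e+00 3.00e-03]
  delta after rot [52.7  3.9  4.1]
```

View pics/w31.png

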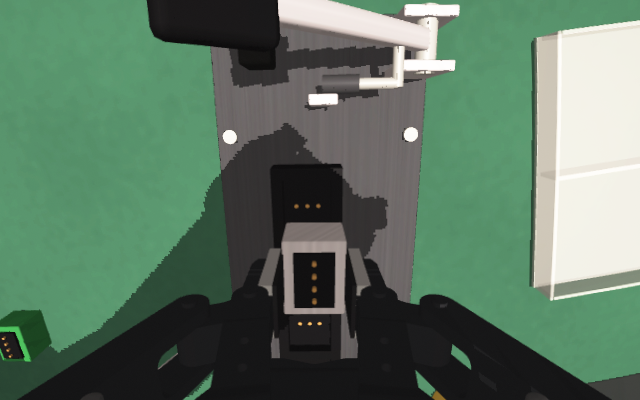

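```bash
cat >> h.py <<'E'
def held(Q):
    s=observe();z=s['position'][2]
    P=np.array([at('wrist',q,z+.001,s) for q in Q]);print('held tool',tf(P.mean(0),s))
E
python3 - <<'E'
from h import *
s=observe()
p=at('wrist',(306.5,206),.02,s);print(p,tf(p,s))
held([(283,243),(346,243),(344.5,312),(285,312)])
E
```

```text
[0.60007651 0.22883097 0.02      ] [102.7  -5.7  -3.6]
held tool [-1.  -0.  -0.4]
```

Emit:
{"fn": "jog_arm", "kwargs": {
  "commands": [
    [10,-5,-3.5,-0.012,0,0],
    [20,0,0,0,0,0],
    [20,0,0,0,0,0],
    [12,0,0,0,0,0],
    [4,0,0,0,0,0],
    [0,0,0,0,0,0]
  ]
}}

```text
clock: 33.35
position: [0.5951, 0.2332, 0.0537]
tool_rot: [-2.697, 1.568, 1.873]
force: [2.6, -1.8, 3.8]
grip_width: 0.0267
```

Run:
```python
from h import *
s,im=grab('wrist','w32');plan(.601,.2292,.0458,-8.7)
cv2.imwrite('pics/w32z.png',cv2.resize(im[60:400,220:410,::-1],None,fx=3,fy=1.75,interpolation=cv2.INTER_CUBIC))
```

```text
t 33.4 pos [0.5951 0.2334 0.0539] yhead -8.1 q7 -0.84 F [-0.9 -0.6 -0.9] w 27.0
delta tool mm [8.1 6.5 3.3] n50 1
rotvec [ 0.01  -0.003  0.001]
  delta after rot [8.1 6.5 3.2]
rotvec [-3.131e+00 -2.000e-03 -5.000e-03]
  delta after rot [ 8.1 -6.5 -3.2]
```

View pics/w32z.png

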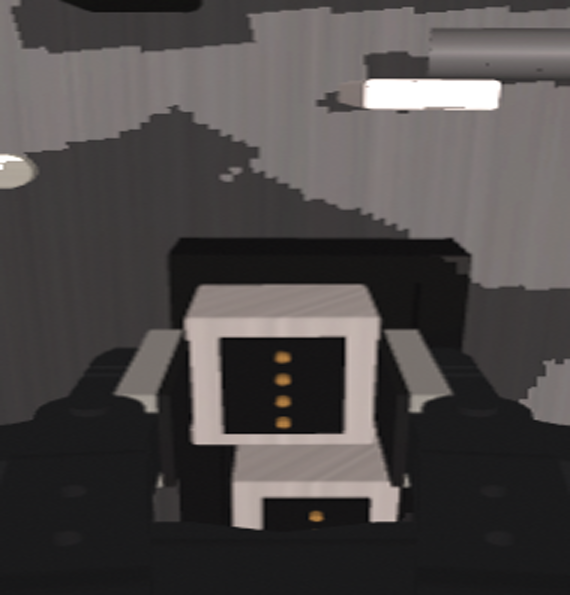

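Emit:
{"fn": "jog_arm", "kwargs": {
  "commands": [
    [-3,3,1.5,0,0,0],
    [0,2,1,0,0,0],
    [0,0,0,0,0,0],
    [0,0,0,0,0,0]
  ]
}}

```text
clock: 33.8
position: [0.6003, 0.2305, 0.0586]
tool_rot: [-3.138, 1.566, 1.434]
force: [-0.8, 0.6, -0.5]
grip_width: 0.027
```

Run:
```python
from h import *
s,im=grab('wrist','w33');plan(.601,.2292,.0458,-8.7)
cv2.imwrite('pics/w33z.png',cv2.resize(im[60:400,220:410,::-1],None,fx=3,fy=1.75,interpolation=cv2.INTER_CUBIC))
```

```text
t 33.85 pos [0.6002 0.2305 0.0586] yhead -8.1 q7 -0.83 F [-0.2  0.1 -0.9] w 26.7
delta tool mm [12.8  0.9  1.2] n50 1
rotvec [ 0.011 -0.004  0.   ]
  delta after rot [12.8  0.9  1.2]
rotvec [-3.131 -0.    -0.007]
  delta after rot [12.8 -0.9 -1.2]
```

View pics/w33z.png

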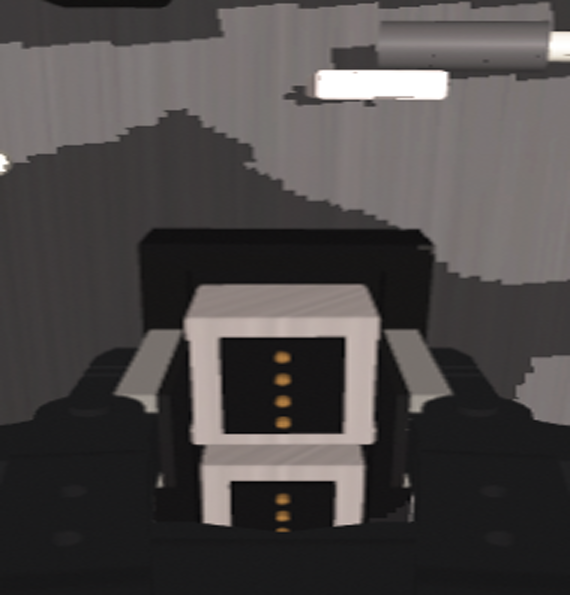

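Emit:
{"fn": "jog_arm", "kwargs": {
  "commands": [
    [3,0.5,1,0,0,0],
    [4,0,0,0,0,0],
    [3,0,0,0,0,0],
    [1,0,0,0,0,0],
    [0,0,0,0,0,0]
  ]
}}

```text
clock: 34.35
position: [0.6003, 0.2294, 0.0462]
tool_rot: [-2.971, 1.567, 1.6]
force: [0.5, 0.8, -1.5]
grip_width: 0.0274
```

Run:
```python
from h import *
s,im=grab('wrist','w34');plan(.601,.2292,.0458,-8.7)
cv2.imwrite('pics/w34z.png',cv2.resize(im[60:400,220:410,::-1],None,fx=3,fy=1.75,interpolation=cv2.INTER_CUBIC))
```

```text
t 34.4 pos [0.6003 0.2294 0.0462] yhead -8.1 q7 -0.84 F [-0.6  0.4 -0.6] w 26.6
delta tool mm [0.4 0.7 0.1] n50 1
rotvec [ 0.011 -0.004  0.001]
  delta after rot [0.4 0.7 0.1]
rotvec [-3.131e+00 -1.000e-03 -6.000e-03]
  delta after rot [ 0.4 -0.7 -0.1]
```

View pics/w34z.png

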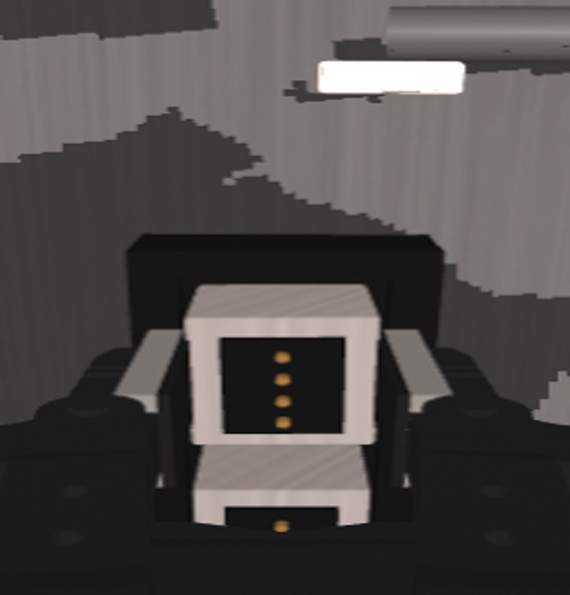

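Release, rise, and go toward the next module near (.452,.083).

Emit:
{"fn": "jog_arm", "kwargs": {
  "commands": [
    [0,0,0,0,0,0],
    [0,0,0,0,0,0],
    [0,0,0,0,0,0],
    [0,0,0,0,0,0],
    [-20,0,0,0,0,0],
    [-40,0,0,0,0,0],
    [-40,0,0,0,0,0],
    [-20,0,0,0,0,0],
    [0,0,0,0,0,0]
  ],
  "gripper": 0
}}

```text
clock: 35.3
position: [0.5999, 0.229, 0.1705]
tool_rot: [-2.703, 1.567, 1.869]
force: [-0.0, 0.3, 0.1]
grip_width: 0.0856
```

Run:
```python
from h import *
s,im=grab('wrist','w35');plan(.46,.083,.16,-60)
```

```text
t 35.35 pos [0.5995 0.2288 0.1692] yhead -8.1 q7 -0.79 F [-0.1 -0.2  1.2] w 85.3
delta tool mm [   9.  -117.7  163.9] n50 4
rotvec [ 0.907 -0.002  0.004]
  delta after rot [  9.2  56.5 193.7]
rotvec [-2.235e+00 -5.000e-03 -2.000e-03]
  delta after rot [   9.2  -56.5 -193.7]
```

View pics/w35.png

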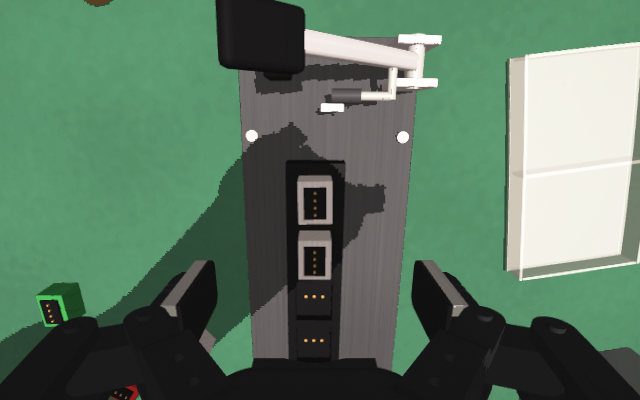

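Emit:
{"fn": "jog_arm", "kwargs": {
  "commands": [
    [0,-20,25,0,0,0],
    [0,-32,45,0,0,0],
    [0,-32,45,0,0,0],
    [0,-30,43,0,0,0],
    [0,0,0,0,0,0],
    [0,0,0,0.15,0,0],
    [0,0,0,0.15,0,0],
    [0,0,0,0.15,0,0],
    [0,0,0,0.15,0,0],
    [0,0,0,0.15,0,0],
    [0,0,0,0.12,0,0],
    [0,0,0,0,0,0],
    [0,0,0,0,0,0]
  ]
}}

```text
clock: 36.65
position: [0.4621, 0.091, 0.1567]
tool_rot: [-0.508, 1.552, -3.094]
force: [0.1, -1.0, 0.2]
grip_width: 0.0853
```

Run:
```python
from h import *
s,im=grab('wrist','w36');plan(.452,.083,.1,-60)
b=modules('wrist',im,s,.45,.08,.06,'b36')
```

```text
t 36.7 pos [0.462  0.091  0.1567] yhead -58.2 q7 -1.4 F [-0.2 -0.5  0.1] w 85.8
delta tool mm [56.9  2.  11.8] n50 2
rotvec [0.031 0.017 0.009]
  delta after rot [56.7  1.9 12.6]
rotvec [-3.11  -0.014  0.026]
  delta after rot [ 56.7  -1.9 -12.6]
```

View pics/b36.png

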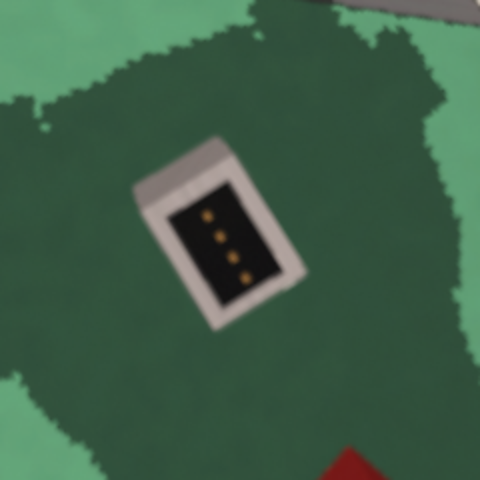

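View pics/w36.png

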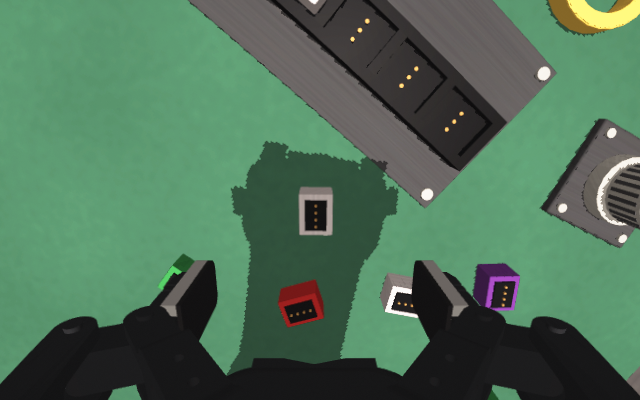

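Emit:
{"fn": "jog_arm", "kwargs": {
  "commands": [
    [0,-0.5,12,0.02,0.017,0.009],
    [10,0,0,0,0,0],
    [25,0,0,0,0,0],
    [25,0,0,0,0,0],
    [20,0,0,0,0,0],
    [0,0,0,0,0,0],
    [0,0,0,0,0,0]
  ]
}}

```text
clock: 37.4
position: [0.4529, 0.0859, 0.0721]
tool_rot: [-2.062, 1.569, 1.631]
force: [0.3, 0.3, -0.2]
grip_width: 0.0854
```

Run:
```python
from h import *
s,im=grab('wrist','w37');plan(.4495,.084,.024,-59)
b=modules('wrist',im,s,.45,.08,.06,'b37')
```

```text
t 37.45 pos [0.4529 0.0859 0.0722] yhead -58.4 q7 -1.45 F [-0.6  0.9  0.1] w 85.2
delta tool mm [48.2 -0.1  3.9] n50 1
rotvec [ 0.01  -0.001  0.002]
  delta after rot [48.2 -0.2  3.9]
rotvec [-3.131e+00 -3.000e-03 -2.000e-03]
  delta after rot [48.2  0.2 -3.9]
```

View pics/b37.png

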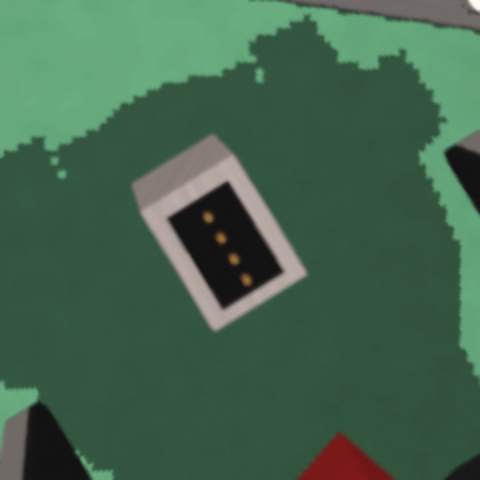

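Same position. Descend.

Emit:
{"fn": "jog_arm", "kwargs": {
  "commands": [
    [5,0,3.5,0,0,0],
    [18,0,0,0,0,0],
    [16,0,0,0,0,0],
    [6,0,0,0,0,0],
    [0,0,0,0,0,0],
    [0,0,0,0,0,0]
  ]
}}

```text
clock: 38.05
position: [0.452, 0.0842, 0.0294]
tool_rot: [3.118, 1.563, 0.529]
force: [0.7, 0.2, 0.1]
grip_width: 0.0852
```

Run:
```python
from h import *
s,im=grab('wrist','w38');plan(.4495,.084,.024,-59)
```

```text
t 38.1 pos [0.4521 0.0842 0.0295] yhead -58.3 q7 -1.46 F [-0.2  0.7 -0.3] w 85.3
delta tool mm [ 5.5 -1.2  2.4] n50 1
rotvec [ 0.012 -0.008 -0.   ]
  delta after rot [ 5.5 -1.1  2.4]
rotvec [-3.13   0.    -0.013]
  delta after rot [ 5.5  1.1 -2.4]
```

Emit:
{"fn": "jog_arm", "kwargs": {
  "commands": [
    [5,-1,2.5,0.01,-0.008,0],
    [0,0,0,0,0,0]
  ]
}}

```text
clock: 38.3
position: [0.4498, 0.0838, 0.0251]
tool_rot: [2.639, 1.57, 0.039]
force: [0.6, -0.1, 0.9]
grip_width: 0.0852
```

Emit:
{"fn": "jog_arm", "kwargs": {
  "commands": [
    [0,0,0,0,0,0],
    [0,0,0,0,0,0],
    [0,0,0,0,0,0],
    [0,0,0,0,0,0],
    [0,0,0,0,0,0],
    [0,0,0,0,0,0]
  ],
  "gripper": 255
}}

```text
clock: 38.9
position: [0.4501, 0.0839, 0.0258]
tool_rot: [2.677, 1.569, 0.077]
force: [0.7, -0.1, -0.8]
grip_width: 0.0268
```

Run:
```python
from h import *
s,im=grab('wrist','w39');plan(.5857,.1302,.105,-8.7)
```

```text
t 38.95 pos [0.4501 0.084  0.0258] yhead -59.0 q7 -1.47 F [-0.1  0.4 -0.2] w 27.1
delta tool mm [ -78.9   30.4 -140.2] n50 3
rotvec [-0.877 -0.001 -0.002]
  delta after rot [-79.2 127.  -66.2]
rotvec [ 2.264e+00 -2.000e-03  2.000e-03]
  delta after rot [ -79.2 -127.    66.2]
```

View pics/w39.png

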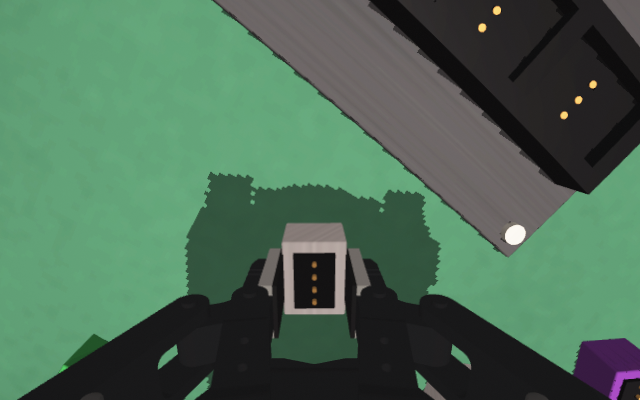

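Emit:
{"fn": "jog_arm", "kwargs": {
  "commands": [
    [-20,0,0,0,0,0],
    [-35,0,0,-0.146,0,0],
    [-25,0,0,-0.146,0,0],
    [0,0,0,-0.146,0,0],
    [0,0,0,-0.146,0,0],
    [0,0,0,-0.146,0,0],
    [0,0,0,-0.146,0,0],
    [0,30,-15,0,0,0],
    [0,42,-22,0,0,0],
    [0,42,-22,0,0,0],
    [0,10,-6,0,0,0],
    [0,0,0,0,0,0],
    [0,0,0,0,0,0]
  ]
}}

```text
clock: 40.25
position: [0.5839, 0.1324, 0.1081]
tool_rot: [0.111, 1.568, -1.585]
force: [-0.3, 0.1, 0.3]
grip_width: 0.027
```

Run:
```python
from h import *
s,im=grab('wrist','w40');plan(.586,.1305,.06,-8.7)
```

```text
t 40.3 pos [0.5837 0.1322 0.1082] yhead -7.2 q7 -0.72 F [ 0.2 -0.8 -0.6] w 27.0
delta tool mm [48.2  2.5  1.3] n50 1
rotvec [ 0.027  0.003 -0.   ]
  delta after rot [48.2  2.5  1.4]
rotvec [-3.115e+00  1.000e-03  5.000e-03]
  delta after rot [48.2 -2.5 -1.4]
```

View pics/w40.png

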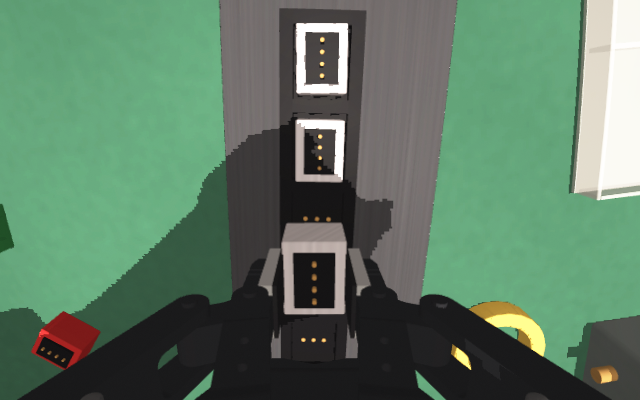

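Emit:
{"fn": "jog_arm", "kwargs": {
  "commands": [
    [0,2,1,0.025,0,0],
    [0,0,0,0,0,0],
    [10,0,0,0,0,0],
    [18,0,0,0,0,0],
    [15,0,0,0,0,0],
    [3,0,0,0,0,0],
    [0,0,0,0,0,0],
    [0,0,0,0,0,0]
  ]
}}

```text
clock: 41.1
position: [0.5832, 0.1289, 0.0596]
tool_rot: [-0.069, 1.566, -1.792]
force: [-0.1, -0.1, -0.5]
grip_width: 0.0269
```

Run:
```python
from h import *
s,im=grab('wrist','w41');plan(.586,.1305,.0458,-8.7)
cv2.imwrite('pics/w41z.png',cv2.resize(im[60:400,220:410,::-1],None,fx=3,fy=1.75,interpolation=cv2.INTER_CUBIC))
```

```text
t 41.15 pos [0.5833 0.1289 0.0598] yhead -8.8 q7 -0.77 F [-0.7 -0.2 -0.6] w 27.0
delta tool mm [14.   2.4 -2. ] n50 1
rotvec [-0.001  0.005  0.   ]
  delta after rot [14.   2.4 -2. ]
rotvec [ 3.14   0.    -0.007]
  delta after rot [14.  -2.4  2. ]
```

View pics/w41z.png

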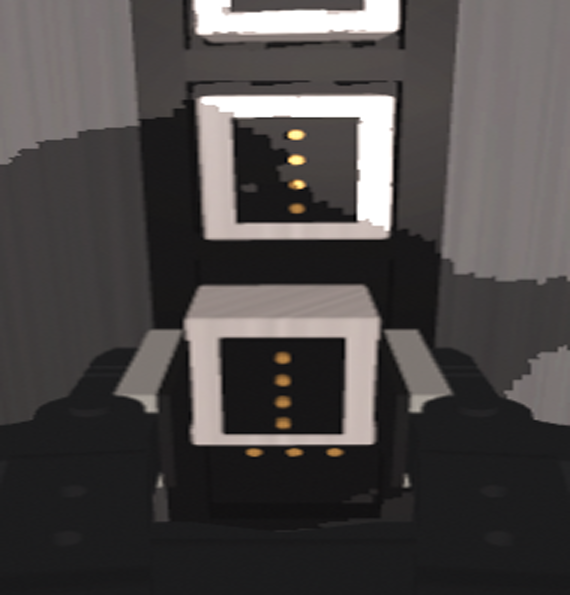

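Emit:
{"fn": "jog_arm", "kwargs": {
  "commands": [
    [0,2,-2,0,0.005,0],
    [0,0,0,0,0,0],
    [4,0,0,0,0,0],
    [4,0,0,0,0,0],
    [3,0,0,0,0,0],
    [0,0,0,0,0,0]
  ]
}}

```text
clock: 41.75
position: [0.5867, 0.1309, 0.0492]
tool_rot: [2.253, 1.568, 0.529]
force: [-0.3, -0.2, -0.5]
grip_width: 0.0267
```

Run:
```python
from h import *
s,im=grab('wrist','w42');plan(.586,.1305,.0458,-8.7)
cv2.imwrite('pics/w42z.png',cv2.resize(im[60:400,220:410,::-1],None,fx=3,fy=1.75,interpolation=cv2.INTER_CUBIC))
```

```text
t 41.8 pos [0.5868 0.1309 0.0494] yhead -8.8 q7 -0.77 F [-0.1  0.7 -0.4] w 26.9
delta tool mm [ 3.6 -0.7  0.6] n50 1
rotvec [-0.001 -0.002 -0.002]
  delta after rot [ 3.6 -0.7  0.6]
rotvec [ 3.14e+00 -3.00e-03  3.00e-03]
  delta after rot [ 3.6  0.7 -0.6]
```

View pics/w42z.png

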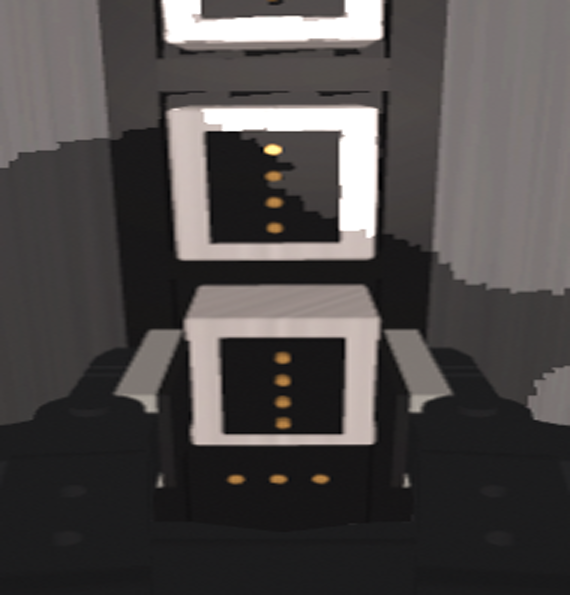

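Emit:
{"fn": "jog_arm", "kwargs": {
  "commands": [
    [2,-0.7,0.5,0,0,0],
    [1.3,0,0,0,0,0],
    [0,0,0,0,0,0]
  ]
}}

```text
clock: 42.1
position: [0.5859, 0.1306, 0.0459]
tool_rot: [2.243, 1.568, 0.519]
force: [0.0, -0.1, -0.6]
grip_width: 0.027
```

Emit:
{"fn": "jog_arm", "kwargs": {
  "commands": [
    [0,0,0,0,0,0],
    [0,0,0,0,0,0],
    [0,0,0,0,0,0],
    [0,0,0,0,0,0],
    [-20,0,0,0,0,0],
    [-40,0,0,0,0,0],
    [-40,0,0,0,0,0],
    [-20,0,0,0,0,0],
    [0,0,0,0,0,0]
  ],
  "gripper": 0
}}

```text
clock: 43.0
position: [0.5851, 0.1305, 0.1699]
tool_rot: [2.673, 1.569, 0.949]
force: [-0.1, -0.4, -0.9]
grip_width: 0.0855
```

Run:
```python
from h import *
s,im=grab('wrist','w43');plan(.44,-.03,.16)
s,im=grab('top');cv2.imwrite('pics/t43.png',cv2.resize(im[140:290,180:440,::-1],None,fx=3,fy=3,interpolation=cv2.INTER_CUBIC))
```

```text
t 43.05 pos [0.5847 0.1304 0.1687] yhead -8.7 q7 -0.7 F [-0.6  0.4 -0.4] w 85.9
delta tool mm [   8.6 -118.6  180.5] n50 4
rotvec [-0.    -0.001  0.   ]
  delta after rot [   8.7 -118.6  180.5]
```

View pics/w43.png

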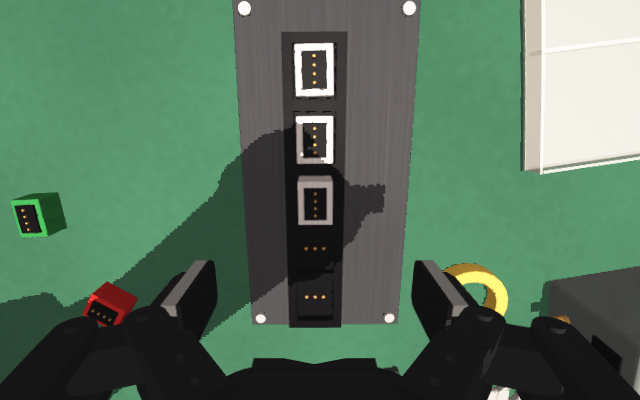

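View pics/t43.png

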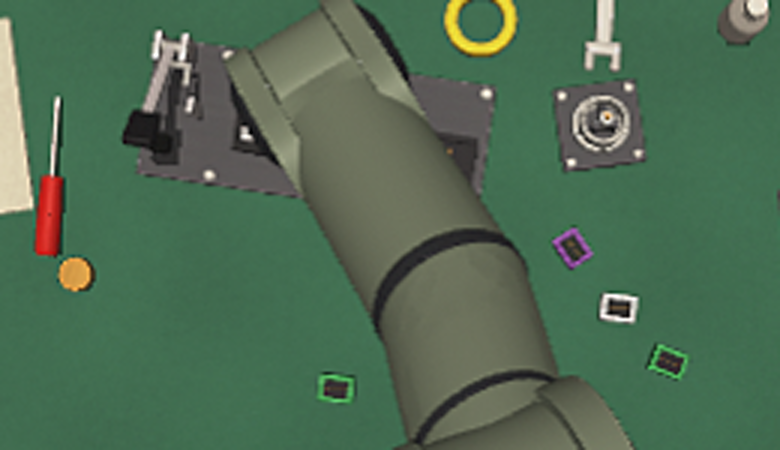

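Emit:
{"fn": "jog_arm", "kwargs": {
  "commands": [
    [0,-20,30,0,0,0],
    [0,-32,46,0,0,0],
    [0,-32,48,0,0,0],
    [0,-32,48,0,0,0],
    [0,0,0,0,0,0],
    [0,0,0,0,0,0]
  ]
}}

```text
clock: 43.7
position: [0.449, -0.0113, 0.161]
tool_rot: [-1.51, 1.558, 3.051]
force: [1.1, 0.9, -0.0]
grip_width: 0.0854
```

Run:
```python
from h import *
s,im=grab('wrist','w44');plan(.43,-.035,.16)
b=modules('wrist',im,s,.42,-.03,.08,'b44')
```

```text
t 43.75 pos [ 0.4488 -0.0113  0.1608] yhead -8.7 q7 -0.49 F [-0.  -1.4  0. ] w 85.6
delta tool mm [  1.1 -15.   26.2] n50 1
rotvec [0.    0.001 0.013]
  delta after rot [  0.8 -15.   26.2]
```

View pics/b44.png

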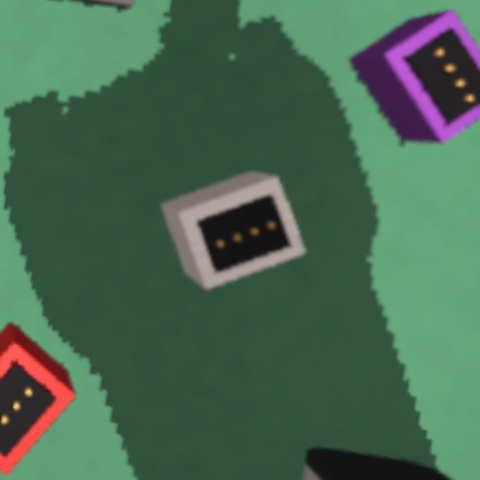

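View pics/w44.png

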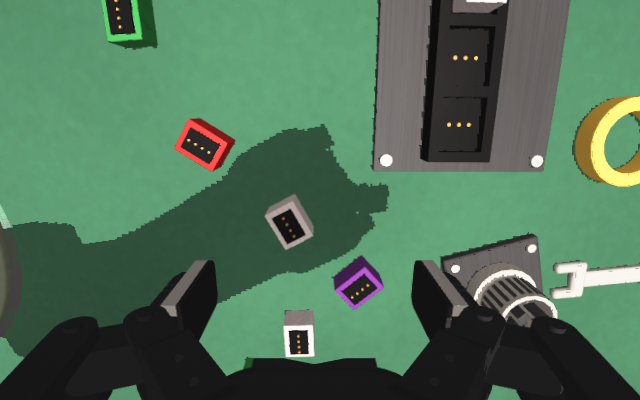

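Run:
```python
from h import *
plan(.4227,-.0308,.08,18.8)
```

```text
t 43.75 pos [ 0.4488 -0.0113  0.1608] yhead -8.7 q7 -0.49 F [-0.  -1.4  0. ] w 85.6
delta tool mm [ 81.2 -21.8  23.1] n50 2
rotvec [-0.48  -0.002  0.013]
  delta after rot [ 80.8 -31.   10. ]
rotvec [2.662 0.018 0.003]
  delta after rot [ 80.8  31.  -10. ]
```

Emit:
{"fn": "jog_arm", "kwargs": {
  "commands": [
    [0,0,0,-0.13,0,0.013],
    [0,0,0,-0.14,0,0],
    [0,0,0,-0.14,0,0],
    [10,-10,3,-0.07,0,0],
    [25,-12,4,0,0,0],
    [25,-6,2,0,0,0],
    [18,0,0,0,0,0],
    [0,0,0,0,0,0],
    [0,0,0,0,0,0]
  ]
}}

```text
clock: 44.65
position: [0.429, -0.0202, 0.0767]
tool_rot: [-3.127, 1.564, 1.946]
force: [-0.3, 0.2, 0.3]
grip_width: 0.0855
```

Run:
```python
from h import *
s,im=grab('wrist','w45');plan(.4227,-.0308,.024,18.8)
b=modules('wrist',im,s,.42,-.03,.06,'b45')
```

```text
t 44.7 pos [ 0.4291 -0.0202  0.0769] yhead 20.6 q7 -0.18 F [ 0.1  0.5 -0.1] w 85.5
delta tool mm [52.8 -9.7  8. ] n50 2
rotvec [ 0.032 -0.007 -0.   ]
  delta after rot [52.9 -9.5  8. ]
rotvec [-3.109  0.    -0.01 ]
  delta after rot [52.9  9.5 -8. ]
```

View pics/b45.png

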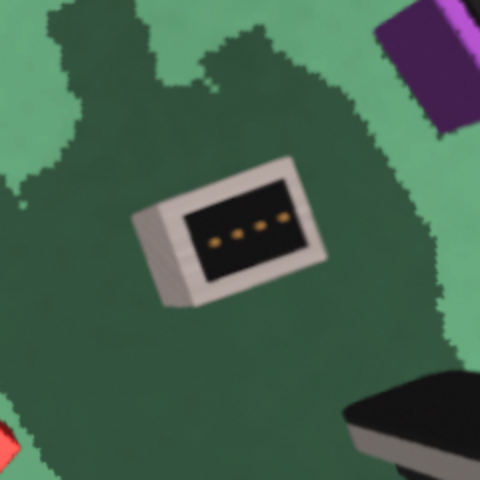

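Emit:
{"fn": "jog_arm", "kwargs": {
  "commands": [
    [0,-9,6.5,0,-0.007,0],
    [0,0,0,0,0,0],
    [15,0,0,0,0,0],
    [20,0,0,0,0,0],
    [13,0,0,0,0,0],
    [0,0,0,0,0,0],
    [0,0,0,0,0,0]
  ]
}}

```text
clock: 45.4
position: [0.4257, -0.0312, 0.0319]
tool_rot: [0.999, 1.561, -0.213]
force: [1.3, 0.1, -0.4]
grip_width: 0.0857
```

Run:
```python
from h import *
plan(.4222,-.0307,.0245,20.3)
```

```text
t 45.4 pos [ 0.4257 -0.0312  0.0319] yhead 20.5 q7 -0.26 F [ 1.3  0.1 -0.4] w 85.7
delta tool mm [ 7.4 -3.2 -1.8] n50 1
rotvec [ 0.004  0.005 -0.008]
  delta after rot [ 7.4 -3.1 -1.7]
rotvec [-3.137  0.012  0.008]
  delta after rot [7.4 3.1 1.7]
```

Emit:
{"fn": "jog_arm", "kwargs": {
  "commands": [
    [4,-3,-1.7,0,0.005,-0.008],
    [3,0,0,0,0,0],
    [0,0,0,0,0,0]
  ]
}}

```text
clock: 45.7
position: [0.423, -0.031, 0.0262]
tool_rot: [1.223, 1.569, 0.01]
force: [0.0, 1.2, 0.2]
grip_width: 0.0856
```

Emit:
{"fn": "jog_arm", "kwargs": {
  "commands": [
    [0,0,0,0,0,0],
    [0,0,0,0,0,0],
    [0,0,0,0,0,0],
    [0,0,0,0,0,0],
    [0,0,0,0,0,0],
    [0,0,0,0,0,0]
  ],
  "gripper": 255
}}

```text
clock: 46.3
position: [0.4233, -0.0311, 0.0269]
tool_rot: [1.139, 1.568, -0.074]
force: [-0.1, 0.8, -0.4]
grip_width: 0.0268
```

Run:
```python
from h import *
s,im=grab('wrist','w46');plan(.5783,.0805,.105,-8.7)
```

```text
t 46.35 pos [ 0.4234 -0.0311  0.0269] yhead 20.5 q7 -0.26 F [-0.1 -0.3 -1.2] w 26.8
delta tool mm [-77.7 184.4 -50.2] n50 4
rotvec [ 0.509  0.    -0.003]
  delta after rot [ -78.1  136.3 -133.7]
rotvec [-2.632e+00  4.000e-03  1.000e-03]
  delta after rot [ -78.1 -136.3  133.7]
```

View pics/w46.png

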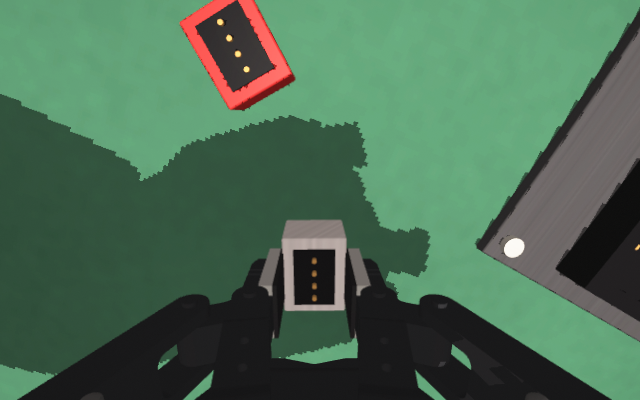

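Emit:
{"fn": "jog_arm", "kwargs": {
  "commands": [
    [-20,0,0,0,0,0],
    [-35,0,0,0.127,0,0],
    [-25,0,0,0.127,0,0],
    [0,0,0,0.127,0,0],
    [0,0,0,0.127,0,0],
    [0,25,-25,0,0,0],
    [0,38,-37,0,0,0],
    [0,38,-37,0,0,0],
    [0,32,-32,0,0,0],
    [0,0,0,0,0,0],
    [0,0,0,0,0,0]
  ]
}}

```text
clock: 47.45
position: [0.5779, 0.0776, 0.1093]
tool_rot: [-1.833, 1.57, 2.705]
force: [-0.9, -1.0, -1.1]
grip_width: 0.0266
```

Run:
```python
from h import *
s,im=grab('wrist','w47');plan(.5783,.0805,.06,-8.7)
```

```text
t 47.5 pos [0.578  0.0778 0.1095] yhead -10.0 q7 -0.66 F [-0.7  1.1 -0.5] w 27.4
delta tool mm [49.5 -0.1 -2.6] n50 1
rotvec [-0.023 -0.001 -0.   ]
  delta after rot [49.5 -0.1 -2.7]
rotvec [ 3.119e+00 -0.000e+00  1.000e-03]
  delta after rot [49.5  0.1  2.7]
```

View pics/w47.png

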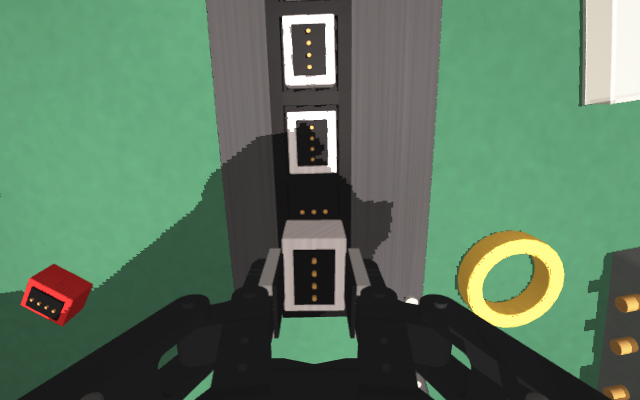

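Run:
```python
from h import *
held([(282,237),(346,237),(344.5,309),(284,309)])
s=observe();p=at('wrist',(314,212),.02,s);print(p,tf(p,s))
```

```text
held tool [-1.  -0.3 -2.5]
[0.5783149  0.08093337 0.02      ] [89.5 -0.2 -3. ]
```

Emit:
{"fn": "jog_arm", "kwargs": {
  "commands": [
    [0,-0.5,-0.5,-0.023,0,0],
    [0,0,0,0,0,0],
    [10,0,0,0,0,0],
    [18,0,0,0,0,0],
    [15,0,0,0,0,0],
    [3,0,0,0,0,0],
    [0,0,0,0,0,0],
    [0,0,0,0,0,0]
  ]
}}

```text
clock: 48.3
position: [0.5751, 0.0747, 0.0607]
tool_rot: [-0.707, 1.569, -2.431]
force: [0.8, -0.0, -1.1]
grip_width: 0.0267
```

Run:
```python
from h import *
s,im=grab('wrist','w48');plan(.5783,.0805-.002,.0465,-8.7)
cv2.imwrite('pics/w48z.png',cv2.resize(im[60:400,220:410,::-1],None,fx=3,fy=1.75,interpolation=cv2.INTER_CUBIC))
```

```text
t 48.35 pos [0.5752 0.0747 0.0608] yhead -8.7 q7 -0.67 F [-0.8  1.2 -0.4] w 26.8
delta tool mm [14.3  2.5 -4.2] n50 1
rotvec [-0.001  0.001  0.001]
  delta after rot [14.3  2.5 -4.2]
rotvec [ 3.141e+00  1.000e-03 -2.000e-03]
  delta after rot [14.3 -2.5  4.2]
```

View pics/w48z.png

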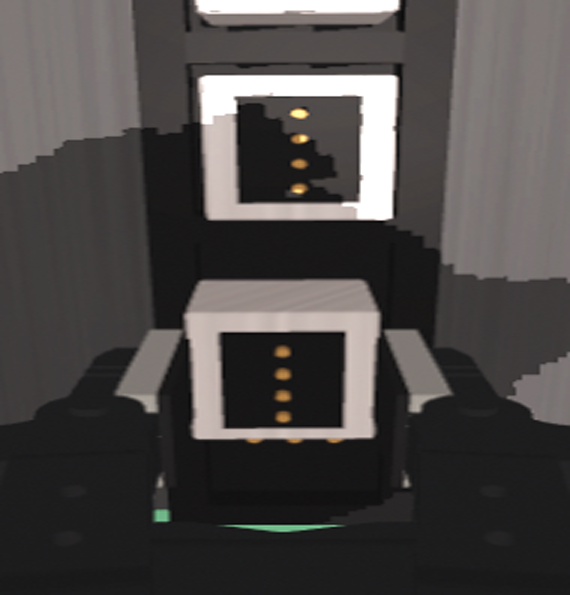

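Emit:
{"fn": "jog_arm", "kwargs": {
  "commands": [
    [0,2,-3.8,0,0,0],
    [0,0,0,0,0,0],
    [4,0,0,0,0,0],
    [4,0,0,0,0,0],
    [3,0,0,0,0,0],
    [0,0,0,0,0,0]
  ]
}}

```text
clock: 48.95
position: [0.5788, 0.0787, 0.0503]
tool_rot: [1.238, 1.569, -0.485]
force: [-0.2, 0.1, -0.1]
grip_width: 0.027
```

Run:
```python
from h import *
s,im=grab('wrist','w49');plan(.5783,.0805-.002,.0465,-8.7)
cv2.imwrite('pics/w49z.png',cv2.resize(im[60:400,220:410,::-1],None,fx=3,fy=1.75,interpolation=cv2.INTER_CUBIC))
```

```text
t 49.0 pos [0.5789 0.0788 0.0504] yhead -8.7 q7 -0.68 F [ 0.1 -0.1  0.2] w 26.8
delta tool mm [ 3.9 -0.5  0.3] n50 1
rotvec [-0.001  0.    -0.001]
  delta after rot [ 3.9 -0.5  0.3]
rotvec [ 3.141e+00 -2.000e-03 -1.000e-03]
  delta after rot [ 3.9  0.5 -0.3]
```

View pics/w49z.png

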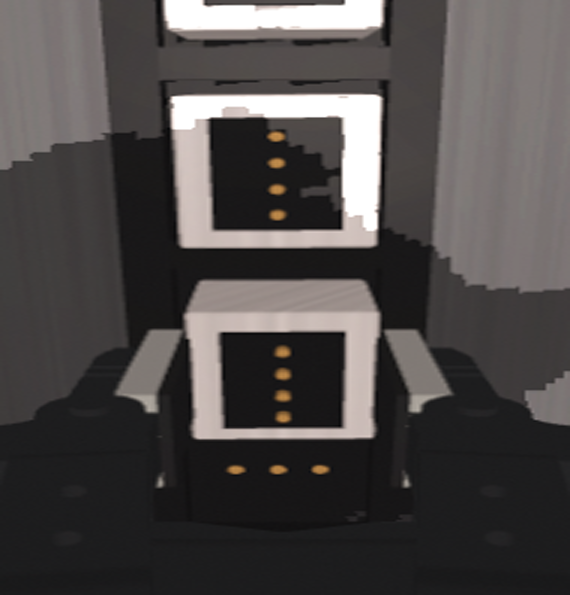

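Emit:
{"fn": "jog_arm", "kwargs": {
  "commands": [
    [2,-0.7,0.3,0,0,0],
    [1.5,0,0,0,0,0],
    [0,0,0,0,0,0]
  ]
}}

```text
clock: 49.3
position: [0.5781, 0.0785, 0.0469]
tool_rot: [1.337, 1.569, -0.386]
force: [-1.0, 0.6, 2.6]
grip_width: 0.0271
```

Emit:
{"fn": "jog_arm", "kwargs": {
  "commands": [
    [0,0,0,0,0,0],
    [0,0,0,0,0,0],
    [0,0,0,0,0,0],
    [0,0,0,0,0,0],
    [-20,0,0,0,0,0],
    [-40,0,0,0,0,0],
    [-40,0,0,0,0,0],
    [-20,0,0,0,0,0],
    [0,0,0,0,0,0]
  ],
  "gripper": 0
}}

```text
clock: 50.2
position: [0.5773, 0.0787, 0.1705]
tool_rot: [-0.376, 1.57, -2.099]
force: [-0.1, -0.4, -0.8]
grip_width: 0.0852
```

Run:
```python
from h import *
s,im=grab('wrist','w50');plan(.44,-.13,.16)
```

```text
t 50.25 pos [0.5769 0.0786 0.1693] yhead -8.7 q7 -0.61 F [-0.2  0.7  1.1] w 85.5
delta tool mm [   9.7 -103.7  226.9] n50 5
rotvec [0.    0.001 0.001]
  delta after rot [   9.3 -103.7  226.9]
```

View pics/w50.png

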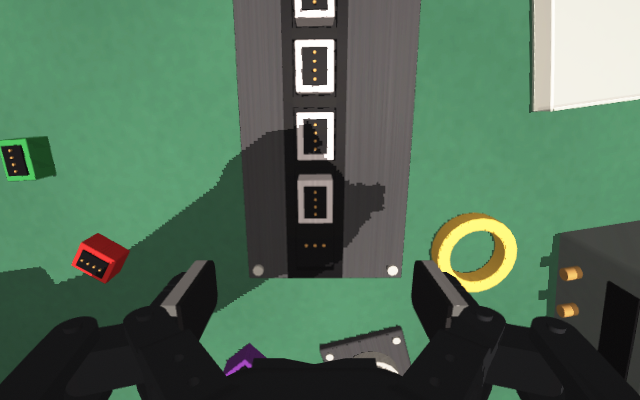

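Emit:
{"fn": "jog_arm", "kwargs": {
  "commands": [
    [0,-15,30,0,0,0],
    [0,-22,46,0,0,0],
    [0,-22,46,0,0,0],
    [0,-22,46,0,0,0],
    [0,-22,46,0,0,0],
    [0,0,0,0,0,0],
    [0,0,0,0,0,0]
  ]
}}

```text
clock: 50.95
position: [0.4376, -0.1182, 0.163]
tool_rot: [-1.604, 1.561, 2.957]
force: [0.8, -0.0, -0.1]
grip_width: 0.0855
```

Run:
```python
from h import *
s,im=grab('wrist','w51');plan(.42,-.14,.08)
b=modules('wrist',im,s,.42,-.14,.08,'b51')
```

```text
t 51.0 pos [ 0.4374 -0.1183  0.1629] yhead -8.7 q7 -0.23 F [-0.6 -1.8 -0.7] w 85.6
delta tool mm [ 83.  -13.1  24.1] n50 2
rotvec [0.   0.   0.01]
  delta after rot [ 82.9 -14.   24.1]
```

View pics/b51.png

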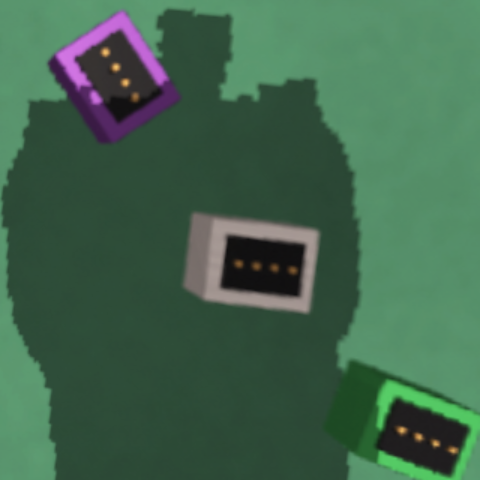

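Emit:
{"fn": "jog_arm", "kwargs": {
  "commands": [
    [0,-8,12,0,0,0.01],
    [10,-8,13,0,0,0],
    [20,-3,5,0,0,0],
    [25,0,0,0,0,0],
    [20,0,0,0,0,0],
    [0,0,0,0,0,0],
    [0,0,0,0,0,0]
  ]
}}

```text
clock: 51.7
position: [0.4137, -0.1429, 0.0845]
tool_rot: [2.513, 1.569, 0.801]
force: [-0.4, -0.3, 0.8]
grip_width: 0.0853
```

Run:
```python
from h import *
s,im=grab('wrist','w52');plan(.412,-.1473,.0245)
b=modules('wrist',im,s,.41,-.15,.06,'b52')
```

```text
t 51.75 pos [ 0.4138 -0.1429  0.0847] yhead -8.1 q7 -0.24 F [ 0.1  0.3 -0.9] w 85.3
delta tool mm [60.2 -1.3  4.7] n50 2
rotvec [ 0.    -0.002 -0.002]
  delta after rot [60.2 -1.2  4.6]
```

View pics/b52.png

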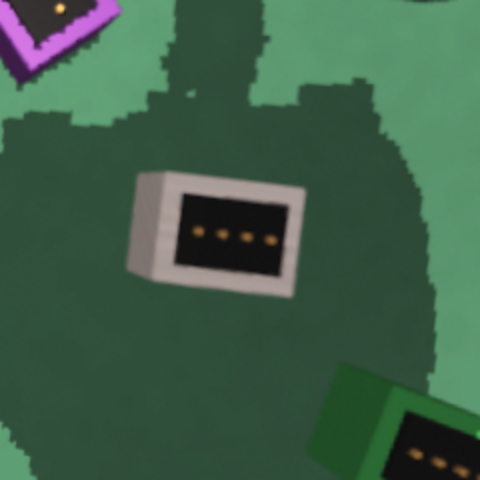

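Emit:
{"fn": "jog_arm", "kwargs": {
  "commands": [
    [0,-1.5,4,-0.02,0,0],
    [0,0,0,0,0,0],
    [15,0,0,0,0,0],
    [22,0,0,0,0,0],
    [18,0,0,0,0,0],
    [0,0,0,0,0,0],
    [0,0,0,0,0,0]
  ]
}}

```text
clock: 52.45
position: [0.4149, -0.1485, 0.0332]
tool_rot: [1.563, 1.56, -0.127]
force: [0.3, 0.0, 0.8]
grip_width: 0.0854
```

Run:
```python
from h import *
plan(.4115,-.1473,.0245,-7)
```

```text
t 52.45 pos [ 0.4149 -0.1485  0.0332] yhead -6.8 q7 -0.28 F [0.3 0.  0.8] w 85.4
delta tool mm [ 8.7 -3.7 -0.8] n50 1
rotvec [ 0.003  0.    -0.011]
  delta after rot [ 8.7 -3.6 -0.8]
rotvec [-3.139  0.017  0.   ]
  delta after rot [8.7 3.6 0.8]
```

Emit:
{"fn": "jog_arm", "kwargs": {
  "commands": [
    [4,-3.5,-0.8,0,0,-0.011],
    [4,0,0,0,0,0],
    [0,0,0,0,0,0]
  ]
}}

```text
clock: 52.75
position: [0.4123, -0.1477, 0.0267]
tool_rot: [1.275, 1.569, -0.416]
force: [0.3, 1.0, 0.4]
grip_width: 0.0853
```

Emit:
{"fn": "jog_arm", "kwargs": {
  "commands": [
    [0,0,0,0,0,0],
    [0,0,0,0,0,0],
    [0,0,0,0,0,0],
    [0,0,0,0,0,0],
    [0,0,0,0,0,0],
    [0,0,0,0,0,0]
  ],
  "gripper": 255
}}

```text
clock: 53.35
position: [0.4126, -0.1479, 0.0277]
tool_rot: [1.3, 1.568, -0.391]
force: [-0.5, -0.1, -1.2]
grip_width: 0.0268
```

Run:
```python
from h import *
s,im=grab('wrist','w53');plan(.5708,.0308,.12,-8.7)
```

```text
t 53.4 pos [ 0.4126 -0.1479  0.0276] yhead -6.9 q7 -0.29 F [ 0.2  0.3 -0.8] w 26.8
delta tool mm [ -92.1  135.8 -196.3] n50 4
rotvec [ 0.032  0.001 -0.003]
  delta after rot [ -92.4  129.3 -200.6]
rotvec [-3.11e+00  4.00e-03  1.00e-03]
  delta after rot [ -92.4 -129.3  200.6]
```

View pics/w53.png

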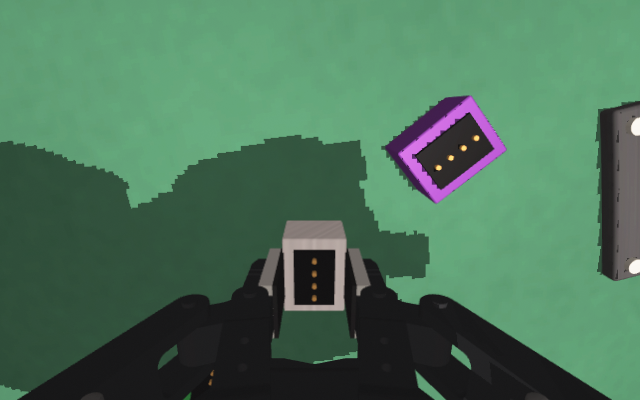

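Emit:
{"fn": "jog_arm", "kwargs": {
  "commands": [
    [-20,0,0,0,0,0],
    [-40,0,0,0.032,0,0],
    [-30,0,0,0,0,0],
    [0,18,-28,0,0,0],
    [0,29,-46,0,0,0],
    [0,29,-46,0,0,0],
    [0,29,-46,0,0,0],
    [0,20,-30,0,0,0],
    [0,0,0,0,0,0],
    [0,0,0,0,0,0]
  ]
}}

```text
clock: 54.4
position: [0.5634, 0.0246, 0.1205]
tool_rot: [1.538, 1.57, -0.192]
force: [-0.7, -0.4, -0.1]
grip_width: 0.0266
```

Run:
```python
from h import *
s,im=grab('wrist','w54');plan(.5708,.0308,.06,-8.7)
```

```text
t 54.45 pos [0.5634 0.0247 0.1206] yhead -9.1 q7 -0.55 F [-0.   0.9 -0. ] w 26.8
delta tool mm [60.6  6.2 -7.2] n50 2
rotvec [-0.007 -0.    -0.002]
  delta after rot [60.6  6.4 -7.2]
rotvec [ 3.135e+00 -2.000e-03  1.000e-03]
  delta after rot [60.6 -6.4  7.2]
```

View pics/w54.png

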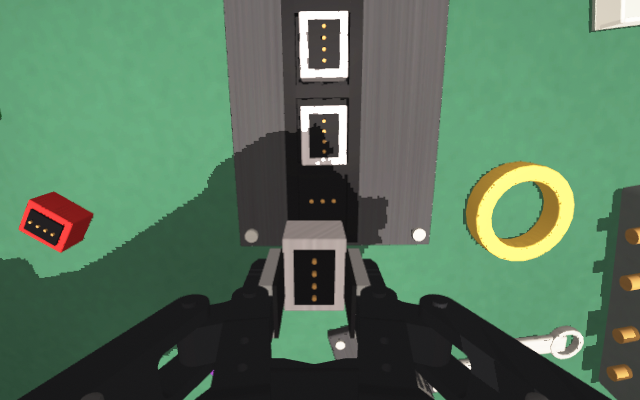

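Emit:
{"fn": "jog_arm", "kwargs": {
  "commands": [
    [0,5.5,-4.5,0,0,0],
    [0,0,0,0,0,0],
    [0,0,0,0,0,0],
    [12,0,0,0,0,0],
    [22,0,0,0,0,0],
    [20,0,0,0,0,0],
    [2,0,0,0,0,0],
    [0,0,0,0,0,0],
    [0,0,0,0,0,0]
  ]
}}

```text
clock: 55.35
position: [0.5682, 0.0235, 0.0615]
tool_rot: [0.523, 1.569, -1.213]
force: [1.3, -0.5, 0.5]
grip_width: 0.0266
```

Run:
```python
from h import *
s,im=grab('wrist','w55');plan(.5708,.0308-.002,.0473,-8.7)
cv2.imwrite('pics/w55z.png',cv2.resize(im[60:400,220:410,::-1],None,fx=3,fy=1.75,interpolation=cv2.INTER_CUBIC))
```

```text
t 55.4 pos [0.5683 0.0235 0.0617] yhead -9.4 q7 -0.59 F [-0.3  0.8 -0.2] w 26.9
delta tool mm [14.4  1.5 -5.6] n50 1
rotvec [-0.013  0.001 -0.001]
  delta after rot [14.4  1.6 -5.6]
rotvec [ 3.129e+00 -2.000e-03 -2.000e-03]
  delta after rot [14.4 -1.6  5.6]
```

View pics/w55z.png

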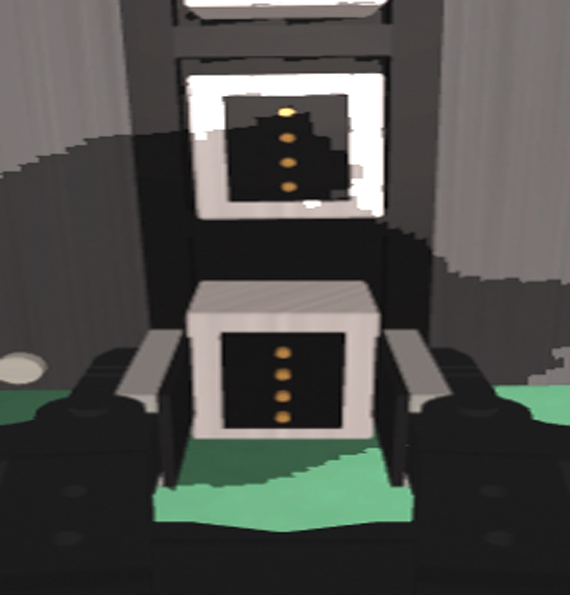

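Emit:
{"fn": "jog_arm", "kwargs": {
  "commands": [
    [0,1.2,-5,-0.012,0,0],
    [0,0,0,0,0,0],
    [4,0,0,0,0,0],
    [4,0,0,0,0,0],
    [3,0,0,0,0,0],
    [0,0,0,0,0,0]
  ]
}}

```text
clock: 56.0
position: [0.5716, 0.0288, 0.0517]
tool_rot: [1.402, 1.566, -0.321]
force: [-0.6, -0.1, -0.5]
grip_width: 0.0269
```

Run:
```python
from h import *
s,im=grab('wrist','w56');plan(.5708,.0308-.002,.0473,-8.7)
cv2.imwrite('pics/w56z.png',cv2.resize(im[60:400,220:410,::-1],None,fx=3,fy=1.75,interpolation=cv2.INTER_CUBIC))
```

```text
t 56.05 pos [0.5717 0.0288 0.0519] yhead -8.7 q7 -0.59 F [ 0.8 -0.2 -0.9] w 26.8
delta tool mm [ 4.6 -0.9  0.1] n50 1
rotvec [ 0.     0.001 -0.004]
  delta after rot [ 4.6 -0.9  0.1]
rotvec [-3.142e+00  7.000e-03  1.000e-03]
  delta after rot [ 4.6  0.9 -0.1]
```

View pics/w56z.png

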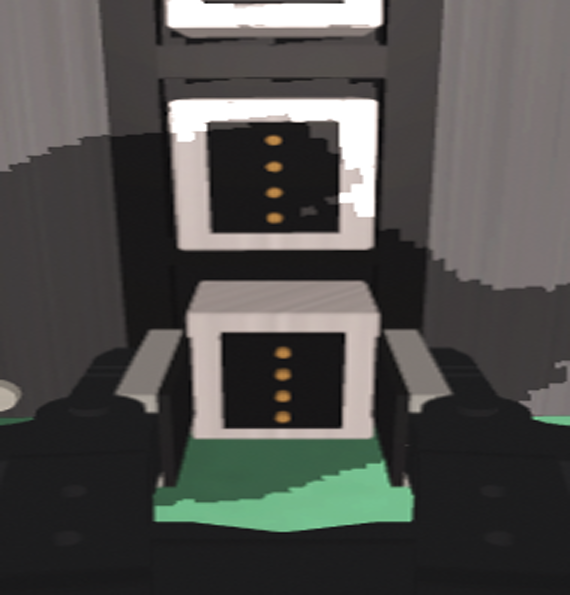

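Emit:
{"fn": "jog_arm", "kwargs": {
  "commands": [
    [2,-0.9,0,0,0,0],
    [1.5,0,0,0,0,0],
    [0.7,0,0,0,0,0],
    [0,0,0,0,0,0]
  ]
}}

```text
clock: 56.45
position: [0.5708, 0.0289, 0.0476]
tool_rot: [1.414, 1.566, -0.308]
force: [-1.5, -0.2, 2.0]
grip_width: 0.0266
```

Emit:
{"fn": "jog_arm", "kwargs": {
  "commands": [
    [0,0,0,0,0,0],
    [0,0,0,0,0,0],
    [0,0,0,0,0,0],
    [0,0,0,0,0,0],
    [-20,0,0,0,0,0],
    [-40,0,0,0,0,0],
    [-40,0,0,0,0,0],
    [-20,0,0,0,0,0],
    [0,0,0,0,0,0]
  ],
  "gripper": 0
}}

```text
clock: 57.35
position: [0.5697, 0.0292, 0.1712]
tool_rot: [1.238, 1.568, -0.484]
force: [-0.3, -0.0, -0.0]
grip_width: 0.0855
```

Run:
```python
from h import *
s,im=grab('wrist','w57');plan(.53,.15,.23,90)
```

```text
t 57.4 pos [0.5693 0.0291 0.17  ] yhead -8.7 q7 -0.52 F [0.3 0.4 0.4] w 85.5
delta tool mm [ -60.2  -57.  -113.5] n50 3
rotvec [-1.722  0.002 -0.   ]
  delta after rot [-60.  120.9 -39.3]
rotvec [ 1.419 -0.    -0.002]
  delta after rot [ -60.  -120.9   39.3]
```

View pics/w57.png

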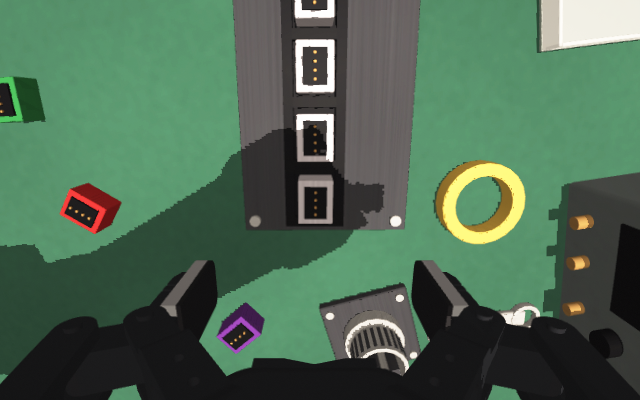

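Emit:
{"fn": "jog_arm", "kwargs": {
  "commands": [
    [-20,0,-30,0,0,0],
    [-30,0,-45,0,0,0],
    [-20,0,-45,0,0,0],
    [0,0,0,0,0,0],
    [0,0,0,0,0,0]
  ]
}}

```text
clock: 57.9
position: [0.5863, 0.1504, 0.2366]
tool_rot: [-0.9, 1.564, -2.625]
force: [-0.5, -0.9, -0.4]
grip_width: 0.0854
```

Run:
```python
from h import *
s,im=grab('wrist','w58');plan(.53,.25,.23,90)
b=modules('wrist',im,s,.587,.14,.12,'b58',z=.046)
s,im=grab('scene');cv2.imwrite('pics/s58.png',cv2.resize(im[190:280,220:440,::-1],None,fx=3.6,fy=3.6,interpolation=cv2.INTER_CUBIC))
s,im=grab('top');cv2.imwrite('pics/t58.png',cv2.resize(im[140:290,180:440,::-1],None,fx=3,fy=3,interpolation=cv2.INTER_CUBIC))
```

```text
t 57.95 pos [0.5861 0.1509 0.2367] yhead -8.8 q7 -0.68 F [-1.   0.8 -0. ] w 85.1
delta tool mm [  6.7 -70.6 -89.3] n50 2
rotvec [-1.725 -0.002  0.007]
  delta after rot [  6.7  99.1 -56.1]
rotvec [1.417 0.007 0.002]
  delta after rot [  6.7 -99.1  56.1]
```

View pics/b58.png

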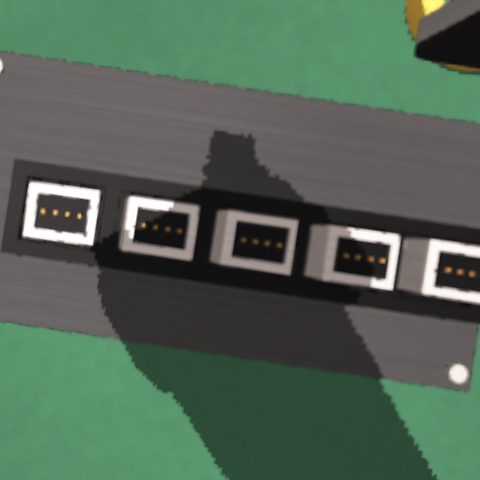

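View pics/s58.png

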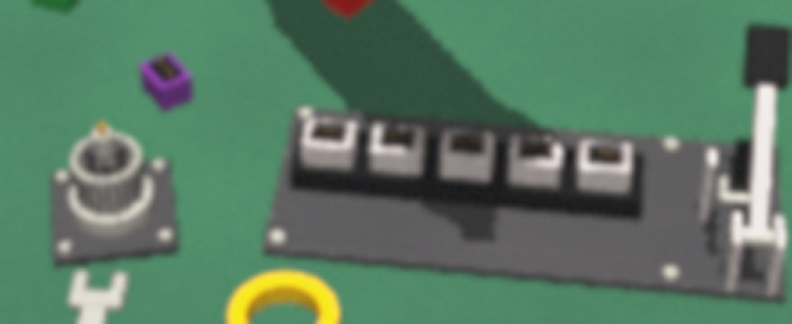

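View pics/t58.png

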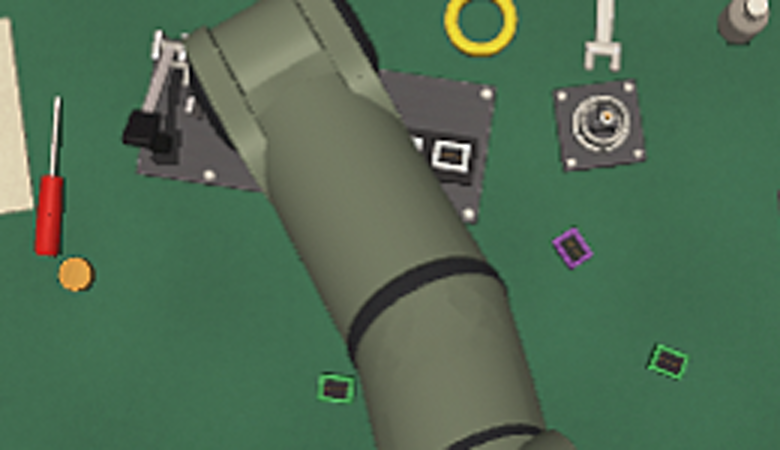

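View pics/w58.png

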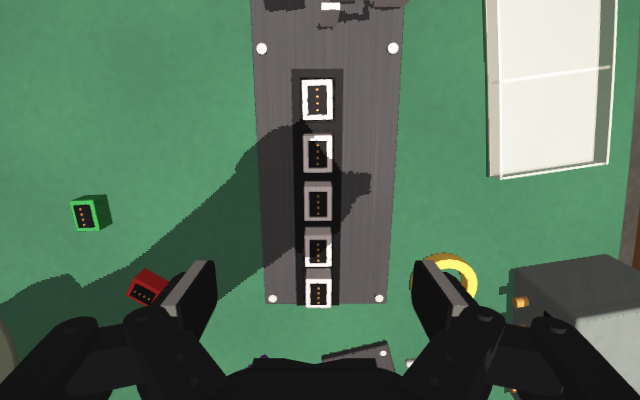

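Run:
```python
from h import *
plan(.6065,-.131,.16,-30)
```

```text
t 58.05 pos [0.5862 0.1493 0.2366] yhead -8.9 q7 -0.68 F [-0.  -0.5 -0.4] w 85.3
delta tool mm [ 77.4  64.  273.4] n50 6
rotvec [0.368 0.005 0.005]
  delta after rot [ 76.6 157.7 232.6]
rotvec [-2.774 -0.007  0.007]
  delta after rot [  76.6 -157.7 -232.6]
```

Emit:
{"fn": "jog_arm", "kwargs": {
  "commands": [
    [0,6,30,0,0,0],
    [0,10,46,0,0,0],
    [0,11,46,0,0,0],
    [0,11,46,0,0,0],
    [0,11,46,0,0,0],
    [20,11,46,0,0,0],
    [20,4,10,0.12,0,0],
    [20,0,0,0.12,0,0],
    [10,0,0,0.12,0,0],
    [0,0,0,0,0,0],
    [0,0,0,0,0,0]
  ]
}}

```text
clock: 59.15
position: [0.5996, -0.1484, 0.1594]
tool_rot: [-0.627, 1.553, -2.738]
force: [0.0, -0.7, 0.4]
grip_width: 0.0854
```

Run:
```python
from h import *
s,im=grab('wrist','w59');plan(.6065,-.131,.11,-30)
```

```text
t 59.2 pos [ 0.5996 -0.1483  0.1596] yhead -31.0 q7 -0.53 F [ 0.5  0.1 -0.2] w 85.0
delta tool mm [ 49.3  -2.5 -19.1] n50 1
rotvec [-0.017  0.014  0.01 ]
  delta after rot [ 49.6  -2.7 -18.4]
rotvec [ 3.125  0.016 -0.022]
  delta after rot [49.6  2.7 18.4]
```

View pics/w59.png

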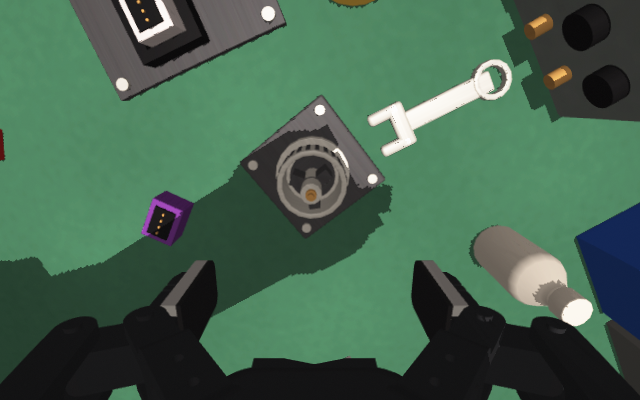

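Emit:
{"fn": "jog_arm", "kwargs": {
  "commands": [
    [0,-2.5,-17,0,0.014,0.01],
    [0,0,0,0,0,0],
    [10,0,0,0,0,0],
    [20,0,0,0,0,0],
    [20,0,0,0,0,0],
    [0,0,0,0,0,0],
    [0,0,0,0,0,0]
  ]
}}

```text
clock: 59.9
position: [0.6081, -0.1304, 0.1092]
tool_rot: [2.204, 1.566, 0.103]
force: [-0.3, 0.1, 0.3]
grip_width: 0.0854
```

Run:
```python
from h import *
s,im=grab('wrist','w60');plan(.6065,-.1305,.047,-31)
cv2.imwrite('pics/w60z.png',cv2.resize(im[100:350,200:420,::-1],None,fx=3.5,fy=2.4,interpolation=cv2.INTER_CUBIC))
```

```text
t 59.95 pos [ 0.608  -0.1304  0.1093] yhead -30.4 q7 -0.57 F [ 0.5 -0.1 -1. ] w 85.4
delta tool mm [62.2 -1.4  1.1] n50 2
rotvec [ 0.011 -0.003 -0.004]
  delta after rot [62.3 -1.2  0.9]
rotvec [-3.131  0.006 -0.005]
  delta after rot [62.3  1.2 -0.9]
```

View pics/w60z.png

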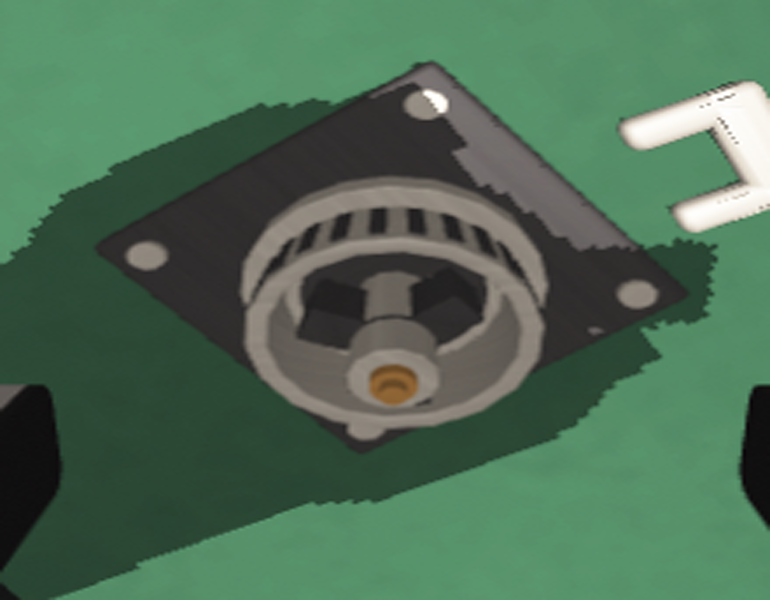

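Probe is upright and centred with jaws on it. Regrip and test the sleeve for further turn.

Emit:
{"fn": "jog_arm", "kwargs": {
  "commands": [
    [10,-1.2,1,0,0,0],
    [20,0,0,0,0,0],
    [20,0,0,0,0,0],
    [8,0,0,0,0,0],
    [0,0,0,0,0,0],
    [0,0,0,0,0,0]
  ]
}}

```text
clock: 60.55
position: [0.6083, -0.1312, 0.0518]
tool_rot: [2.055, 1.561, -0.046]
force: [-1.1, 1.2, 0.4]
grip_width: 0.0854
```

Emit:
{"fn": "jog_arm", "kwargs": {
  "commands": [
    [0,0,0,0,0,0],
    [0,0,0,0,0,0],
    [0,0,0,0,0,0],
    [0,0,0,0,0,0],
    [0,0,0,0,0,0],
    [0,0,0,0,0,0]
  ],
  "gripper": 255,
  "newtons": 80
}}

```text
clock: 61.15
position: [0.6072, -0.1304, 0.0543]
tool_rot: [2.083, 1.562, -0.016]
force: [0.1, 0.7, -5.8]
grip_width: 0.0471
```

Emit:
{"fn": "jog_arm", "kwargs": {
  "commands": [
    [0,0,0,0.05,0,0],
    [0,0,0,0.05,0,0]
  ]
}}

```text
clock: 61.35
position: [0.6083, -0.1289, 0.0545]
tool_rot: [2.291, 1.56, 0.094]
force: [10.8, 15.4, -9.2]
grip_width: 0.0471
```

Run:
```python
from h import *
plan(.6065,-.1305,.047,-31);print(observe()['moment'])
```

```text
t 61.35 pos [ 0.6083 -0.1289  0.0545] yhead -35.9 q7 -0.66 F [10.8 15.4 -9.2] w 47.1
delta tool mm [ 7.5 -0.5  2.4] n50 1
rotvec [-0.085 -0.007 -0.008]
  delta after rot [ 7.5 -0.7  2.3]
rotvec [ 3.057 -0.013  0.01 ]
  delta after rot [ 7.5  0.7 -2.3]
[ 3.26974475 -2.14980926  0.77589171]
```

Emit:
{"fn": "jog_arm", "kwargs": {
  "commands": [
    [0,0,0,0,0,0],
    [0,0,0,0,0,0],
    [0,0,0,0,0,0],
    [0,0,0,0,0,0],
    [0,0,0,0,0,0],
    [-20,0,0,0,0,0],
    [-40,0,0,0,0,0],
    [-45,0,0,0,0,0],
    [-40,0,0,0,0,0],
    [0,0,0,0,0,0]
  ],
  "gripper": 0
}}

```text
clock: 62.35
position: [0.6063, -0.1295, 0.2049]
tool_rot: [2.343, 1.561, 0.146]
force: [0.1, -0.3, -1.0]
grip_width: 0.0853
```

Run:
```python
from h import *
s,im=grab('wrist','w61');plan(.55,.25,.23,-8.7)
i=im[100:300,200:420];cv2.imwrite('pics/w61z.png',cv2.resize(i[:,:,::-1],None,fx=3,fy=3,interpolation=cv2.INTER_CUBIC))
```

```text
t 62.4 pos [ 0.6054 -0.1295  0.2026] yhead -35.9 q7 -0.62 F [0.3 0.3 0.5] w 85.5
delta tool mm [ -27.2 -267.2 -275.1] n50 6
rotvec [-0.475 -0.004 -0.005]
  delta after rot [ -27.4 -112.1 -366.7]
rotvec [ 2.667 -0.007  0.006]
  delta after rot [-27.4 112.1 366.7]
```

View pics/w61z.png

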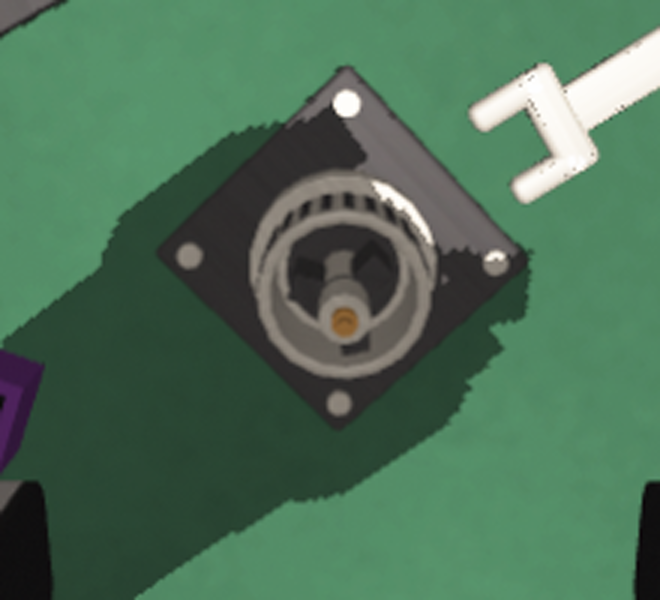

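Emit:
{"fn": "jog_arm", "kwargs": {
  "commands": [
    [-20,0,0,-0.12,0,0],
    [-20,0,0,-0.12,0,0],
    [0,0,0,-0.12,0,0],
    [0,0,0,-0.115,0,0],
    [0,-8,-28,0,0,0],
    [0,-13,-45,0,0,0],
    [0,-13,-45,0,0,0],
    [0,-13,-45,0,0,0],
    [0,-13,-45,0,0,0],
    [0,-13,-45,0,0,0],
    [0,-10,-35,0,0,0],
    [0,0,0,0,0,0],
    [0,0,0,0,0,0]
  ],
  "gripper": 255,
  "newtons": 40
}}

```text
clock: 63.7
position: [0.5542, 0.1746, 0.2324]
tool_rot: [-1.435, 1.562, -3.14]
force: [-0.6, -0.3, 0.1]
grip_width: -0.0001
```

Run:
```python
from h import *
s,im=grab('wrist','w62');plan(.5775,.3385,.2,-8.7)
```

```text
t 63.75 pos [0.5541 0.1748 0.2324] yhead -7.7 q7 -0.72 F [-0.6  0.1 -0.8] w -0.4
delta tool mm [  32.2    1.6 -165.4] n50 4
rotvec [0.018 0.001 0.009]
  delta after rot [  32.4   -1.6 -165.4]
rotvec [-3.124e+00 -1.500e-02  1.000e-03]
  delta after rot [ 32.4   1.6 165.4]
```

View pics/w62.png

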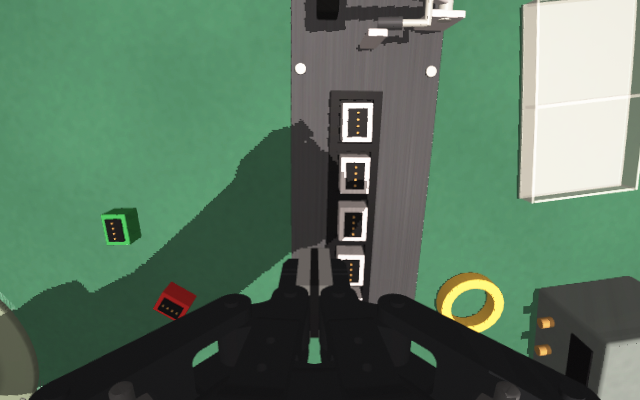

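Emit:
{"fn": "jog_arm", "kwargs": {
  "commands": [
    [0,0,-25,0,0,0.009],
    [0,0,-35,0.015,0,0],
    [0,0,-30,0,0,0],
    [0,0,0,0,0,0],
    [0,0,0,0,0,0]
  ]
}}

```text
clock: 64.25
position: [0.5696, 0.2581, 0.2299]
tool_rot: [-0.264, 1.565, -1.996]
force: [0.2, -1.5, -0.4]
grip_width: -0.0001
```

Run:
```python
from h import *
s,im=grab('wrist','w63');plan(.5775,.3385,.2,-8.7)
for n,z in dict(lever_hinge=.05,paddle=.135).items():
    for d in nets.pinpoint('wrist',n)[:2]: print(n,round(d['p'],2),np.round(d['location'],1),at('wrist',d['location'],z,s)[:2].round(4))
```

```text
t 64.3 pos [0.5695 0.2581 0.2299] yhead -9.2 q7 -0.87 F [ 0.3 -0.4  0. ] w -0.1
delta tool mm [ 29.5  -4.9 -80.8] n50 2
rotvec [-0.009  0.005  0.002]
  delta after rot [ 29.9  -4.2 -80.7]
rotvec [ 3.133e+00  2.000e-03 -8.000e-03]
  delta after rot [29.9  4.2 80.7]
lever_hinge 0.64 [430.8  95.4] [0.686 0.324]
paddle 0.79 [335.5  94.3] [0.5959 0.3356]
```

View pics/w63.png

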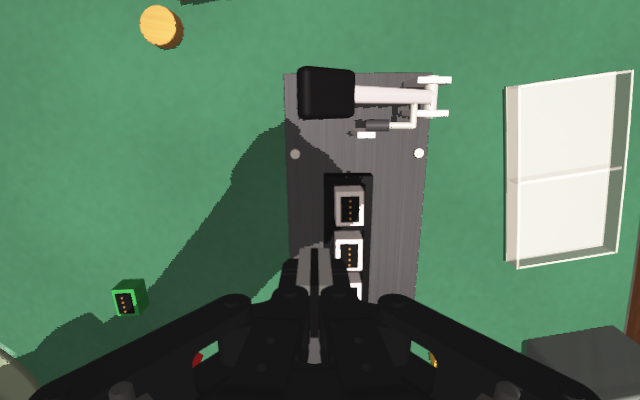

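Emit:
{"fn": "jog_arm", "kwargs": {
  "commands": [
    [0,0,-22,0,0,0],
    [0,-2,-35,0,0,0],
    [0,-2,-18,0,0,0],
    [0,0,0,0,0,0],
    [0,0,0,0,0,0]
  ]
}}

```text
clock: 64.9
position: [0.58, 0.3278, 0.2302]
tool_rot: [0.036, 1.563, -1.704]
force: [0.5, -0.6, 0.6]
grip_width: 0.0001
```

Run:
```python
from h import *
s,im=grab('wrist','w64');plan(.579,.338,.18,-8.7)
```

```text
t 64.95 pos [0.58   0.3277 0.2302] yhead -9.7 q7 -0.96 F [-0.3  0.1  0.3] w 0.3
delta tool mm [ 50.1  -2.7 -10.3] n50 2
rotvec [-0.017  0.007 -0.   ]
  delta after rot [ 50.2  -2.5 -10. ]
rotvec [ 3.124 -0.    -0.012]
  delta after rot [50.2  2.5 10. ]
```

View pics/w64.png

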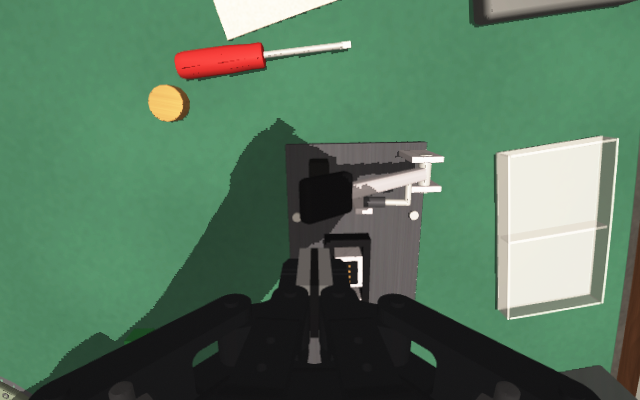

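Run:
```python
from h import *
s=observe()
p=at('wrist',(326,197),.135,s);print(p,tf(p,s))
p=at('wrist',(427,174),.05,s);print(p,tf(p,s))
```

```text
[0.59010343 0.33779121 0.135     ] [ 95.1   8.2 -12.3]
[0.68816776 0.32111214 0.05      ] [180.2 107.7 -13. ]
```

Emit:
{"fn": "jog_arm", "kwargs": {
  "commands": [
    [0,-2.5,-9,0,0.007,0],
    [0,0,0,0,0,0],
    [10,0,0,0,0,0],
    [20,0,0,0,0,0],
    [10,0,0,0,0,0],
    [0,0,0,0,0,0],
    [0,0,0,0,0,0]
  ]
}}

```text
clock: 65.65
position: [0.5799, 0.3337, 0.1881]
tool_rot: [0.806, 1.569, -0.937]
force: [0.1, 0.3, 1.1]
grip_width: 0.0
```

Run:
```python
from h import *
s,im=grab('wrist','w65');plan(.579,.338,.16,-8.7)
```

```text
t 65.7 pos [0.5799 0.3337 0.1882] yhead -9.9 q7 -0.98 F [-0.2  0.2 -0.5] w 0.0
delta tool mm [28.1 -1.7 -4.1] n50 1
rotvec [-0.021  0.001 -0.001]
  delta after rot [28.2 -1.6 -4.1]
rotvec [ 3.121e+00 -2.000e-03 -2.000e-03]
  delta after rot [28.2  1.6  4.1]
```

View pics/w65.png

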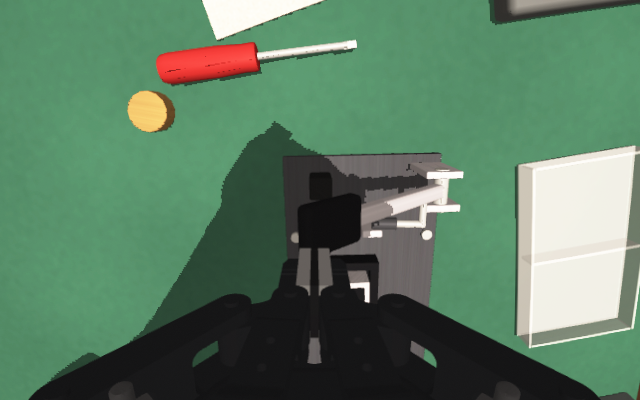

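Emit:
{"fn": "jog_arm", "kwargs": {
  "commands": [
    [0,0,-5,0,0,0],
    [0,0,0,0,0,0],
    [10,0,0,0,0,0],
    [10,0,0,0,0,0],
    [10,0,0,0,0,0],
    [0,0,0,0,0,0]
  ]
}}

```text
clock: 66.3
position: [0.581, 0.3403, 0.1573]
tool_rot: [2.077, 1.568, 0.334]
force: [-1.7, -0.0, 8.2]
grip_width: 0.0
```

Emit:
{"fn": "jog_arm", "kwargs": {
  "commands": [
    [10,0,-1,0,0,0],
    [10,0,0,0,0,0],
    [10,0,0,0,0,0],
    [0,0,0,0,0,0]
  ]
}}

```text
clock: 66.7
position: [0.5815, 0.3421, 0.1248]
tool_rot: [2.295, 1.566, 0.552]
force: [1.4, -0.6, 2.8]
grip_width: -0.0004
```

Run:
```python
from h import *
s,im=grab('wrist','w66');plan(.579,.338,.067,-8.7)
s,im=grab('scene');cv2.imwrite('pics/s66.png',cv2.resize(im[150:290,360:500,::-1],None,fx=4,fy=4,interpolation=cv2.INTER_CUBIC))
```

```text
t 66.75 pos [0.5818 0.342  0.1256] yhead -9.9 q7 -1.02 F [2.9 0.3 3.3] w -0.4
delta tool mm [58.5 -2.3  4.6] n50 2
rotvec [-0.02  -0.003 -0.004]
  delta after rot [58.6 -2.2  4.4]
rotvec [ 3.121 -0.006  0.005]
  delta after rot [58.6  2.2 -4.4]
```

View pics/w66.png

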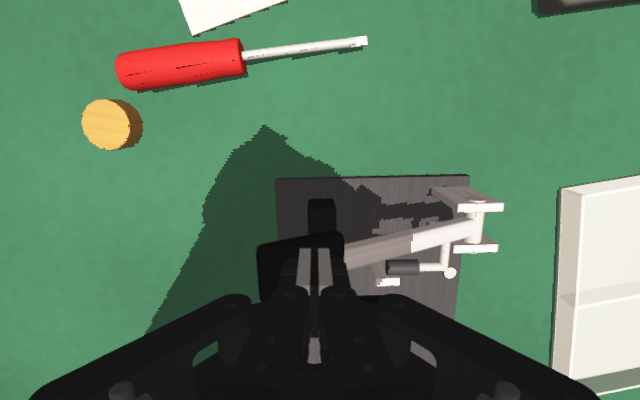

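View pics/s66.png

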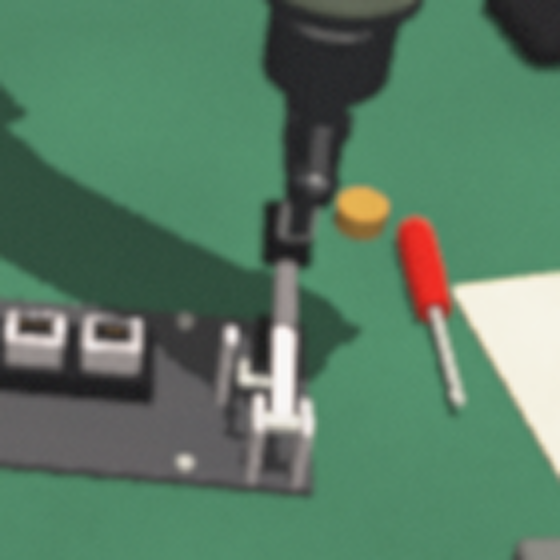

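Emit:
{"fn": "jog_arm", "kwargs": {
  "commands": [
    [8,-2,2,0,0,0],
    [10,-2,1,0,0,0],
    [10,0,0,0,0,0],
    [10,0,0,0,0,0]
  ]
}}

```text
clock: 67.2
position: [0.5788, 0.3406, 0.0889]
tool_rot: [2.272, 1.561, 0.529]
force: [0.8, 0.6, -0.5]
grip_width: 0.0001
```

Emit:
{"fn": "jog_arm", "kwargs": {
  "commands": [
    [6,0,0,0,0,0],
    [6,0,0,0,0,0],
    [0,0,0,0,0,0]
  ]
}}

```text
clock: 67.5
position: [0.578, 0.3399, 0.0735]
tool_rot: [2.222, 1.565, 0.479]
force: [0.1, 0.2, -0.1]
grip_width: 0.0005
```

Run:
```python
from h import *
s,im=grab('wrist','w67');plan(.578,.338,.067,-8.7)
```

```text
t 67.55 pos [0.5783 0.34   0.0741] yhead -9.9 q7 -1.04 F [-0.3 -0.   0.1] w 0.2
delta tool mm [7. 0. 2.] n50 1
rotvec [-0.021 -0.004 -0.005]
  delta after rot [7.1 0.  2. ]
rotvec [ 3.121 -0.008  0.006]
  delta after rot [ 7.1 -0.  -2. ]
```

View pics/w67.png

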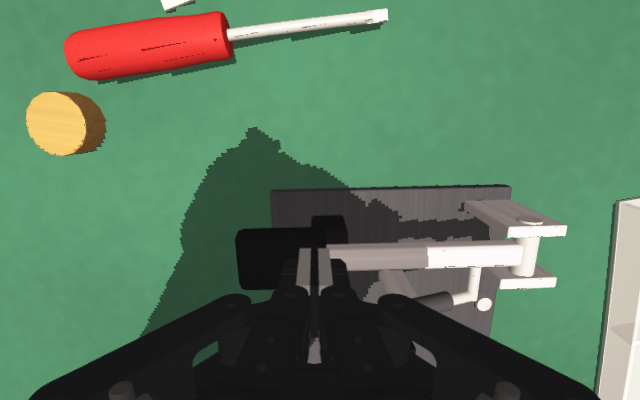

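Emit:
{"fn": "jog_arm", "kwargs": {
  "commands": [
    [3,-2,0,0,0,0],
    [3,0,0,0,0,0],
    [0,0,0,0,0,0]
  ]
}}

```text
clock: 67.85
position: [0.5765, 0.3406, 0.0682]
tool_rot: [2.245, 1.563, 0.501]
force: [-0.2, -0.2, 0.2]
grip_width: 0.0001
```

Emit:
{"fn": "jog_arm", "kwargs": {
  "commands": [
    [1.5,0,0,0,0,0],
    [0,0,0,0,0,0]
  ]
}}

```text
clock: 68.05
position: [0.5767, 0.3409, 0.0672]
tool_rot: [2.248, 1.562, 0.505]
force: [-0.5, 0.3, -0.8]
grip_width: 0.0001
```

Emit:
{"fn": "jog_arm", "kwargs": {
  "commands": [
    [-15,0,0,0,0,0],
    [-35,0,0,0,0,0],
    [-40,0,0,0,0,0],
    [-40,0,20,0,0,0],
    [-30,-20,40,0,0,0],
    [0,-20,40,0,0,0],
    [0,0,0,0,0,0]
  ]
}}

```text
clock: 68.75
position: [0.5186, 0.249, 0.2356]
tool_rot: [2.192, 1.56, 0.45]
force: [2.6, 0.2, -0.5]
grip_width: 0.0001
```

Run:
```python
from h import *
s,im=grab('wrist','w68');plan(.5,.2,.25)
s,im=grab('scene');cv2.imwrite('pics/s68.png',cv2.resize(im[150:290,360:500,::-1],None,fx=4,fy=4,interpolation=cv2.INTER_CUBIC))
for d in nets.pinpoint('scene','paddle')[:2]: print(d, at('scene',d['location'],.056))
```

```text
t 68.8 pos [0.5201 0.2514 0.2363] yhead -9.7 q7 -0.91 F [1.1 1.6 2. ] w 0.2
delta tool mm [-14.3 -11.   54. ] n50 2
rotvec [ 0.    -0.009 -0.01 ]
  delta after rot [-13.7 -11.2  54.1]
{'location': [431.2, 219.7], 'p': 0.68} [0.56159663 0.34944555 0.056     ]
{'location': [427.9, 255.7], 'p': 0.29} [0.68985026 0.31752654 0.056     ]
```

View pics/w68.png

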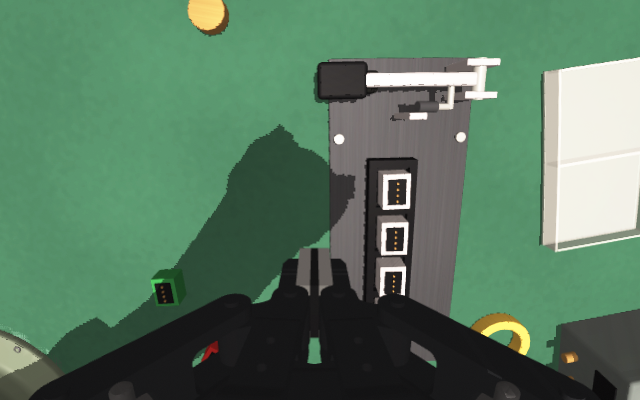

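View pics/s68.png

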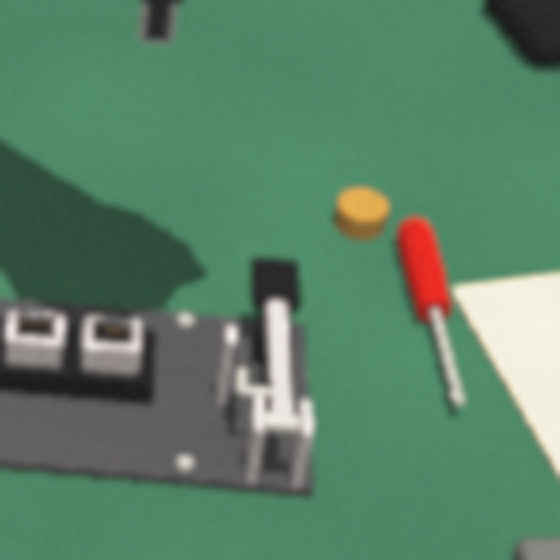

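Emit:
{"fn": "jog_arm", "kwargs": {
  "commands": [
    [-10,-10,0,0,0,0],
    [-10,-20,20,0,0,0],
    [0,-20,20,0,0,0],
    [0,0,0,0,0,0],
    [0,0,0,0,0,0],
    [0,0,0,0,0,0]
  ]
}}

```text
clock: 69.5
position: [0.4613, 0.2275, 0.2563]
tool_rot: [2.625, 1.557, 0.892]
force: [0.7, -0.3, 0.2]
grip_width: 0.0
```

Run:
```python
from h import *
s,im=grab('scene','s69');s,im=grab('top','t69')
plan(.5,.2,.25)
for d in nets.pinpoint('scene','paddle')[:1]: print(d, at('scene',d['location'],.056))
```

```text
t 69.6 pos [0.4615 0.2274 0.256 ] yhead -9.3 q7 -0.9 F [-0.5  1.  -0.8] w -0.0
delta tool mm [ 6.  42.4 20.9] n50 1
rotvec [ 0.    -0.012 -0.006]
  delta after rot [ 6.  42.4 20.8]
{'location': [427.6, 219.3], 'p': 0.54} [0.559783   0.34023661 0.056     ]
```

View pics/s69.png

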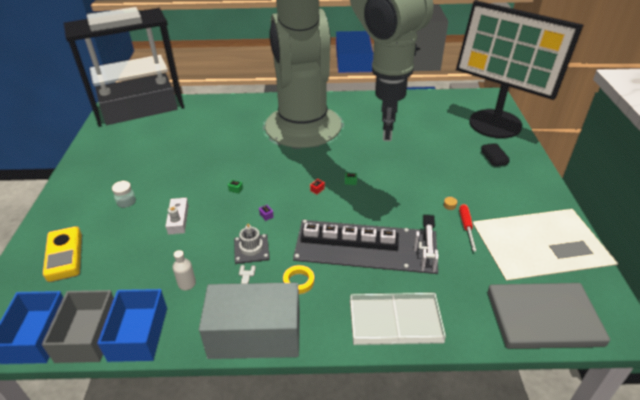

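View pics/t69.png

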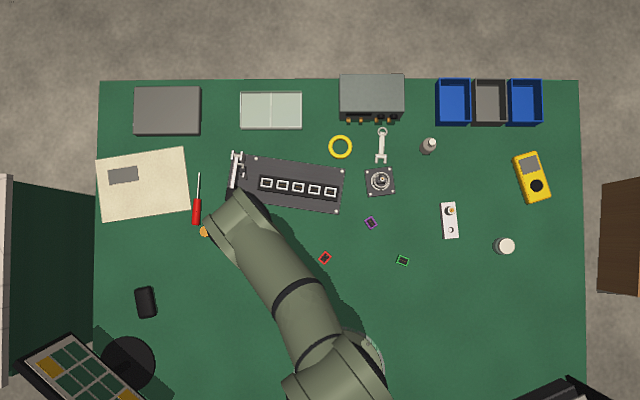

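Both pictures show all five modules in the nest, the probe in the chuck, the lever down, the thick probe still in the stand and the bystanders where they were.

```bash
python3 -c "
from workcell import bot
print(bot.job_done())"
```

```text
the job is handed in; nothing more can be done
None
```

The test station is set up and I handed the job in at about 70 s on the robot's clock, well inside the 208 s limit. No verdict was reported.

- **Probe:** The slim probe stands upright on the chuck's floor. I felt it touch down at about 20 N before letting go.
- **Sleeve:** I turned it about 3.7 rad clockwise in one grasp, until the resistance rose sharply. In a second grasp, a further 0.1 rad met strong resistance at once, so I took it as tight. I could not read the sleeve angle or the jaw forces directly.
- **Modules:** All five white modules lie in the five pockets. The wrist and scene pictures show them level and evenly spaced in one row. Their seating was judged from the pictures and the release heights, not measured.
- **Lever:** I pressed it last. The push-back dropped to zero as it snapped over. After I backed off, the network placed the paddle within about 1 cm of its expected fully-down position in two pictures, and it stayed down.
- **Left alone:** The thick probe is still in the stand. The wrench, tape, spray, driver, weight and coloured look-alikes are where they started, as far as the final pictures show.

No check failed. The only disagreements were camera position readings a few millimetres apart between views, which I corrected during the close approaches.

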